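Empty the batteries from the parcel scanner

ROBOT

A 6-joint arm with a two-finger parallel gripper is mounted at the origin on the work surface. World frame = base frame: x ahead of the robot, y to its left, z up, the work surface at z = 0. Lengths are in m, angles in rad, forces in N, time in s.
With the tool pointing down it reaches from about 0.25 to 0.8 m from the base axis. Payload 3.9 kg.
Tool frame: the origin (TCP) lies at the very end of the fingers, on their centre line; the grasp point (between the pads) lies env.grasp_offset behind it (env.grasp_offset is the distance from the TCP to the grasp point, in m); z points along the fingers, y is the direction in which the jaws open and shut (so a half turn about z gives the same grasp; the last joint's range is limited). The gripper opens to 85 mm and grips with 20 to 120 N. Pads are 22 mm wide; open, the fingers measure 114 mm over their backs; the gripper's body (76 mm by 85 mm) begins 54 mm behind the grasp point. The pads swing forward as they close: fully open they stand 13 mm farther back than shut.
Start: joints at [-1.145, 0.26, -0.138, 1.173, 0, 1.571], TCP at [0.217, -0.478, 0.231] pointing down, gripper open.
Joint ranges: [-2.78, 2.78], [-0.83, 1.72], [-1.28, 1.37], [-1.9, 2.12], [-1.57, 1.48], [-3.14, 3.14]. Speed limits (rad/s): [2.57, 2.57, 3.14, 3.14, 3.14, 3.14].

INTERFACE

Orientations are given as a unit quaternion [x, y, z, w].
In Python, from workcell import env gives the robot as it stands.
- The arm moves only by the tool carry_out, never from a script. Its argument "targets" is a list of rows, each a list of 7 numbers: the shift along the tool's x, y, z in cm, then the turn, a rotation vector about the tool's x, y, z in degrees, then the gripper command: -1 is fully open, 1 is shut, values between are in proportion. In form: [[dx, dy, dz, ax, ay, az, grip], ...]. A call has 1 to 20 rows; each row shifts and turns the pose as measured when the row begins, along the tool's axes as they then stand; what a row does not reach is not made up. A row lasts 1/8 s, in which the tool goes at most 62.5 mm and 10.7 degrees, less where a joint would pass 70% of its speed; a pose out of reach is approached as far as the arm can. A call with a gripper value outside its range is refused whole. The fingers move at their own pace and stop on an object; "newtons" is the grip in N (left out, the last holds). Time passes only in rows, so rows that do not move let the fingers close. It gives the time, the measured TCP pose, the force and the opening at its end, in the units of the state.
- env.get_obs(): the state, without advancing time (a new reading comes with each control period).
- env.capture(name): name is "side" or "top" or "wrist"; returns the picture (384x512x3 uint8, red, green, blue); there is no depth.
- env.camera_info(name): a dict with "vfov" (degrees; the focal length in pixels is half the picture's height over the tangent of half this angle, whatever the lens; pixels are square), "cx", "cy" (the principal point, pixels), "extrinsics" (4x4, takes a point from camera to world coordinates). Camera axes: x right, y down, z forward; pixel columns grow to the right and rows downward; lengths in m; the calibration is good to about 2 mm. The wrist camera is an equidistant fisheye: a pixel r from the principal point sees the ray r / f radians off the axis. A picture is of the moment at which its call begins: read the wrist's pose just before it. camera_info takes no time and is no camera call; for the wrist camera it gives the pose at the moment of the call.
- env.sign_off(): hands the job in, once; it reports no verdict.
The state is a dict: "t": time; "joints": joint angles; "qvel": joint speeds; "joint_torque": joint torques, N m; "position": TCP position; "ee_rot": TCP orientation; "contact_force": force on the tool from outside, world axes, zero at the start; "moment": the same for the moment, N m; "gripper_width": finger opening in m.
Only numpy, scipy, OpenCV 4.12 (cv2) and the standard library are available. Lean on these libraries where they do the work, as an engineer would, in place of code of your own. Each camera call takes 0.05 s, during which the arm holds its last target.

TASK

The mail room's parcel scanner is going into storage. Take the pry bar, hook its toe under the lip of the clip-on battery cap and lever that end of the cap loose (leave the cap to the bar alone until it has sprung up), put the bar back upright in its wooden holder, set the cap on the black rubber mat, and put every battery cell that is inside into the white tray, leaving the tape roll, the stamp and the note block where they are. When the last cell is in the tray, squeeze the scanner's trigger fully, hold it for about a second to drain it, and let it go.

Things in the scene. Friction and masses are not known exactly. Their poses are not given: they have to be found in the camera images.
- base: fixed scanner station. Origin at table level under the middle of the row of four battery pockets; x along the row, z up. Grey deck, top 15 mm above the table, x -150 to +100, y -40 to +150 mm. On it at y 0 a metal plinth, top z 24 mm, x -81 to +66.5 mm, 42 mm wide, under the battery block; at y +105 mm the black scan gun, fixed head down, grip up
- bay (a point): floor of the battery pockets, middle of the row, z 24 mm above the table; axes as base. Four open square pockets, 28 mm wide, 20 mm deep, at x -45, -15, +15, +45 mm, in a block 34 mm wide (y) and 124 mm long, walls ending at z 44 mm; the cells stick out above
- cap: loose black clip-on battery cap, an upside-down box 147.5 (x) x 42 (y) x 57 mm tall, 70 g, walls 3 mm. Origin: centre of its open underside. At home its origin is 7 mm to -x of bay, at the same height and yaw. Once loose it can be gripped across its 42 mm and lifted straight up, 60 mm to clear the cells
- cap_lip (a point): underside of the cap's lip, 8 mm from its tip. The lip, 30 mm wide, 4 mm thick, sticks out 16 mm at the bottom of the cap's -x end (facing the robot), over a gap 9 mm high above the deck and 16 mm deep. Level with bay at home. A sprung detent holds this end with about 10 N; raised 6 to 7 mm it snaps through and then stays up, about 10 mm
- cap_mid (a point): centre of the cap's box, 28.5 mm above its origin
- prybar: loose L-shaped pry bar, 130 mm tall, 140 g, standing upright in its holder. Origin: underside of the foot, on the shaft's axis; z up the shaft, x towards the toe. Steel foot 4 mm thick, 14 mm wide, from x -6 mm (heel) to +26 mm (toe); shaft 10 x 10 mm; black handle 24 (x) x 16 (y) mm from z 68 to 130 mm. Grip the handle across its 16 mm from above; tipping the handle to the bar's -x lifts the toe
- holder: fixed wooden holder, 52 x 30 mm outside, 50 mm tall, open pocket 44 (x) x 22 (y) mm, floor 4 mm up. Origin: underside centre. The bar stands in it with its origin at x -10 mm, toe to +x
- tray: loose white open tray 180 (x) x 110 (y) x 32 mm, walls 4 mm, floor 4 mm, 450 g; origin: underside centre
- mat: fixed black rubber mat 230 (x) x 140 (y) x 3 mm; origin: underside centre
- trigger (a joint): trigger of the scan gun: 0 released, 0.30 rad fully squeezed; springs back by itself; full squeeze takes about 8 to 10 N at the pad
- trigger_pad (a point): outer face of the trigger, which is a grey bar 18 mm wide hinged at its lower end on the +x side of the grip, 10 mm below its upper end; pulled in it moves to the base's -x
- grip_mid (a point): on the axis of the gun's upright grip, 115 mm above the table; axes as base. Grip 30 (x) x 28 (y) mm, top 150 mm, bottom 71 mm above the table (the gun's head, 56 mm wide, is below); trigger and grip together are about 48 mm across in x at this height: squeeze both between the fingers along the base's x
- cell0: centre of a steel and grey battery cell, 26 mm diameter, 49 mm tall, 66 g, z along its axis; starts upright in a pocket of the station; may be absent (None); origin: its centre
- cell1: centre of a steel and grey battery cell, 26 mm diameter, 49 mm tall, 66 g, z along its axis; starts upright in a pocket of the station; may be absent (None); origin: its centre
- cell2: centre of a steel and grey battery cell, 26 mm diameter, 49 mm tall, 66 g, z along its axis; starts upright in a pocket of the station; may be absent (None); origin: its centre
- cell3: centre of a steel and grey battery cell, 26 mm diameter, 49 mm tall, 66 g, z along its axis; starts upright in a pocket of the station; may be absent (None); origin: its centre
- tape: bystander: cardboard tape roll lying flat, 92 mm across, 24 mm tall; origin: underside centre
- stamp: bystander: wooden hand stamp, 34 mm across, 62 mm tall; origin: underside centre
- notes: bystander: note block 76 x 76 x 22 mm; origin: underside centre
Things that resemble listed ones, but are neither listed nor needed, are in the scene too. What is shaped like the cap but orange is not meant. Leave any red look-alike of the holder alone.

How it is judged:
On the way, in this order (a step that is already met when the one before it is completed fails the run):
1. the pry bar pushes on the cap while the cap is still home (z of cap_lip in the frame of bay between -0.01 and 0.004 m and horizontal distance between cap and bay below 0.03 m and contact force between prybar and cap above 2 N).
2. the lip end of the cap has sprung up off its detent (z of cap_lip in the frame of bay above 0.0075 m), for 0.1 s.
3. all cells are in the tray (x of cell0 in the frame of tray between -0.086 and 0.086 m and y of cell0 in the frame of tray between -0.051 and 0.051 m and z of each of cell0, cell1, cell2, cell3 in the frame of tray below 0.04 m and x of cell1 in the frame of tray between -0.086 and 0.086 m and y of cell1 in the frame of tray between -0.051 and 0.051 m and x of cell2 in the frame of tray between -0.086 and 0.086 m and y of cell2 in the frame of tray between -0.051 and 0.051 m and x of cell3 in the frame of tray between -0.086 and 0.086 m and y of cell3 in the frame of tray between -0.051 and 0.051 m), for 0.2 s.
4. the trigger is squeezed fully and held (value of joint trigger above 0.24 rad), for 0.5 s.
At the end, for the whole second after the job is handed in: every cell present is in the tray; the cap rests on the mat (centre within 65 x 60 mm of the mat's, below 45 mm); the pry bar stands in its holder, foot on the floor, leaning under 0.35 rad; trigger released (under 0.04 rad); all at rest (all of step 3 and x of cap_mid in the frame of mat between -0.065 and 0.065 m and y of cap_mid in the frame of mat between -0.06 and 0.06 m and height (world z) of cap_mid below 0.045 m and x of prybar in the frame of holder between -0.022 and 0.022 m and y of prybar in the frame of holder between -0.016 and 0.016 m and z of prybar in the frame of holder below 0.015 m and angle between prybar's own z axis and vertical below 0.35 rad and linear speed of each of cell0, cell1, cell2, cell3, cap, prybar, tray below 0.02 m/s and value of joint trigger below 0.04 rad); the robot touches nothing.
It fails at once if the hand or arm touches the cap while it is still home (z of cap_lip in the frame of bay between -0.01 and 0.004 m and horizontal distance between cap and bay below 0.03 m and contact force between any of the fingers, the arm and cap above 1 N).
It fails at once if a bystander (tape roll, stamp, note block) is pushed more than 30 mm or tipped (distance of any of tape, stamp, notes from where it was at the start of the episode above 0.03 m or angle between any of tape, stamp, notes's own z axis and vertical above 0.6 rad).
Of cell0, cell1, cell2, cell3 only 3 to 4 are there at a start; the rules pass over those that are not, and their reading is None.
At some moment in a run one of tray may be knocked a few centimetres aside while the robot is not near it.
It also fails if it takes over 184 s, if anything falls off the work surface, if the arm or the gripper's body presses on something with over 40 N, if the wrist force passes 120 N, or if a joint passes its speed limit or range.

## Working session

There is one attempt and no reset: what is moved stays moved. The work goes in short steps, Python scripts to look and compute and a tool call to move; the robot and the scene stay as the last step left them, time stands still between calls to the robot, and variables do not carry over. Pictures are saved under pics/ and viewed, and the job is handed in when it is done.

Besides the shell and the picture viewer there is one more tool, called after "Call:" by a JSON object that holds its "fn" and its "kwargs", one argument or row to a line. carry_out: Moves the arm, as the interface text tells. Its arguments: {"type":"object","properties":{"targets":{"type":"array"},"newtons":{"type":"number"}},"required":["targets"]}

```bash
ls; mkdir -p pics; cat > h.py <<'E'
import numpy as np, cv2
from workcell import env
from scipy.spatial.transform import Rotation as R
def snap(name,fn):
    info=env.camera_info(name); im=env.capture(name)
    im=np.asarray(im); cv2.imwrite('pics/'+fn+'.png',im[:,:,::-1]); np.save('pics/'+fn+'.npy',im)
    np.save('pics/'+fn+'_info.npy',info,allow_pickle=True)
    return im,info
def load(fn): return np.load('pics/'+fn+'.npy'), np.load('pics/'+fn+'_info.npy',allow_pickle=True).item()
def f_of(info): return 192/np.tan(np.radians(info['vfov'])/2)
def ray(info,u,v,fish=False):
    f=f_of(info); x=(u-info['cx']);y=(v-info['cy'])
    if fish:
        r=np.hypot(x,y); th=r/f; d=np.array([x/r*np.sin(th),y/r*np.sin(th),np.cos(th)]) if r>0 else np.array([0,0,1.])
    else: d=np.array([x/f,y/f,1.])
    E=np.array(info['extrinsics']); d=E[:3,:3]@d; return E[:3,3],d/np.linalg.norm(d)
def onz(info,u,v,z,fish=False):
    o,d=ray(info,u,v,fish); return o+d*(z-o[2])/d[2]
def tri(*rays):
    A=np.zeros((3,3));b=np.zeros(3)
    for o,d in rays:
        P=np.eye(3)-np.outer(d,d);A+=P;b+=P@o
    p=np.linalg.solve(A,b); return p,[np.linalg.norm((np.eye(3)-np.outer(d,d))@(p-o)) for o,d in rays]
def proj(info,p,fish=False):
    E=np.array(info['extrinsics']); q=E[:3,:3].T@(np.array(p)-E[:3,3]); f=f_of(info)
    if fish:
        th=np.arctan2(np.hypot(q[0],q[1]),q[2]); r=np.hypot(q[0],q[1])+1e-12
        return info['cx']+f*th*q[0]/r, info['cy']+f*th*q[1]/r
    return info['cx']+f*q[0]/q[2], info['cy']+f*q[1]/q[2]
E
python3 - <<'E'
from h import *
for n in ['side','top','wrist']:
    im,i=snap(n,n+'0'); print(n,i)
    cv2.imwrite(f'pics/{n}0b.png',cv2.resize(im[:,:,::-1],(800,600),interpolation=cv2.INTER_CUBIC))
o=env.get_obs(); print(o, env.grasp_offset)
E
```

```text
pics
side {'vfov': 56.86258362617098, 'cx': 255.12369134673006, 'cy': 197.97173908897398, 'extrinsics': array([[-0.89121746, -0.30290853,  0.33760607,  0.13475035],
       [-0.45351179,  0.58254084, -0.67451703,  0.59055448],
       [ 0.00764764, -0.75424969, -0.65654316,  0.67146247],
       [ 0.        ,  0.        ,  0.        ,  1.        ]])}
top {'vfov': 56.45188382211728, 'cx': 249.99614750613864, 'cy': 188.61733393786724, 'extrinsics': array([[ 1.33201394e-02, -9.98047650e-01,  6.10201861e-02,
         3.89295459e-01],
       [-9.99910404e-01, -1.33762174e-02, -5.10591402e-04,
        -1.94569084e-04],
       [ 1.32581382e-03, -6.10079178e-02, -9.98136402e-01,
         1.15583448e+00],
       [ 0.00000000e+00,  0.00000000e+00,  0.00000000e+00,
         1.00000000e+00]])}
wrist {'vfov': 65.70646984690485, 'cx': 258.6408743924613, 'cy': 191.96648879319008, 'extrinsics': array([[ 0.41386878, -0.86144931, -0.29430889,  0.2926887 ],
       [-0.91033481, -0.39227488, -0.13195059, -0.44467307],
       [-0.00178123,  0.32252985, -0.94655762,  0.37220958],
       [ 0.        ,  0.        ,  0.        ,  1.        ]])}
{'t': 0.15, 'joints': array([-1.14502267e+00,  2.60538265e-01, -1.39071604e-01,  1.17270444e+00,
       -3.75795901e-07,  1.57077643e+00]), 'qvel': array([ 0.00143442, -0.00176034,  0.00372405,  0.00139961, -0.00011799,
        0.00078975]), 'joint_torque': array([ 2.81743869e-04, -4.06006551e+01,  2.54166001e+01,  1.27002152e-02,
        2.19989658e-05, -1.44708002e-05]), 'position': array([ 0.21662157, -0.47764994,  0.23065385]), 'ee_rot': array([ 9.77422668e-01,  2.11292100e-01, -1.60537893e-04, -7.41819416e-04]), 'contact_force': array([0.74679976, 0.30285511, 0.07845423]), 'moment': array([ 0.01409149,  0.05257242, -0.01151976]), 'gripper_width': 0.08532717208142127} 0.0187
```

View pics/top0b.png

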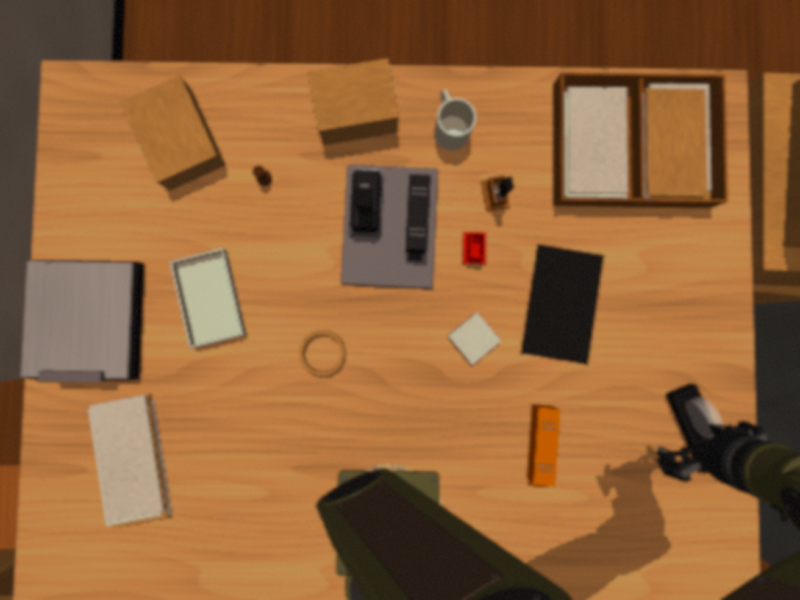

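View pics/side0b.png

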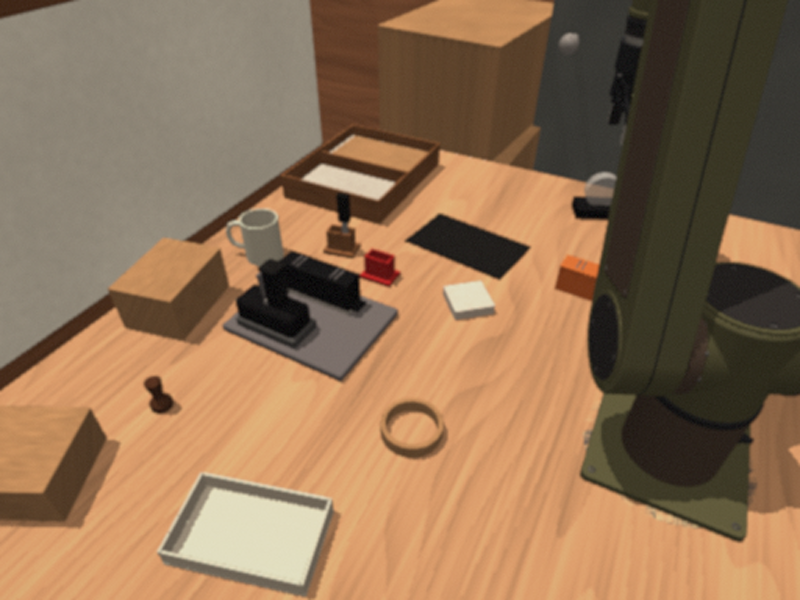

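View pics/wrist0b.png

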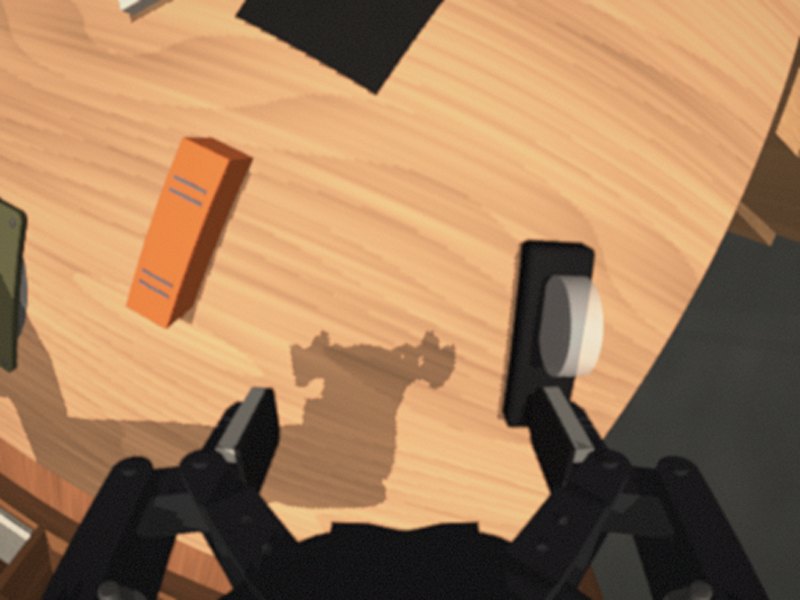

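```bash
python3 - <<'E'
from h import *
t,ti=load('top0'); s,si=load('side0')
a=cv2.resize(t[95:195,205:345,::-1],None,fx=5.6,fy=5.6,interpolation=cv2.INTER_CUBIC); cv2.imwrite('pics/c1.png',a)
a=cv2.resize(s[110:245,130:270,::-1],None,fx=4.4,fy=4.4,interpolation=cv2.INTER_CUBIC); cv2.imwrite('pics/c2.png',a)
E
```

```text
(no output)
```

View pics/c1.png

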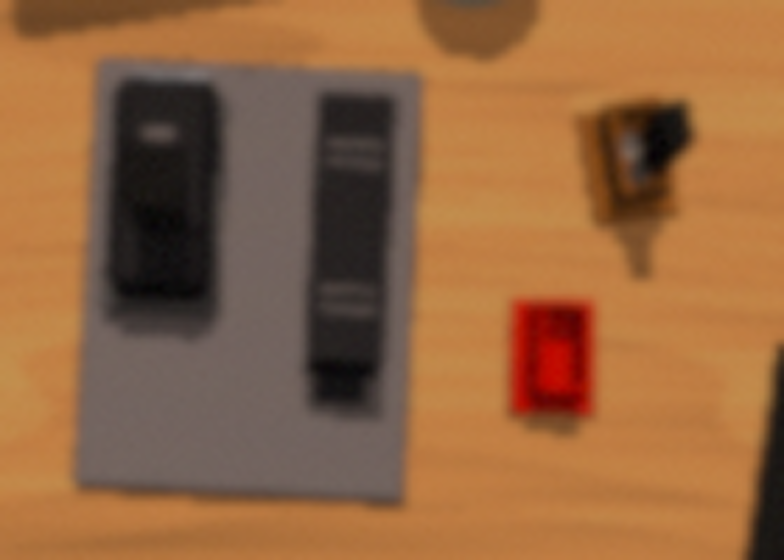

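View pics/c2.png

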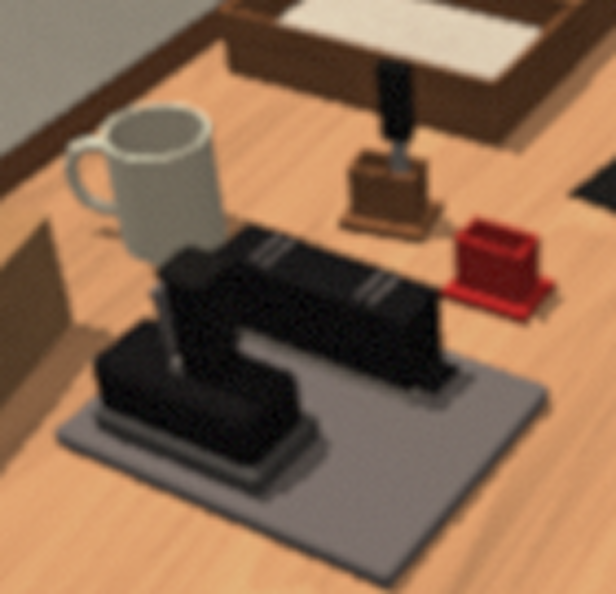

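```bash
python3 - <<'E'
from h import *
t,ti=load('top0'); s,si=load('side0')
T=lambda x,y:(205+(x+.5)/5.6-.5,95+(y+.5)/5.6-.5)
S=lambda x,y:(130+(x+.5)/4.4-.5,110+(y+.5)/4.4-.5)
# refine deck by mask
hsv=cv2.cvtColor(t,cv2.COLOR_RGB2HSV)
m=((hsv[...,1]<60)).astype(np.uint8); m[:,:205]=0;m[:,290:]=0;m[:95]=0;m[195:]=0
m[:104]=0
cs,_=cv2.findContours(m,cv2.RETR_EXTERNAL,cv2.CHAIN_APPROX_NONE); c=max(cs,key=cv2.contourArea)
print(cv2.minAreaRect(c))
for p in cv2.boxPoints(cv2.minAreaRect(c)): print('deckbox',p,onz(ti,*p,.015))
for p in [(98,60),(421,73),(403,500),(78,485)]: print('deck',onz(ti,*T(*p),.015))
print('side deck corners', [onz(si,*S(*p),.015).round(4) for p in [(547,395),(388,580),(62,435)]])
# bar handle top: centre of top in top view and side
print('handle top', tri(ray(ti,*T(674,126)),ray(si,*S(395,64))))
for n,p in dict(rim1=(612,110),rim2=(663,100),rim3=(676,195),rim4=(622,205)).items(): print(n,onz(ti,*T(*p),.05))
print('mat etc')
for (u,v) in [(539,245),(603,256),(587,363),(522,352)]: print('mat',onz(ti,u*.64,v*.64,.003).round(4))
for (u,v) in [(172,262),(223,250),(245,337),(195,348)]: print('tray',onz(ti,u*.64,v*.64,.032).round(4))
print('stamp',onz(ti,262*.64,178*.64,.03),'tape',onz(ti,323*.64,353*.64,.024),'notes',onz(ti,475*.64,338*.64,.022),'red',onz(ti,*T(553,350),.05))
E
```

```text
((249.01870727539062, 144.62594604492188), (55.93013000488281, 74.45699310302734), 2.862405300140381)
deckbox [219.22943 180.41148] [0.48402171 0.09800253 0.015     ]
deckbox [222.94763  106.047386] [0.72593378 0.09044422 0.015     ]
deckbox [278.80798 108.84041] [ 0.71922089 -0.09066868  0.015     ]
deckbox [275.08978 183.2045 ] [ 0.47745967 -0.08080611  0.015     ]
deck [0.72834518 0.09326967 0.015     ]
deck [ 0.72326398 -0.09374571  0.015     ]
deck [ 0.47537209 -0.08550725  0.015     ]
deck [0.48147219 0.10023166 0.015     ]
side deck corners [array([ 0.4725, -0.0769,  0.015 ]), array([0.48  , 0.1043, 0.015 ]), array([0.7212, 0.0945, 0.015 ])]
handle top (array([ 0.66210772, -0.21534477,  0.13383059]), [np.float64(0.0003251546254275065), np.float64(0.0003251546254274339)])
rim1 [ 0.69342216 -0.19807977  0.05      ]
rim2 [ 0.699502   -0.22665831  0.05      ]
rim3 [ 0.64569963 -0.23397236  0.05      ]
rim4 [ 0.63963314 -0.20379833  0.05      ]
mat etc
mat [ 0.5674 -0.3078  0.003 ]
mat [ 0.5462 -0.4407  0.003 ]
mat [ 0.3248 -0.4056  0.003 ]
mat [ 0.3455 -0.2722  0.003 ]
tray [0.5183 0.4419 0.032 ]
tray [0.5441 0.3396 0.032 ]
tray [0.3692 0.29   0.032 ]
tray [0.3459 0.3894 0.032 ]
stamp [0.69354565 0.26523932 0.03      ] tape [0.33896455 0.13394979 0.024     ] notes [ 0.37316259 -0.17265979  0.022     ] red [ 0.5575036  -0.16558681  0.05      ]
```

Call:
{"fn": "carry_out", "kwargs": {
  "targets": [
    [0, 0, 0, 0, 0, -10, -1],
    [0, 0, 0, 0, 0, -10, -1],
    [0, 0, 0, 0, 0, -10, -1],
    [0, 0, 0, 0, 0, -10, -1],
    [0, 0, 0, 0, 0, -10, -1],
    [0, 0, 0, 0, 0, -10, -1],
    [0, 0, 0, 0, 0, -10, -1],
    [0, 0, 0, 0, 0, -10, -1],
    [0, 0, 0, 0, 0, -10, -1],
    [0, 0, 0, 0, 0, -10, -1],
    [0, 0, 0, 0, 0, -10, -1],
    [0, 0, 0, 0, 0, -10, -1],
    [0, 0, 0, 0, 0, -10, -1],
    [0, 0, 0, 0, 0, -10, -1],
    [0, 0, 0, 0, 0, -10, -1],
    [0, 0, 0, 0, 0, -10, -1],
    [0, 0, 0, 0, 0, 0, -1]
  ]
}}

```text
t: 2.28
position: [0.2145, -0.4729, 0.2242]
ee_rot: [-0.084, 0.996, 0.008, -0.003]
contact_force: [-0.4, -0.6, -0.7]
gripper_width: 0.0852
```

```bash
cat >> h.py <<'E'
def head(q=None):
    o=env.get_obs(); M=R.from_quat(o['ee_rot']).as_matrix()
    print('t',round(o['t'],2),'pos',o['position'].round(4),'head',round(np.degrees(np.arctan2(M[1,0],M[0,0])),2),'z',M[:,2].round(3),'j',o['joints'].round(2),'F',o['contact_force'].round(1),'w',round(o['gripper_width'],4)); return o,M
def go(p,hd=None):
    """total tool-frame delta cm to world point p, with heading change about tool z"""
    o,M=head(); d=M.T@(np.array(p)-o['position'])*100
    out='d(cm) '+str(d.round(2))
    if hd is not None:
        # desired: tool down with x heading hd
        h=np.radians(hd); X=np.array([np.cos(h),np.sin(h),0]);Z=np.array([0,0,-1.]);D=np.stack([X,np.cross(Z,X),Z],1)
        out+=' rot(deg) '+str(np.degrees(R.from_matrix(M.T@D).as_rotvec()).round(2))+' d in new frame '+str((D.T@(np.array(p)-o['position'])*100).round(2))
    print(out)
E
python3 - <<'E'
from h import *
go([.60,-.215,.26],188)
E
```

```text
t 2.27 pos [ 0.2145 -0.4729  0.2242] head -170.32 z [-0.007  0.015 -1.   ] j [-1.14  0.27 -0.15  1.17  0.   -1.31] F [-0.4 -0.6 -0.7] w 0.0852
d(cm) [-42.32  19.    -3.45] rot(deg) [ 0.91 -0.25  1.68] d in new frame [-41.76  20.18  -3.58]
```

Call:
{"fn": "carry_out", "kwargs": {
  "targets": [
    [-4.2, 2.0, -0.4, 0, 0, 0, -1],
    [-4.2, 2.0, -0.4, 0, 0, 0, -1],
    [-4.2, 2.0, -0.4, 0, 0, 0, -1],
    [-4.2, 2.0, -0.4, 0, 0, 0, -1],
    [-4.2, 2.0, -0.4, 0, 0, 0, -1],
    [-4.2, 2.0, -0.4, 0, 0, 0, -1],
    [-4.2, 2.0, -0.4, 0, 0, 0, -1],
    [-4.2, 2.0, -0.4, 0, 0, 0, -1],
    [-4.2, 2.0, -0.4, 0, 0, 0, -1],
    [-4.2, 2.0, -0.4, 0.5, 0, 0.8, -1],
    [0, 0, 0, 0.5, 0, 0.8, -1],
    [0, 0, 0, 0, 0, 0, -1]
  ]
}}

```text
t: 3.78
position: [0.611, -0.2045, 0.2629]
ee_rot: [-0.049, 0.999, -0.001, -0.004]
contact_force: [0.2, 0.2, 0.1]
gripper_width: 0.0853
```

```bash
python3 - <<'E'
from h import *
head()
im,i=snap('wrist','w1'); cv2.imwrite('pics/w1b.png',cv2.resize(im[:,:,::-1],(800,600),interpolation=cv2.INTER_CUBIC))
E
```

```text
t 3.77 pos [ 0.611  -0.2045  0.2629] head -174.35 z [-0.008 -0.002 -1.   ] j [-0.32  0.47  0.26  1.37 -0.   -0.42] F [0.2 0.2 0.1] w 0.0853
```

View pics/w1b.png

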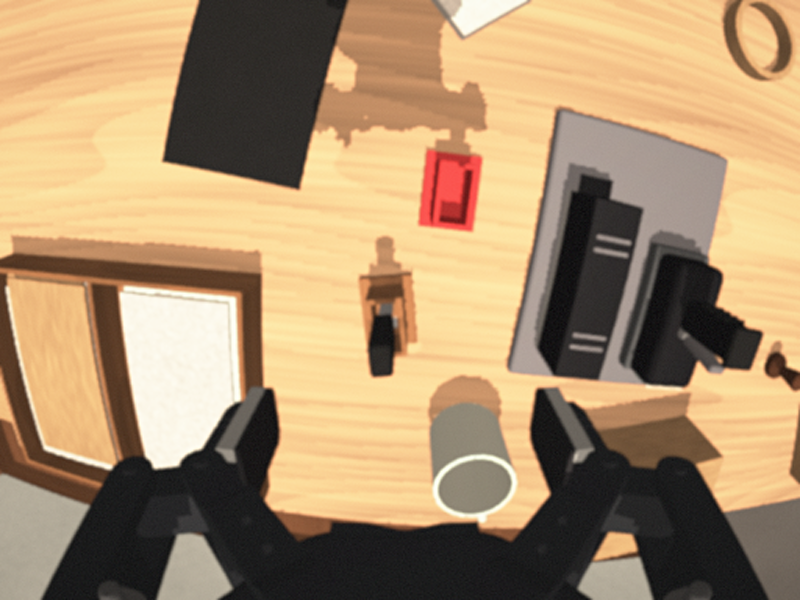

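```bash
python3 - <<'E'
from h import *
im,i=load('w1')
cv2.imwrite('pics/c3.png',cv2.resize(im[145:250,205:290,::-1],None,fx=5.6,fy=5.6,interpolation=cv2.INTER_CUBIC))
E
```

```text
(no output)
```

View pics/c3.png

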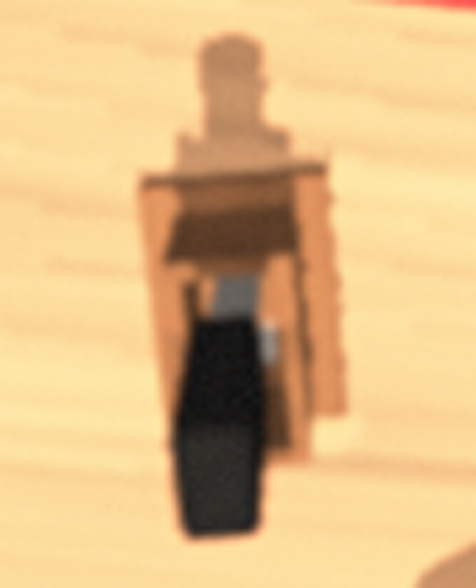

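```bash
python3 - <<'E'
from h import *
im,i=load('w1'); t,ti=load('top0'); s,si=load('side0')
W=lambda x,y:(205+(x+.5)/5.6-.5,145+(y+.5)/5.6-.5)
w=lambda p,z:onz(i,*W(*p),z,True).round(4)
for p in [(168,258),(297,250),(310,460)]: print('rim',w(p,.05))
for p in [(180,425),(265,425),(260,532),(186,536)]: print('top',w(p,.134))
T=lambda x,y:(205+(x+.5)/5.6-.5,95+(y+.5)/5.6-.5)
S=lambda x,y:(130+(x+.5)/4.4-.5,110+(y+.5)/4.4-.5)
print(tri(ray(i,*W(223,480),True),ray(ti,*T(674,126)),ray(si,*S(395,64))))
print(tri(ray(i,*W(223,480),True),ray(si,*S(395,64))))
# rim heights: -x,-y corner?: side view rim right corner (430,165)
print('rimcorner', tri(ray(i,*W(297,250),True),ray(si,*S(428,162))))
E
```

```text
rim [ 0.6483 -0.2327  0.05  ]
rim [ 0.6436 -0.204   0.05  ]
rim [ 0.6948 -0.1959  0.05  ]
top [ 0.6514 -0.2238  0.134 ]
top [ 0.6498 -0.2087  0.134 ]
top [ 0.6713 -0.2077  0.134 ]
top [ 0.6735 -0.2211  0.134 ]
(array([ 0.6619172 , -0.21530008,  0.13377607]), [np.float64(0.0003707434743847682), np.float64(0.0004951055330194985), np.float64(0.00019846901863718422)])
(array([ 0.66154679, -0.21524967,  0.13393103]), [np.float64(0.00010913519332621265), np.float64(0.00010913519332610283)])
rimcorner (array([ 0.63533586, -0.20530237,  0.06889816]), [np.float64(0.002203179797091611), np.float64(0.0022031797970917728)])
```

```bash
python3 - <<'E'
from h import *
go([.662,-.2155,.16],188.5)
go([.662,-.2155,.086],188.5)
E
```

```text
t 3.83 pos [ 0.6109 -0.2046  0.2629] head -174.36 z [-0.007 -0.002 -1.   ] j [-0.32  0.47  0.26  1.37 -0.   -0.42] F [ 0.5 -0.1 -0.4] w 0.0859
d(cm) [-5.05 -1.57 10.26] rot(deg) [-0.06 -0.44 -2.86] d in new frame [-4.89 -1.83 10.29]
t 3.83 pos [ 0.6109 -0.2046  0.2629] head -174.36 z [-0.007 -0.002 -1.   ] j [-0.32  0.47  0.26  1.37 -0.   -0.42] F [ 0.5 -0.1 -0.4] w 0.0859
d(cm) [-5.11 -1.57 17.66] rot(deg) [-0.06 -0.44 -2.86] d in new frame [-4.89 -1.83 17.69]
```

Call:
{"fn": "carry_out", "kwargs": {
  "targets": [
    [0, 0, 0, 0, -0.4, -2.9, -1],
    [-2.5, -0.9, 2.0, 0, 0, 0, -1],
    [-2.4, -0.9, 2.0, 0, 0, 0, -1],
    [0, 0, 2.0, 0, 0, 0, -1],
    [0, 0, 1.5, 0, 0, 0, -1],
    [0, 0, 0, 0, 0, 0, -1]
  ]
}}

```text
t: 4.58
position: [0.6569, -0.2219, 0.1875]
ee_rot: [-0.068, 0.998, -0.001, -0.001]
contact_force: [0.4, 0.6, 0.6]
gripper_width: 0.0853
```

```bash
python3 - <<'E'
from h import *
go([.662,-.2155,.086],188.5)
im,i=snap('wrist','w2'); cv2.imwrite('pics/w2b.png',cv2.resize(im[:,:,::-1],(800,600),interpolation=cv2.INTER_CUBIC))
E
```

```text
t 4.58 pos [ 0.6569 -0.2219  0.1875] head -172.19 z [-0.002 -0.002 -1.   ] j [-0.32  0.58  0.25  1.25 -0.   -0.46] F [0.4 0.6 0.6] w 0.0853
d(cm) [-0.61  0.58 10.15] rot(deg) [-0.07 -0.11 -0.69] d in new frame [-0.59  0.56 10.15]
```

View pics/w2b.png

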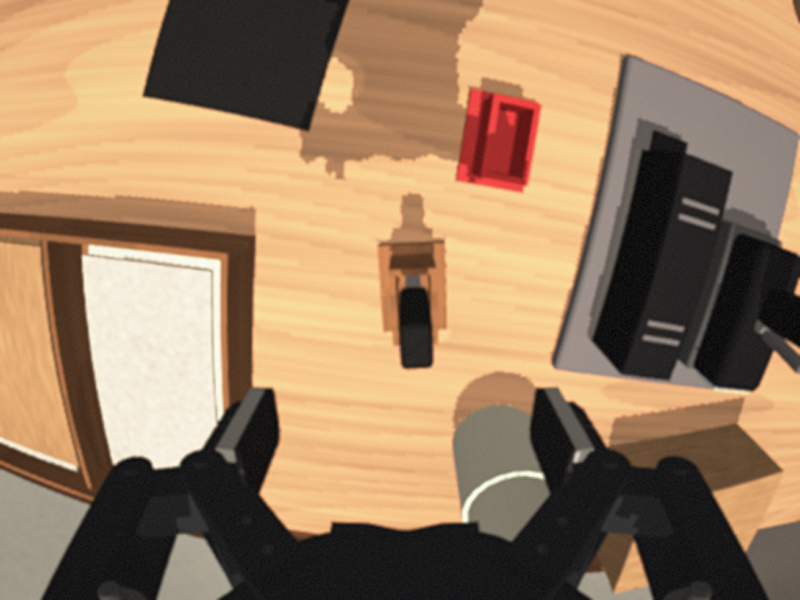

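Call:
{"fn": "carry_out", "kwargs": {
  "targets": [
    [-0.6, 0.6, 0, 0, 0, -0.7, -1],
    [0, 0, 3.0, 0, 0, 0, -1],
    [0, 0, 3.0, 0, 0, 0, -1],
    [0, 0, 2.0, 0, 0, 0, -1],
    [0, 0, 1.5, 0, 0, 0, -1],
    [0, 0, 0, 0, 0, 0, -1]
  ]
}}

```text
t: 5.38
position: [0.6685, -0.2145, 0.0989]
ee_rot: [-0.076, 0.997, -0.003, 0.006]
contact_force: [-0.1, 0.7, -0.3]
gripper_width: 0.0854
```

```bash
python3 - <<'E'
from h import *
go([.662,-.2155,.086],188.5)
im,i=snap('wrist','w3'); cv2.imwrite('pics/w3b.png',cv2.resize(im[:,:,::-1],(800,600),interpolation=cv2.INTER_CUBIC))
E
```

```text
t 5.38 pos [ 0.6685 -0.2145  0.0989] head -171.3 z [ 0.013 -0.005 -1.   ] j [-0.31  0.62  0.1   1.04 -0.   -0.46] F [-0.1  0.7 -0.3] w 0.0854
d(cm) [0.68 0.01 1.28] rot(deg) [-0.41  0.71  0.2 ] d in new frame [ 0.66 -0.    1.29]
```

View pics/w3b.png

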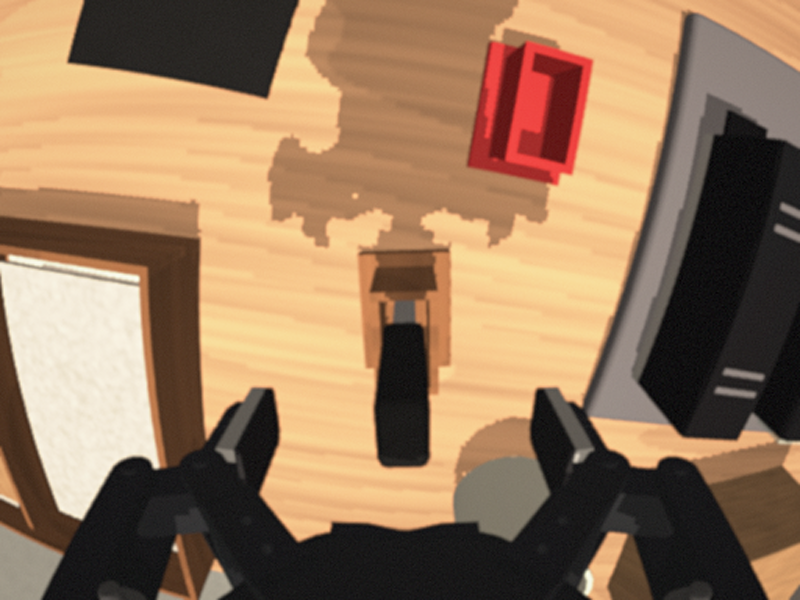

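Call:
{"fn": "carry_out", "kwargs": {
  "targets": [
    [0.6, 0, 0.6, 0, 0.7, 0, -1],
    [0.1, 0, 0.6, 0, 0, 0, -1],
    [0, 0, 0, 0, 0, 0, -1],
    [0, 0, 0, 0, 0, 0, 0],
    [0, 0, 0, 0, 0, 0, 1],
    [0, 0, 0, 0, 0, 0, 1],
    [0, 0, 0, 0, 0, 0, 1],
    [0, 0, 0, 0, 0, 0, 1],
    [0, 0, 0, 0, 0, 0, 1]
  ],
  "newtons": 60
}}

```text
t: 6.55
position: [0.664, -0.2164, 0.0905]
ee_rot: [-0.076, 0.997, -0.005, 0.003]
contact_force: [-0.0, -0.1, -0.1]
gripper_width: 0.0154
```

```bash
python3 - <<'E'
from h import *
go([.662,-.2155,.086],188.5)
im,i=snap('wrist','w4'); cv2.imwrite('pics/w4b.png',cv2.resize(im[:,:,::-1],(800,600),interpolation=cv2.INTER_CUBIC))
E
```

```text
t 6.55 pos [ 0.664  -0.2164  0.0905] head -171.3 z [ 0.008 -0.009 -1.   ] j [-0.31  0.63  0.09  1.02 -0.01 -0.46] F [-0.  -0.1 -0.1] w 0.0154
d(cm) [0.19 0.13 0.45] rot(deg) [-0.57  0.35  0.2 ] d in new frame [0.19 0.12 0.45]
```

View pics/w4b.png

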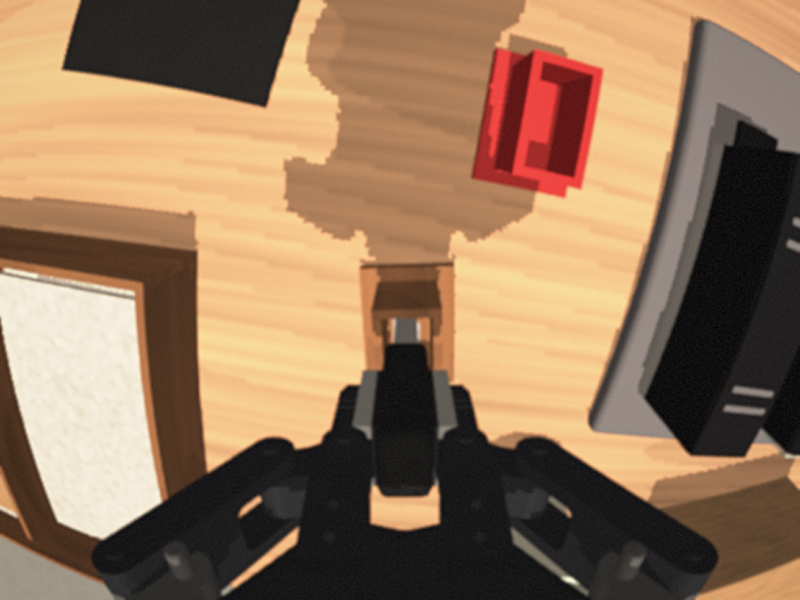

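Call:
{"fn": "carry_out", "kwargs": {
  "targets": [
    [0, 0, -1.0, 0, 0, 0, 1],
    [0, 0, -1.5, 0, 0, 0, 1],
    [0, 0, -2.5, 0, 0, 0, 1],
    [0, 0, -2.5, 0, 0, 0, 1],
    [0, 0, -2.5, 0, 0, 0, 1],
    [0, 0, 0, 0, 0, 0, 1]
  ],
  "newtons": 100
}}

```text
t: 7.35
position: [0.6634, -0.2156, 0.1975]
ee_rot: [-0.076, 0.997, -0.005, 0.004]
contact_force: [1.7, -0.6, -0.4]
gripper_width: 0.0151
```

```bash
python3 - <<'E'
from h import *
head()
im,i=snap('wrist','w5'); cv2.imwrite('pics/w5b.png',cv2.resize(im[:,:,::-1],(800,600),interpolation=cv2.INTER_CUBIC))
im,i=load('w1')
cv2.imwrite('pics/c4.png',cv2.resize(im[65:255,315:475,::-1],None,fx=4,fy=4,interpolation=cv2.INTER_CUBIC)[:600*2])
print(im[65:255].shape)
E
```

```text
t 7.35 pos [ 0.6634 -0.2156  0.1975] head -171.31 z [ 0.009 -0.01  -1.   ] j [-0.31  0.57  0.27  1.26 -0.01 -0.46] F [ 1.7 -0.6 -0.4] w 0.0151
(190, 512, 3)
```

View pics/w5b.png

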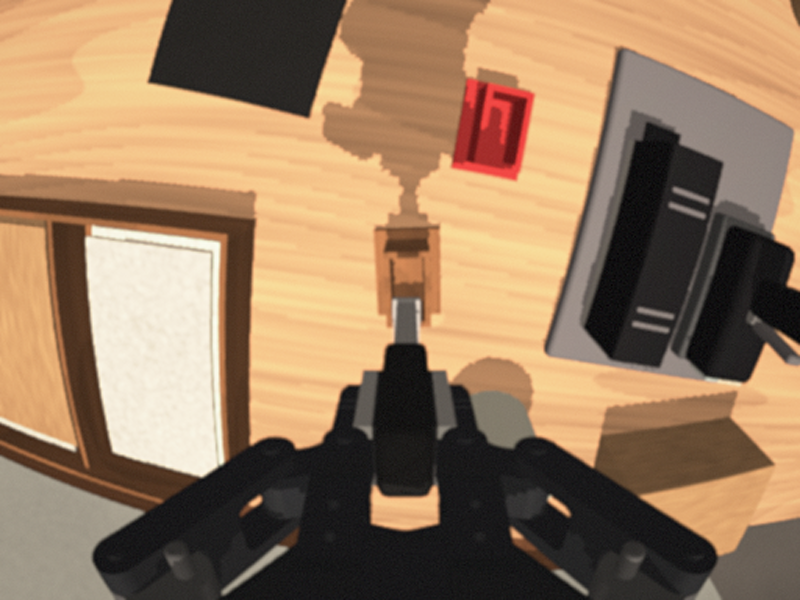

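View pics/c4.png

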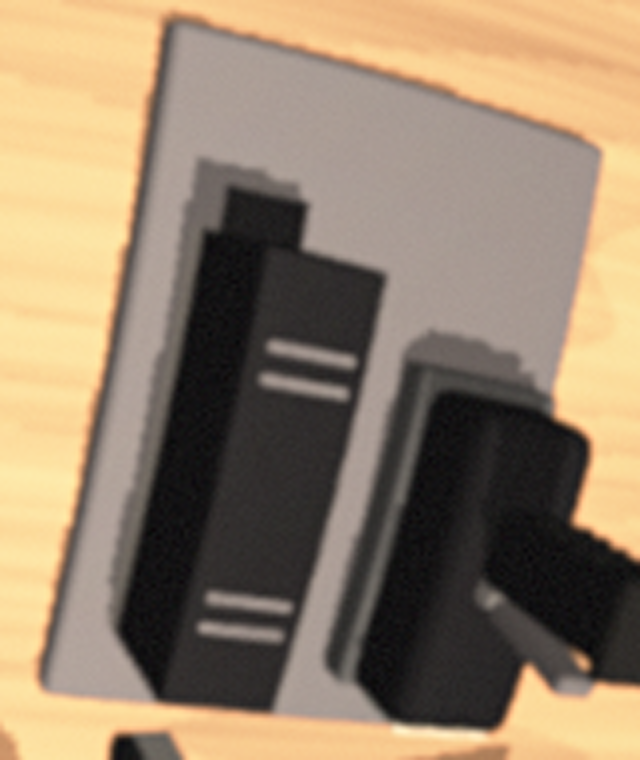

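```bash
python3 - <<'E'
from h import *
im,i=load('w1'); t,ti=load('top0'); s,si=load('side0')
W=lambda x,y:(315+(x+.5)/4-.5,65+(y+.5)/4-.5)
w=lambda p,z:onz(i,*W(*p),z,True).round(4)
T=lambda x,y:(205+(x+.5)/5.6-.5,95+(y+.5)/5.6-.5)
for p in [(165,20),(600,147),(43,690)]: print('deck',w(p,.015))
for p in [(228,186),(307,203)]: print('lip',w(p,.028))
for p in [(270,247),(385,273),(165,698),(275,711)]: print('captop',w(p,.081))
for p in [(309,408),(372,408)]: print('lip top view',onz(ti,*T(*p),.028).round(4))
for p in [(307,365),(383,372),(320,95),(396,98)]: print('captop top view',onz(ti,*T(*p),.081).round(4))
for tp,wp in [((307,365),(385,273)),((383,372),(270,247)),((320,95),(275,711)),((396,98),(165,698))]:
  p,r=tri(ray(ti,*T(*tp)),ray(i,*W(*wp),True)); print('tri',p.round(4),r[0].round(4))
p,r=tri(ray(ti,*T(309,408)),ray(i,*W(307,203),True)); print('lip tri',p.round(4),r)
p,r=tri(ray(ti,*T(372,408)),ray(i,*W(228,186),True)); print('lip tri',p.round(4),r)
E
```

```text
deck [ 0.4757 -0.09    0.015 ]
deck [0.4817 0.0978 0.015 ]
deck [ 0.7193 -0.0951  0.015 ]
lip [ 0.5281 -0.0651  0.028 ]
lip [ 0.5287 -0.0352  0.028 ]
captop [ 0.5436 -0.07    0.081 ]
captop [ 0.5449 -0.0303  0.081 ]
captop [ 0.6873 -0.0741  0.081 ]
captop [ 0.6898 -0.0336  0.081 ]
lip top view [ 0.5259 -0.0309  0.028 ]
lip top view [ 0.5264 -0.0665  0.028 ]
captop top view [ 0.5428 -0.0281  0.081 ]
captop top view [ 0.5396 -0.0692  0.081 ]
captop top view [ 0.691  -0.0334  0.081 ]
captop top view [ 0.6899 -0.0748  0.081 ]
tri [ 0.5443 -0.028   0.0767] 0.0008
tri [ 0.5419 -0.069   0.0778] 0.0019
tri [ 0.6907 -0.0333  0.0802] 0.0005
tri [ 0.6887 -0.0743  0.0808] 0.0013
lip tri [ 0.5279 -0.0309  0.0183] [np.float64(0.0008366353652119065), np.float64(0.0008366353652120875)]
lip tri [ 0.5271 -0.0661  0.0299] [np.float64(0.0009923292362205626), np.float64(0.0009923292362202776)]
```

Call:
{"fn": "carry_out", "kwargs": {
  "targets": [
    [0, 0, 0, 0, 0, 5.4, 1],
    [0, 0, 0, 0, 0, 5.4, 1],
    [4.0, 4.0, 0, 0, 0, 0, 1],
    [4.0, 4.0, 0, 0, 0, 0, 1],
    [4.0, 4.0, 0, 0, 0, 0, 1],
    [3.5, 4.0, 0, 0, 0, 0, 1],
    [0, 0, 0, 0, 0, 0, 1],
    [0, 0, 0, 0, 0, 0, 1]
  ]
}}

```text
t: 8.4
position: [0.504, -0.0439, 0.1823]
ee_rot: [0.022, 1.0, -0.003, -0.005]
contact_force: [-0.2, -0.8, -1.1]
gripper_width: 0.015
```

```bash
python3 - <<'E'
from h import *
go([.492,-.049,.13],178)
go([.492,-.049,.1035],178)
im,i=snap('wrist','w6'); cv2.imwrite('pics/w6b.png',cv2.resize(im[:,:,::-1],(800,600),interpolation=cv2.INTER_CUBIC))
E
```

```text
t 8.4 pos [ 0.504  -0.0439  0.1823] head 177.47 z [-0.01  -0.005 -1.   ] j [-0.08  0.26 -0.27  1.05 -0.01 -0.04] F [-0.2 -0.8 -1.1] w 0.015
d(cm) [ 1.12 -0.54  5.24] rot(deg) [-0.31 -0.58 -0.53] d in new frame [ 1.18 -0.56  5.23]
t 8.4 pos [ 0.504  -0.0439  0.1823] head 177.47 z [-0.01  -0.005 -1.   ] j [-0.08  0.26 -0.27  1.05 -0.01 -0.04] F [-0.2 -0.8 -1.1] w 0.015
d(cm) [ 1.09 -0.52  7.89] rot(deg) [-0.31 -0.58 -0.53] d in new frame [ 1.18 -0.56  7.88]
```

View pics/w6b.png

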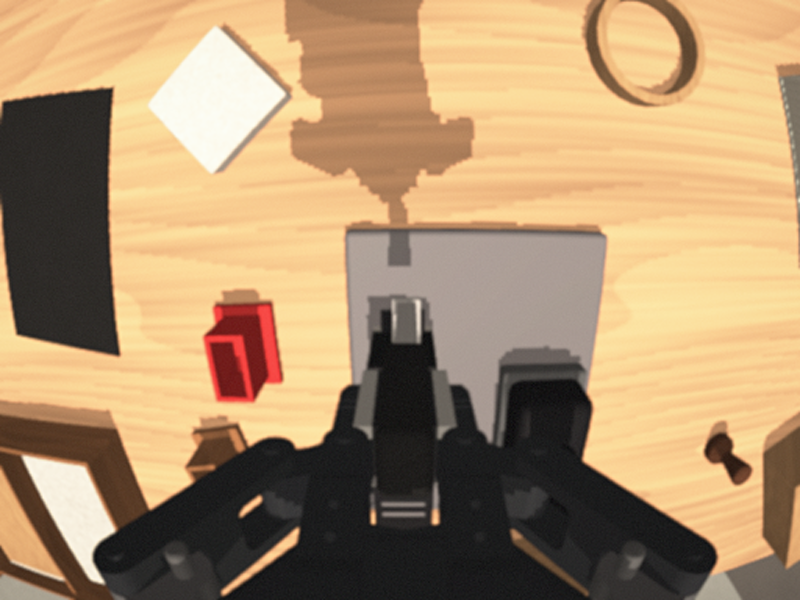

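Call:
{"fn": "carry_out", "kwargs": {
  "targets": [
    [0.6, -0.3, 0, 0, -0.8, -0.5, 1],
    [0.6, -0.3, 0.5, 0, 0, 0, 1],
    [0, 0, 2.0, 0, 0, 0, 1],
    [0, 0, 2.0, 0, 0, 0, 1],
    [0, 0, 0.5, 0, 0, 0, 1],
    [0, 0, 0, 0, 0, 0, 1]
  ]
}}

```text
t: 9.2
position: [0.4922, -0.0542, 0.13]
ee_rot: [0.021, 1.0, -0.003, 0.002]
contact_force: [-0.0, 0.2, -1.5]
gripper_width: 0.015
```

```bash
python3 - <<'E'
from h import *
go([.492,-.049,.1035],178)
im,i=snap('wrist','w7'); 
cv2.imwrite('pics/w7b.png',cv2.resize(im[130:330,160:400,::-1],None,fx=3.3,fy=3,interpolation=cv2.INTER_CUBIC))
im,i=snap('side','s7'); cv2.imwrite('pics/s7b.png',cv2.resize(im[130:280,120:300,::-1],None,fx=4,fy=4,interpolation=cv2.INTER_CUBIC))
E
```

```text
t 9.2 pos [ 0.4922 -0.0542  0.13  ] head 177.64 z [ 0.004 -0.006 -1.   ] j [-0.11  0.27 -0.4   0.89 -0.01 -0.06] F [-0.   0.2 -1.5] w 0.015
d(cm) [0.06 0.53 2.65] rot(deg) [-0.35  0.27 -0.36] d in new frame [0.04 0.52 2.65]
```

View pics/w7b.png

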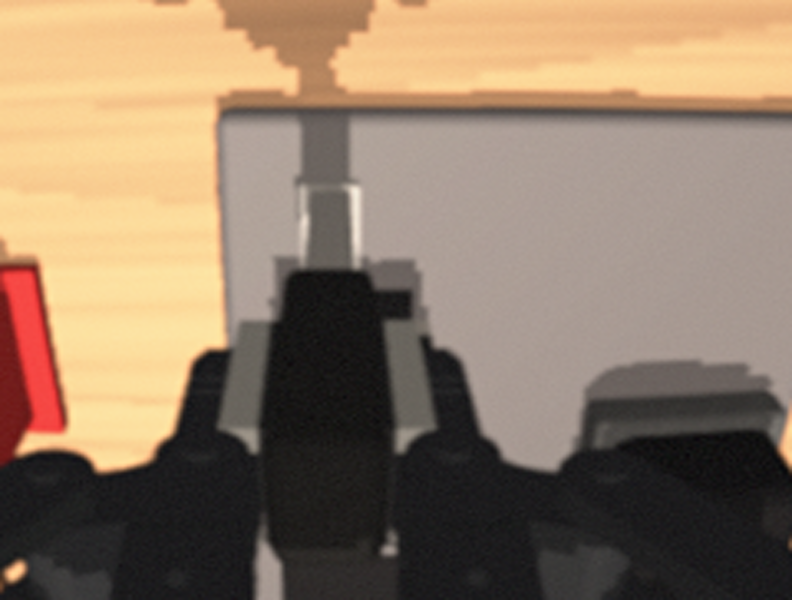

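View pics/s7b.png

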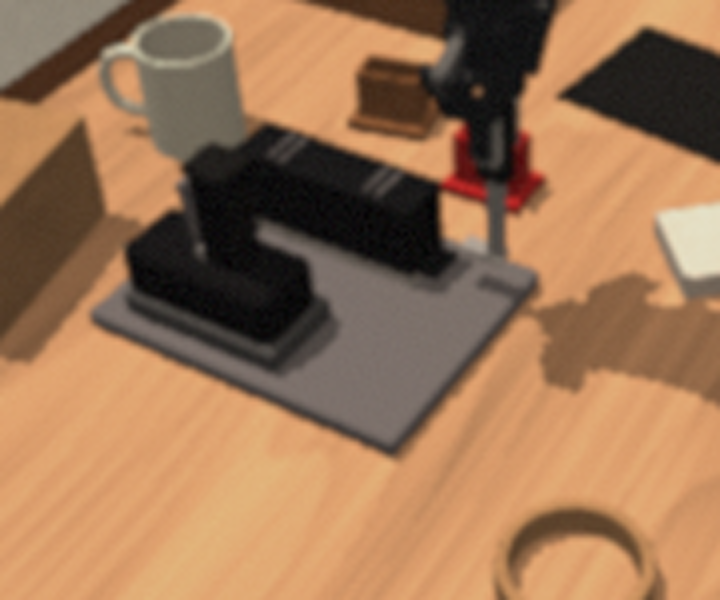

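Call:
{"fn": "carry_out", "kwargs": {
  "targets": [
    [0, 0.4, 0, 0, 0.3, -0.3, 1],
    [0, 0, 0.8, 0, 0, 0, 1],
    [0, 0, 0.8, 0, 0, 0, 1],
    [0, 0, 0.5, 0, 0, 0, 1],
    [0, 0, 0.2, 0, 0, 0, 1],
    [0, 0, 0, 0, 0, 0, 1]
  ]
}}

```text
t: 10.05
position: [0.4939, -0.0498, 0.107]
ee_rot: [0.017, 1.0, -0.003, 0.001]
contact_force: [0.4, 0.4, -1.9]
gripper_width: 0.0147
```

```bash
python3 - <<'E'
from h import *
go([.492,-.049,.1035],178)
im,i=snap('wrist','w8'); 
cv2.imwrite('pics/w8b.png',cv2.resize(im[130:330,160:400,::-1],None,fx=3.3,fy=3,interpolation=cv2.INTER_CUBIC))
im,i=snap('side','s8'); cv2.imwrite('pics/s8b.png',cv2.resize(im[150:230,190:290,::-1],None,fx=7,fy=7,interpolation=cv2.INTER_CUBIC))
E
```

```text
t 10.05 pos [ 0.4939 -0.0498  0.107 ] head 178.0 z [ 0.002 -0.006 -1.   ] j [-0.1   0.3  -0.43  0.84 -0.01 -0.06] F [ 0.4  0.4 -1.9] w 0.0147
d(cm) [0.19 0.08 0.35] rot(deg) [-0.36  0.13  0.  ] d in new frame [0.19 0.08 0.35]
```

View pics/w8b.png

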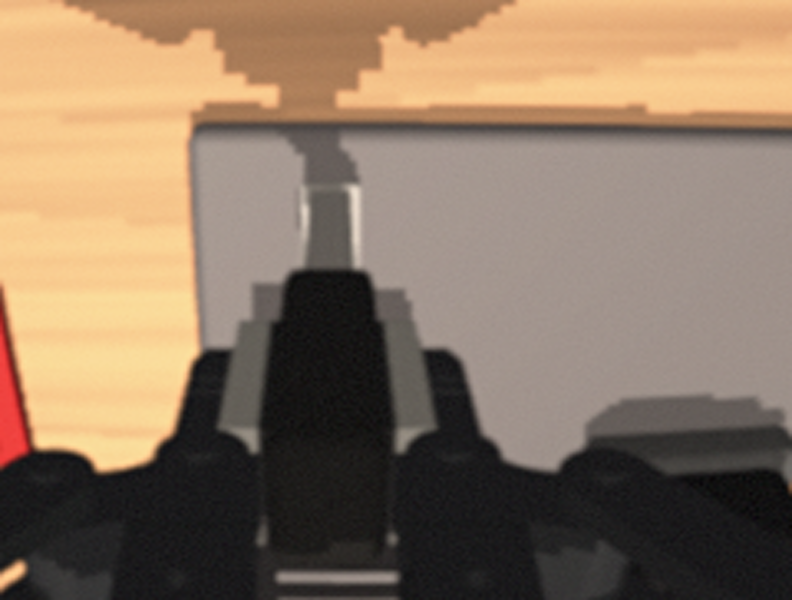

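View pics/s8b.png

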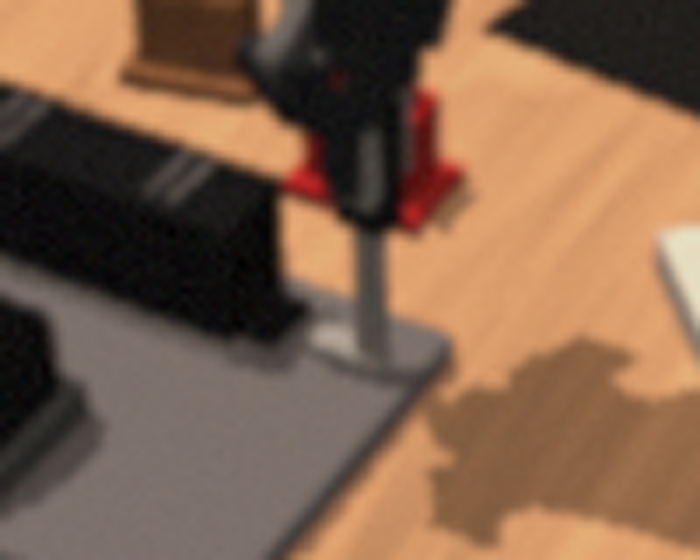

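Call:
{"fn": "carry_out", "kwargs": {
  "targets": [
    [0, 0.05, 0.2, 0, 0, 0, 1],
    [0, 0, 0.15, 0, 0, 0, 1],
    [0, 0, 0.05, 0, 0, 0, 1],
    [0, 0, 0, 0, 0, 0, 1]
  ]
}}

```text
t: 10.65
position: [0.4946, -0.0494, 0.1034]
ee_rot: [0.017, 1.0, -0.003, 0.002]
contact_force: [-0.8, 0.1, -1.4]
gripper_width: 0.0153
```

Call:
{"fn": "carry_out", "kwargs": {
  "targets": [
    [-0.4, 0, 0, 0, 0, 0, 1],
    [-0.4, 0, 0, 0, 0, 0, 1],
    [-0.3, 0, 0, 0, 0, 0, 1],
    [0, 0, 0, 0, 0, 0, 1]
  ]
}}

```text
t: 11.15
position: [0.5069, -0.0499, 0.1037]
ee_rot: [0.017, 1.0, -0.003, 0.002]
contact_force: [0.5, -0.3, -1.5]
gripper_width: 0.015
```

```bash
python3 - <<'E'
from h import *
go([.515,-.049,.1035],178)
im,i=snap('side','s9'); cv2.imwrite('pics/s9b.png',cv2.resize(im[150:230,190:290,::-1],None,fx=7,fy=7,interpolation=cv2.INTER_CUBIC))
E
```

```text
t 11.15 pos [ 0.5069 -0.0499  0.1037] head 178.0 z [ 0.005 -0.007 -1.   ] j [-0.09  0.32 -0.41  0.84 -0.01 -0.06] F [ 0.5 -0.3 -1.5] w 0.015
d(cm) [-0.81  0.12  0.02] rot(deg) [-0.36  0.27 -0.  ] d in new frame [-0.81  0.12  0.02]
```

View pics/s9b.png

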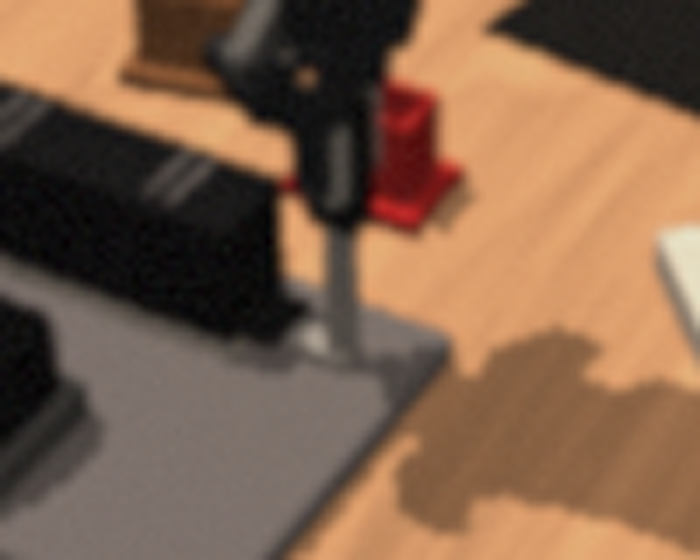

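Call:
{"fn": "carry_out", "kwargs": {
  "targets": [
    [-0.3, 0.1, 0, 0, 0, 0, 1],
    [-0.3, 0, 0, 0, 0, 0, 1],
    [-0.2, 0, 0, 0, 0, 0, 1],
    [0, 0, 0, 0, 0, 0, 1]
  ]
}}

```text
t: 11.7
position: [0.5152, -0.049, 0.1036]
ee_rot: [0.017, 1.0, -0.003, 0.002]
contact_force: [-0.4, 1.1, -0.7]
gripper_width: 0.0149
```

```bash
python3 - <<'E'
from h import *
go([.515,-.049,.1035],178)
im,i=snap('side','s10'); cv2.imwrite('pics/s10b.png',cv2.resize(im[150:230,190:290,::-1],None,fx=7,fy=7,interpolation=cv2.INTER_CUBIC))
E
```

```text
t 11.7 pos [ 0.5152 -0.049   0.1036] head 178.0 z [ 0.004 -0.006 -1.   ] j [-0.09  0.33 -0.39  0.84 -0.01 -0.06] F [-0.4  1.1 -0.7] w 0.0149
d(cm) [0.02 0.   0.01] rot(deg) [-0.36  0.25 -0.  ] d in new frame [0.02 0.   0.01]
```

View pics/s10b.png

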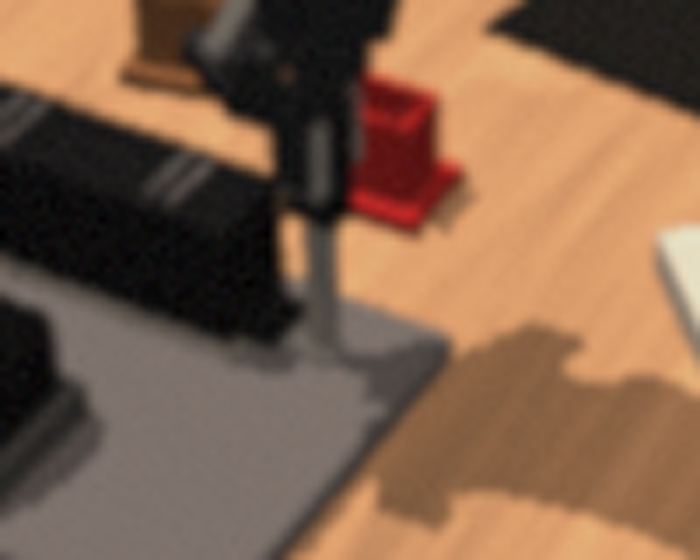

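Call:
{"fn": "carry_out", "kwargs": {
  "targets": [
    [0.3, 0, -0.03, 0, -2, 0, 1],
    [0.3, 0, -0.03, 0, -2, 0, 1],
    [0.3, 0, -0.03, 0, -2, 0, 1],
    [0.3, 0, -0.03, 0, -2, 0, 1],
    [0.3, 0, -0.03, 0, -2, 0, 1],
    [0, 0, 0, 0, 0, 0, 1]
  ],
  "newtons": 120
}}

```text
t: 12.5
position: [0.4979, -0.0484, 0.1032]
ee_rot: [0.017, 0.996, -0.005, 0.09]
contact_force: [-0.5, 0.4, -1.1]
gripper_width: 0.0146
```

```bash
python3 - <<'E'
from h import *
head()
im,i=snap('side','s11'); cv2.imwrite('pics/s11b.png',cv2.resize(im[150:230,190:290,::-1],None,fx=7,fy=7,interpolation=cv2.INTER_CUBIC))
E
```

```text
t 12.5 pos [ 0.4979 -0.0484  0.1032] head 178.06 z [ 0.18  -0.012 -0.984] j [-0.1   0.2  -0.61  0.58  0.01 -0.07] F [-0.5  0.4 -1.1] w 0.0146
```

View pics/s11b.png

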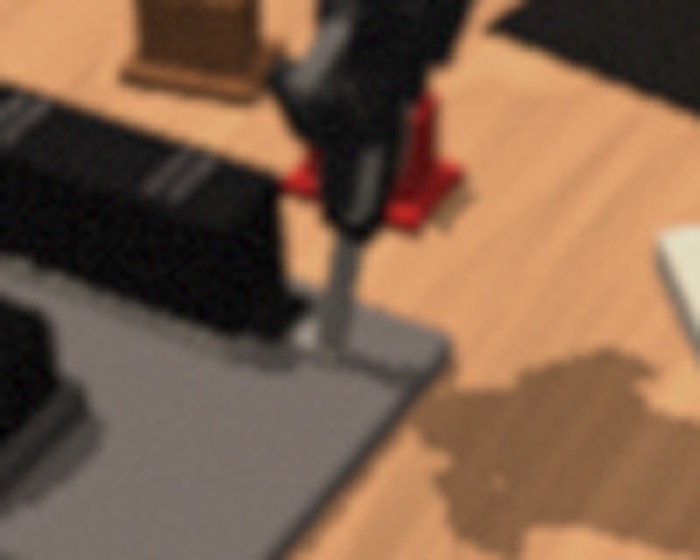

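Call:
{"fn": "carry_out", "kwargs": {
  "targets": [
    [0.3, 0, -0.03, 0, -2, 0, 1],
    [0.3, 0, -0.03, 0, -2, 0, 1],
    [0, 0, 0, 0, 0, 0, 1]
  ]
}}

```text
t: 12.92
position: [0.4923, -0.0482, 0.1014]
ee_rot: [0.017, 0.992, -0.005, 0.124]
contact_force: [-0.6, -0.1, -4.2]
gripper_width: 0.0143
```

```bash
python3 - <<'E'
from h import *
head()
im,i=snap('side','s12'); cv2.imwrite('pics/s12b.png',cv2.resize(im[165:215,200:260,::-1],None,fx=12,fy=12,interpolation=cv2.INTER_CUBIC))
im,i=snap('wrist','w12'); 
cv2.imwrite('pics/w12b.png',cv2.resize(im[130:330,160:400,::-1],None,fx=3.3,fy=3,interpolation=cv2.INTER_CUBIC))
E
```

```text
t 12.93 pos [ 0.4923 -0.0482  0.1014] head 178.09 z [ 0.245 -0.014 -0.969] j [-0.1   0.15 -0.7   0.47  0.01 -0.07] F [-0.6 -0.1 -4.2] w 0.0143
```

View pics/s12b.png

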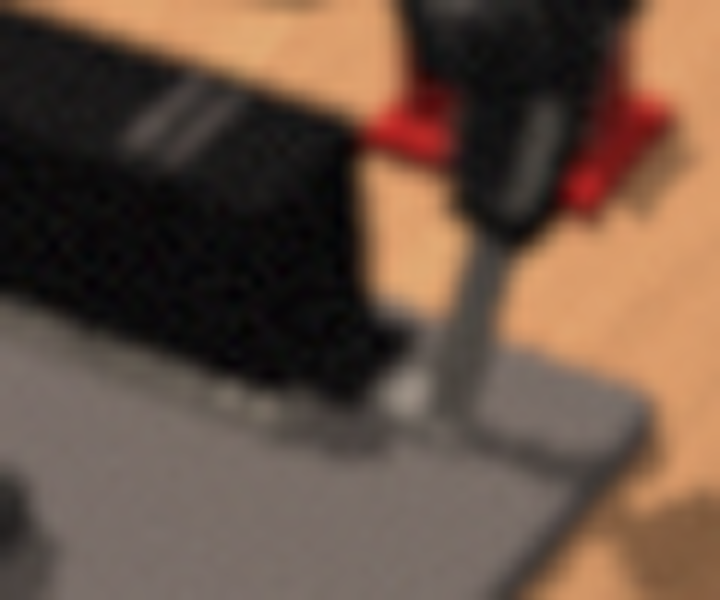

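View pics/w12b.png

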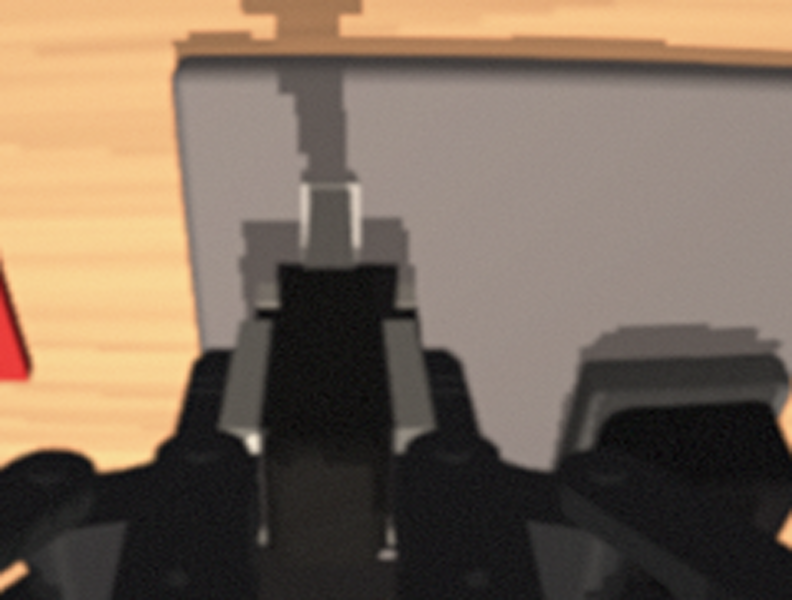

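Call:
{"fn": "carry_out", "kwargs": {
  "targets": [
    [0.3, 0, -0.1, 0, -2, 0, 1],
    [0.3, 0, -0.1, 0, -2, 0, 1],
    [0, 0, 0, 0, 0, 0, 1]
  ]
}}

```text
t: 13.4
position: [0.4885, -0.0482, 0.1022]
ee_rot: [0.017, 0.987, -0.006, 0.158]
contact_force: [0.5, 0.9, -1.1]
gripper_width: 0.0149
```

```bash
python3 - <<'E'
from h import *
head()
im,i=snap('side','s13'); cv2.imwrite('pics/s13b.png',cv2.resize(im[165:215,200:260,::-1],None,fx=12,fy=12,interpolation=cv2.INTER_CUBIC))
E
```

```text
t 13.4 pos [ 0.4885 -0.0482  0.1022] head 178.13 z [ 0.312 -0.017 -0.95 ] j [-0.11  0.11 -0.78  0.37  0.02 -0.07] F [ 0.5  0.9 -1.1] w 0.0149
```

View pics/s13b.png

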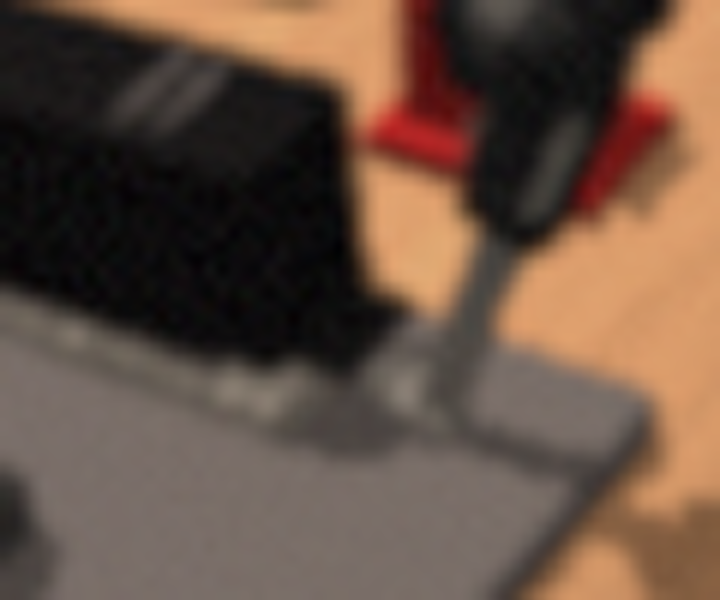

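Call:
{"fn": "carry_out", "kwargs": {
  "targets": [
    [0.6, 0, -0.2, 0, 0, 0, 1],
    [0.9, 0, -0.3, 0, 0, 0, 1],
    [0.9, 0, -0.3, 0, 0, 0, 1],
    [0.6, 0, -2.0, 0, 0, 0, 1],
    [0.6, 0, -2.0, 0, 3, 0, 1],
    [0, 0, -2.0, 0, 5, 0, 1],
    [0, 0, -2.0, 0, 5, 0, 1],
    [0, 0, 0, 0, 5, 0, 1],
    [0, 0, 0, 0, 0, 0, 1]
  ]
}}

```text
t: 14.58
position: [0.4266, -0.0456, 0.1794]
ee_rot: [0.017, 1.0, -0.003, -0.001]
contact_force: [0.4, 0.1, -2.1]
gripper_width: 0.0148
```

```bash
python3 - <<'E'
from h import *
head()
im,i=snap('side','s14'); cv2.imwrite('pics/s14b.png',cv2.resize(im[110:245,130:310,::-1],None,fx=4.4,fy=4.4,interpolation=cv2.INTER_CUBIC))
go([.664,-.2164,.20],188.7)
E
```

```text
t 14.57 pos [ 0.4266 -0.0456  0.1794] head 177.99 z [-0.003 -0.006 -1.   ] j [-0.1   0.13 -0.45  1.   -0.01 -0.07] F [ 0.4  0.1 -2.1] w 0.0148
t 14.62 pos [ 0.4256 -0.0456  0.1793] head 177.99 z [-0.003 -0.006 -1.   ] j [-0.1   0.13 -0.45  1.   -0.01 -0.07] F [-0.4  0.2 -1.8] w 0.0146
d(cm) [-24.41 -16.25  -2.04] rot(deg) [ -0.35  -0.2  -10.71] d in new frame [-20.98 -20.49  -2.07]
```

View pics/s14b.png

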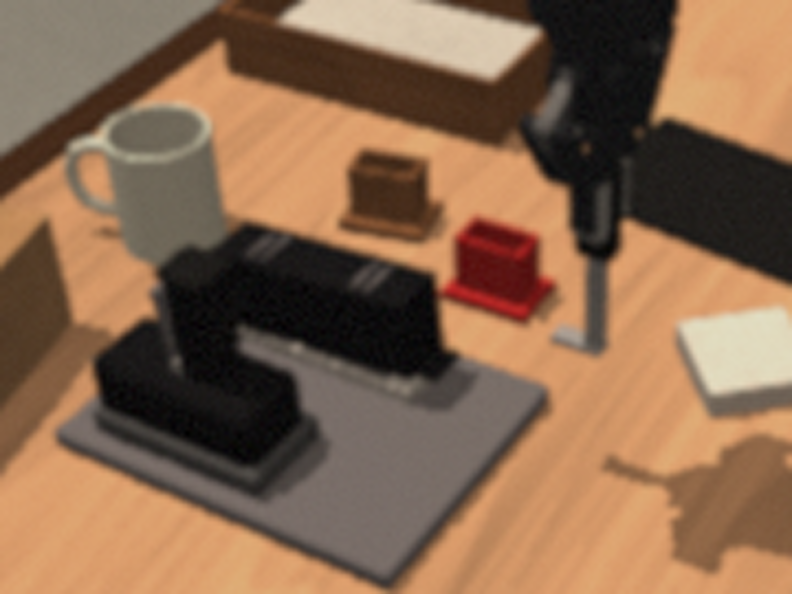

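Call:
{"fn": "carry_out", "kwargs": {
  "targets": [
    [0, 0, -1.0, 0, 0, -5.4, 1],
    [0, -2, -1.0, 0, 0, -5.4, 1],
    [-3.0, -3.0, 0, 0, 0, 0, 1],
    [-3.5, -3.5, 0, 0, 0, 0, 1],
    [-3.5, -3.5, 0, 0, 0, 0, 1],
    [-3.5, -3.5, 0, 0, 0, 0, 1],
    [-3.5, -3.0, 0, 0, 0, 0, 1],
    [-3.0, -2.0, 0, 0, 0, 0, 1],
    [0, 0, 0, 0, 0, 0, 1],
    [0, 0, 0, 0, 0, 0, 1]
  ]
}}

```text
t: 15.88
position: [0.6464, -0.2187, 0.1959]
ee_rot: [-0.08, 0.997, -0.002, -0.002]
contact_force: [0.2, -0.0, -1.4]
gripper_width: 0.0149
```

```bash
python3 - <<'E'
from h import *
go([.664,-.2164,.18],188.7)
im,i=snap('wrist','w15'); cv2.imwrite('pics/w15b.png',cv2.resize(im[:,:,::-1],(800,600),interpolation=cv2.INTER_CUBIC))
im,i=snap('side','s15'); cv2.imwrite('pics/s15b.png',cv2.resize(im[90:200,160:280,::-1],None,fx=5.4,fy=5.4,interpolation=cv2.INTER_CUBIC))
E
```

```text
t 15.88 pos [ 0.6464 -0.2187  0.1959] head -170.83 z [-0.003 -0.004 -1.   ] j [-0.32  0.55  0.23  1.25 -0.01 -0.48] F [ 0.2 -0.  -1.4] w 0.0149
d(cm) [-1.78 -0.05  1.58] rot(deg) [-0.22 -0.23  0.47] d in new frame [-1.77 -0.04  1.59]
```

View pics/w15b.png

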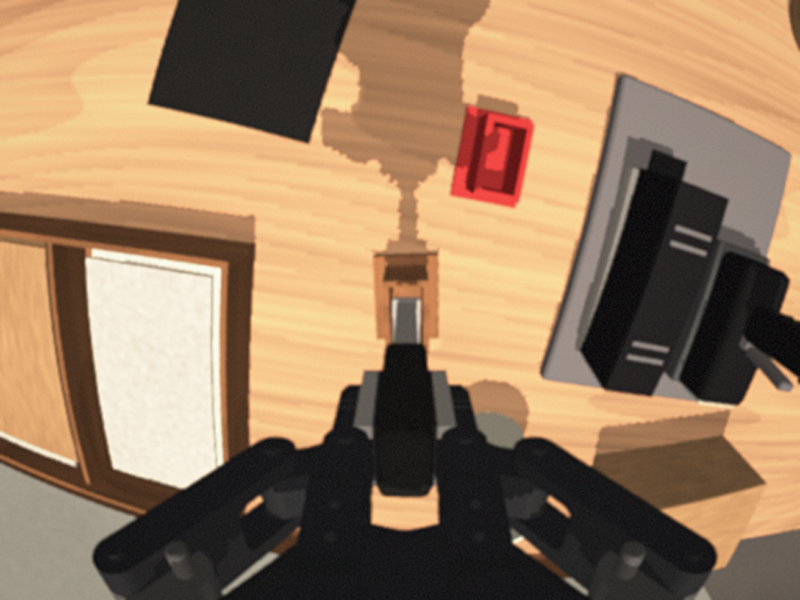

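View pics/s15b.png

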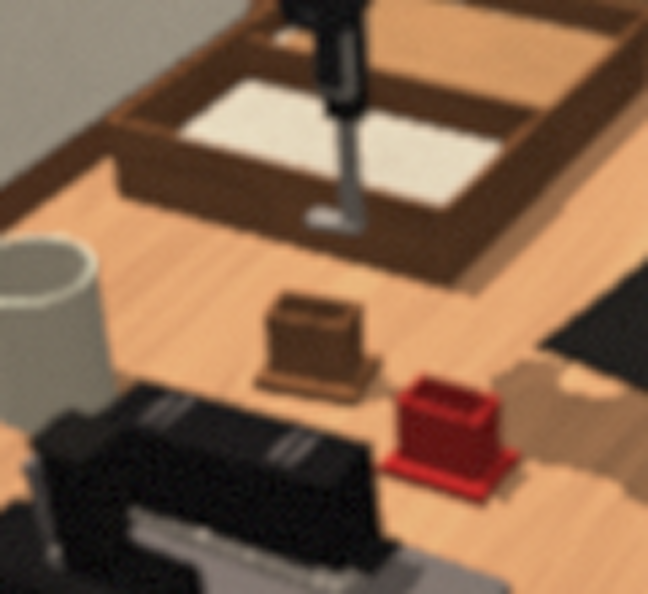

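Call:
{"fn": "carry_out", "kwargs": {
  "targets": [
    [-1.0, 0, 0, 0, -0.6, 0.4, 1],
    [-0.6, 0, 0, 0, 0, 0, 1],
    [0, 0, 1.0, 0, 0, 0, 1],
    [0, 0, 1.0, 0, 0, 0, 1],
    [0, 0, 0.7, 0, 0, 0, 1],
    [0, 0, 0, 0, 0, 0, 1]
  ]
}}

```text
t: 16.73
position: [0.6617, -0.2144, 0.1677]
ee_rot: [-0.077, 0.997, -0.001, 0.004]
contact_force: [-0.0, 0.4, -1.4]
gripper_width: 0.0149
```

```bash
python3 - <<'E'
from h import *
go([.6635,-.216,.0925],188.7)
im,i=snap('side','s16'); cv2.imwrite('pics/s16b.png',cv2.resize(im[90:200,160:280,::-1],None,fx=5.4,fy=5.4,interpolation=cv2.INTER_CUBIC))
E
```

```text
t 16.73 pos [ 0.6617 -0.2144  0.1677] head -171.17 z [ 0.007 -0.002 -1.   ] j [-0.31  0.58  0.21  1.19 -0.   -0.47] F [-0.   0.4 -1.4] w 0.0149
d(cm) [-0.11 -0.16  7.52] rot(deg) [-0.2   0.39  0.13] d in new frame [-0.16 -0.19  7.52]
```

View pics/s16b.png

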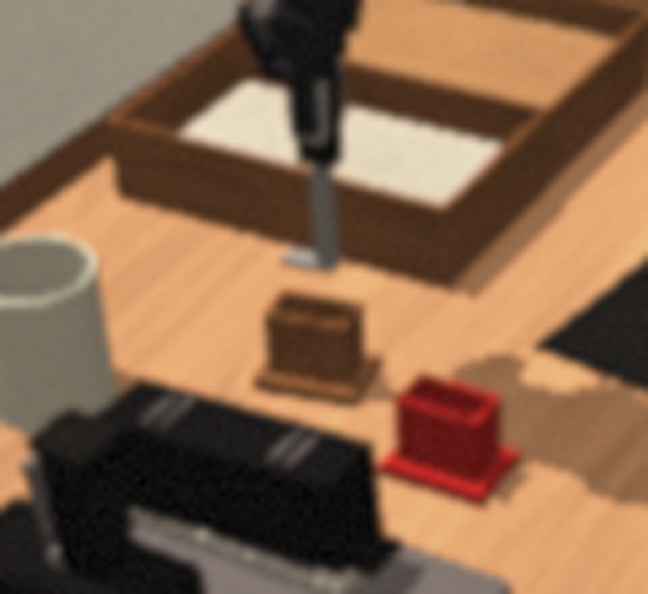

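Call:
{"fn": "carry_out", "kwargs": {
  "targets": [
    [-0.15, -0.15, 0.5, 0, 0, 0, 1],
    [0, 0, 0.7, 0, 0, 0, 1],
    [0, 0, 0.7, 0, 0, 0, 1],
    [0, 0, 0.6, 0, 0, 0, 1],
    [0, 0, 0, 0, 0, 0, 1]
  ]
}}

```text
t: 17.4
position: [0.6641, -0.2162, 0.1416]
ee_rot: [-0.077, 0.997, -0.002, 0.004]
contact_force: [-0.5, 0.0, -0.5]
gripper_width: 0.0151
```

```bash
python3 - <<'E'
from h import *
go([.6635,-.216,.0925],188.7)
E
```

```text
t 17.4 pos [ 0.6641 -0.2162  0.1416] head -171.19 z [ 0.008 -0.003 -1.   ] j [-0.31  0.6   0.17  1.13 -0.   -0.47] F [-0.5  0.  -0.5] w 0.0151
d(cm) [0.09 0.05 4.91] rot(deg) [-0.23  0.45  0.11] d in new frame [0.05 0.03 4.91]
```

Aligned; going in.

Call:
{"fn": "carry_out", "kwargs": {
  "targets": [
    [0.05, 0, 0.7, 0, 0, 0, 1],
    [0, 0, 0.7, 0, 0, 0, 1],
    [0, 0, 0.7, 0, 0, 0, 1],
    [0, 0, 0.7, 0, 0, 0, 1],
    [0, 0, 0.5, 0, 0, 0, 1],
    [0, 0, 0, 0, 0, 0, 1]
  ]
}}

```text
t: 18.15
position: [0.6638, -0.2163, 0.1061]
ee_rot: [-0.077, 0.997, -0.002, 0.004]
contact_force: [0.3, -0.7, -1.5]
gripper_width: 0.015
```

```bash
python3 - <<'E'
from h import *
go([.6635,-.216,.0915],188.7)
im,i=snap('side','s17'); cv2.imwrite('pics/s17b.png',cv2.resize(im[90:200,160:280,::-1],None,fx=5.4,fy=5.4,interpolation=cv2.INTER_CUBIC))
E
```

```text
t 18.15 pos [ 0.6638 -0.2163  0.1061] head -171.19 z [ 0.008 -0.003 -1.   ] j [-0.31  0.62  0.11  1.06 -0.   -0.47] F [ 0.3 -0.7 -1.5] w 0.015
d(cm) [0.03 0.04 1.46] rot(deg) [-0.22  0.43  0.11] d in new frame [0.02 0.03 1.46]
```

View pics/s17b.png

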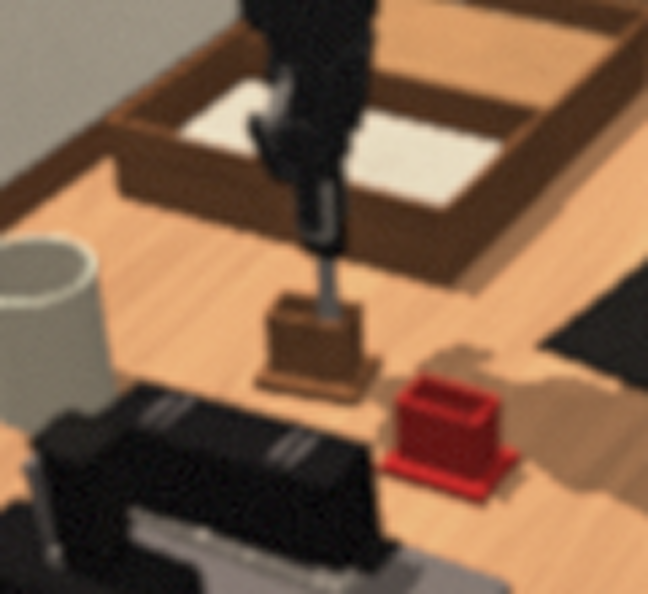

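Call:
{"fn": "carry_out", "kwargs": {
  "targets": [
    [0, 0, 0.6, 0, 0, 0, 1],
    [0, 0, 0.5, 0, 0, 0, 1],
    [0, 0, 0.2, 0, 0, 0, 1],
    [0, 0, 0.1, 0, 0, 0, 1],
    [0, 0, 0, 0, 0, 0, 1]
  ]
}}

```text
t: 18.82
position: [0.6646, -0.2165, 0.0921]
ee_rot: [-0.077, 0.997, -0.002, 0.005]
contact_force: [0.1, 1.4, -1.7]
gripper_width: 0.0145
```

Call:
{"fn": "carry_out", "kwargs": {
  "targets": [
    [0, 0, 0.1, 0, 0, 0, 1],
    [0, 0, 0.05, 0, 0, 0, 1],
    [0, 0, 0, 0, 0, 0, 0.5],
    [0, 0, 0, 0, 0, 0, 0.2],
    [0, 0, 0, 0, 0, 0, -0.2],
    [0, 0, 0, 0, 0, 0, -0.5],
    [0, 0, 0, 0, 0, 0, -0.5]
  ]
}}

```text
t: 19.7
position: [0.6657, -0.2169, 0.0921]
ee_rot: [-0.077, 0.997, -0.003, 0.006]
contact_force: [-0.3, -0.3, -0.0]
gripper_width: 0.0641
```

Call:
{"fn": "carry_out", "kwargs": {
  "targets": [
    [0, 0, -1.5, 0, 0, 0, -0.5],
    [0, 0, -3, 0, 0, 0, -0.5],
    [0, 0, -3, 0, 0, 0, -0.5],
    [0, 0, -3, 0, 0, 0, -0.5],
    [3.0, 0, -2, 0, 0, 0, -1],
    [3.0, 0, 0, 0, 0, 0, -1],
    [0, 0, 0, 0, 0, 0, -1]
  ]
}}

```text
t: 20.58
position: [0.6049, -0.2261, 0.2276]
ee_rot: [-0.077, 0.997, -0.004, 0.009]
contact_force: [0.5, -0.3, -0.7]
gripper_width: 0.0853
```

```bash
python3 - <<'E'
from h import *
head()
im,i=snap('wrist','w18'); cv2.imwrite('pics/w18b.png',cv2.resize(im[:,:,::-1],(800,600),interpolation=cv2.INTER_CUBIC))
im,i=snap('side','s18'); cv2.imwrite('pics/s18b.png',cv2.resize(im[90:220,130:280,::-1],None,fx=4.4,fy=4.4,interpolation=cv2.INTER_CUBIC))
E
```

```text
t 20.57 pos [ 0.6049 -0.2261  0.2276] head -171.14 z [ 0.019 -0.007 -1.   ] j [-0.36  0.46  0.15  1.25  0.   -0.51] F [ 0.5 -0.3 -0.7] w 0.0853
```

View pics/w18b.png

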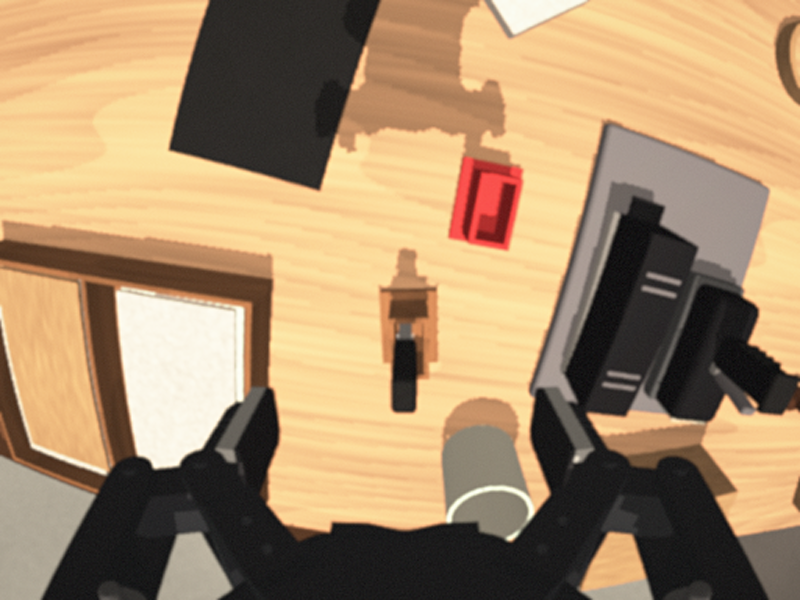

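View pics/s18b.png

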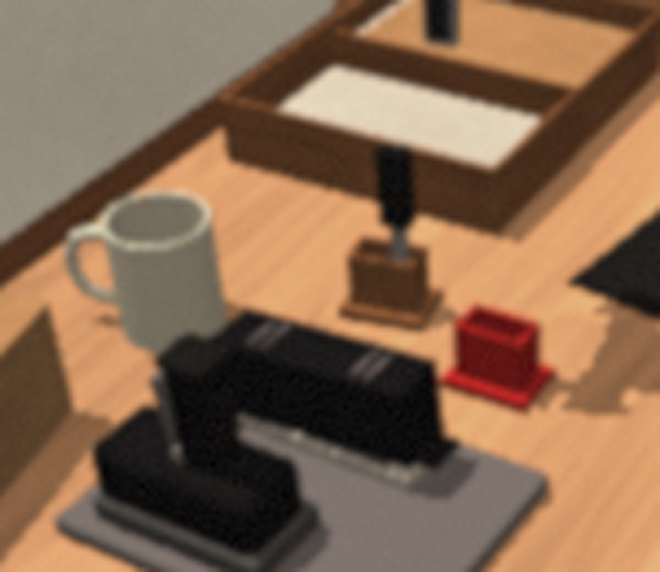

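```bash
python3 - <<'E'
from h import *
im,i=snap('top','t18'); cv2.imwrite('pics/t18b.png',cv2.resize(im[95:195,205:345,::-1],None,fx=5.6,fy=5.6,interpolation=cv2.INTER_CUBIC))
im,i=load('w18')
cv2.imwrite('pics/c5.png',cv2.resize(im[65:275,335:475,::-1],None,fx=4,fy=4,interpolation=cv2.INTER_CUBIC)[:600])
E
```

```text
(no output)
```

View pics/t18b.png

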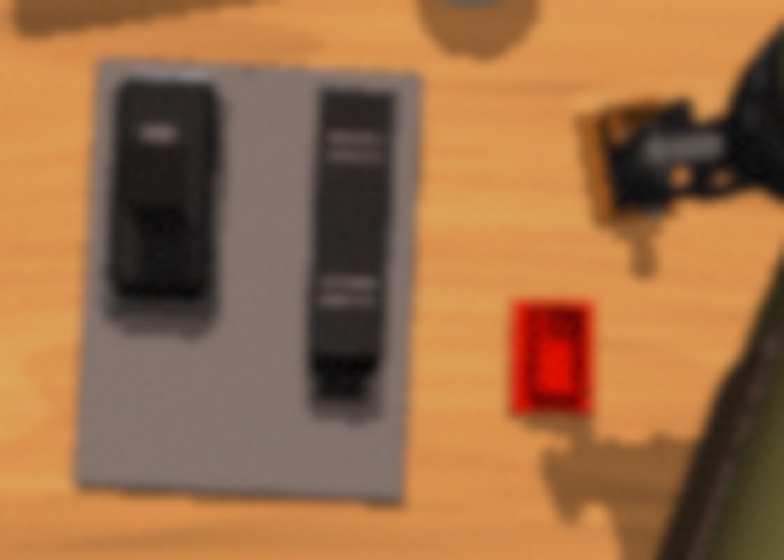

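```bash
python3 - <<'E'
from h import *
im,i=load('w18')
cv2.imwrite('pics/c5.png',cv2.resize(im[115:270,355:475,::-1],None,fx=3.8,fy=3.8,interpolation=cv2.INTER_CUBIC))
E
```

```text
(no output)
```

View pics/c5.png

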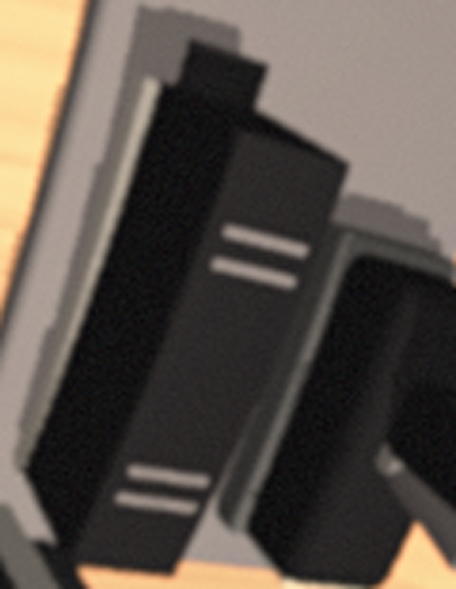

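```bash
python3 - <<'E'
from h import *
go([.617,-.052,.20],178)
E
```

```text
t 20.73 pos [ 0.6074 -0.2259  0.2265] head -171.07 z [ 0.02  -0.007 -1.   ] j [-0.36  0.46  0.16  1.24  0.   -0.51] F [ 1.3 -0.  -0.4] w 0.0855
d(cm) [-3.6  17.05  2.55] rot(deg) [-0.46  1.13 10.93] d in new frame [-0.36 17.41  2.65]
```

Call:
{"fn": "carry_out", "kwargs": {
  "targets": [
    [0, 0, 0, -0.2, 0.5, 5.4, -1],
    [0, 0, 0, -0.2, 0.5, 5.4, -1],
    [0, 4, 0.5, 0, 0, 0, -1],
    [0, 4, 0.5, 0, 0, 0, -1],
    [0, 4, 0.5, 0, 0, 0, -1],
    [0, 3, 0.5, 0, 0, 0, -1],
    [0, 1, 0, 0, 0, 0, -1],
    [0, 0, 0, 0, 0, 0, -1]
  ]
}}

```text
t: 21.72
position: [0.6214, -0.0605, 0.2024]
ee_rot: [0.018, 1.0, -0.0, 0.001]
contact_force: [0.5, -0.2, 0.0]
gripper_width: 0.0853
```

```bash
python3 - <<'E'
from h import *
go([.617,-.052,.12],178)
im,i=snap('wrist','w19'); cv2.imwrite('pics/w19b.png',cv2.resize(im[:,:,::-1],(800,600),interpolation=cv2.INTER_CUBIC))
E
```

```text
t 21.73 pos [ 0.6214 -0.0605  0.2024] head 177.91 z [ 0.002 -0.001 -1.   ] j [-0.1   0.44  0.06  1.19 -0.   -0.06] F [ 0.5 -0.2  0. ] w 0.0853
d(cm) [0.49 0.84 8.24] rot(deg) [-0.04  0.13 -0.09] d in new frame [0.47 0.84 8.24]
```

View pics/w19b.png

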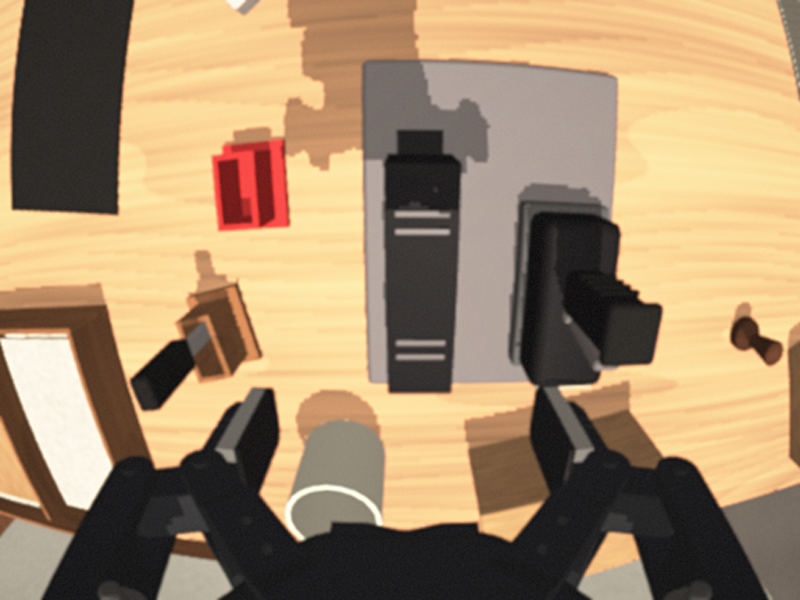

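Call:
{"fn": "carry_out", "kwargs": {
  "targets": [
    [0.4, 0.6, 0, 0, 0, 0, -1],
    [0.2, 0.1, 2, 0, 0, 0, -1],
    [0, 0, 3, 0, 0, 0, -1],
    [0, 0, 2, 0, 0, 0, -1],
    [0, 0, 0, 0, 0, 0, -1]
  ]
}}

```text
t: 22.4
position: [0.6162, -0.0583, 0.1325]
ee_rot: [0.022, 1.0, -0.001, 0.003]
contact_force: [-0.7, 0.6, 0.2]
gripper_width: 0.0856
```

```bash
python3 - <<'E'
from h import *
go([.617,-.052,.058],178)
im,i=snap('wrist','w20'); cv2.imwrite('pics/w20b.png',cv2.resize(im[:,:,::-1],(800,600),interpolation=cv2.INTER_CUBIC))
E
```

```text
t 22.4 pos [ 0.6162 -0.0583  0.1325] head 177.46 z [ 0.006 -0.002 -1.   ] j [-0.09  0.47 -0.08  1.01 -0.   -0.05] F [-0.7  0.6  0.2] w 0.0856
d(cm) [-0.01  0.64  7.45] rot(deg) [-0.1   0.34 -0.54] d in new frame [-0.06  0.63  7.45]
```

View pics/w20b.png

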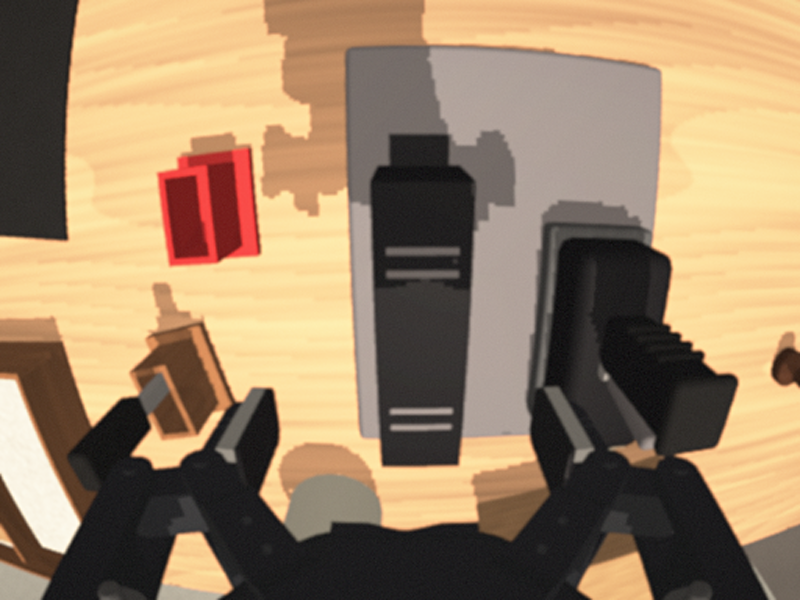

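Call:
{"fn": "carry_out", "kwargs": {
  "targets": [
    [0, 0.5, 0, 0, 0.2, -0.5, -1],
    [0, 0.05, 1.5, 0, 0, 0, -1],
    [0, 0, 2, 0, 0, 0, -1],
    [0, 0, 1, 0, 0, 0, -1],
    [0, 0, 0, 0, 0, 0, -1]
  ]
}}

```text
t: 23.08
position: [0.62, -0.053, 0.0896]
ee_rot: [0.018, 1.0, -0.001, 0.005]
contact_force: [-1.1, 0.2, -0.1]
gripper_width: 0.0854
```

```bash
python3 - <<'E'
from h import *
go([.617,-.052,.058],178)
im,i=snap('wrist','w21'); cv2.imwrite('pics/w21b.png',cv2.resize(im[:,:,::-1],(800,600),interpolation=cv2.INTER_CUBIC))
E
```

```text
t 23.07 pos [ 0.62   -0.053   0.0896] head 177.98 z [ 0.01  -0.003 -1.   ] j [-0.08  0.5  -0.14  0.91 -0.   -0.05] F [-1.1  0.2 -0.1] w 0.0854
d(cm) [0.34 0.09 3.15] rot(deg) [-0.12  0.58 -0.03] d in new frame [0.3  0.09 3.16]
```

View pics/w21b.png

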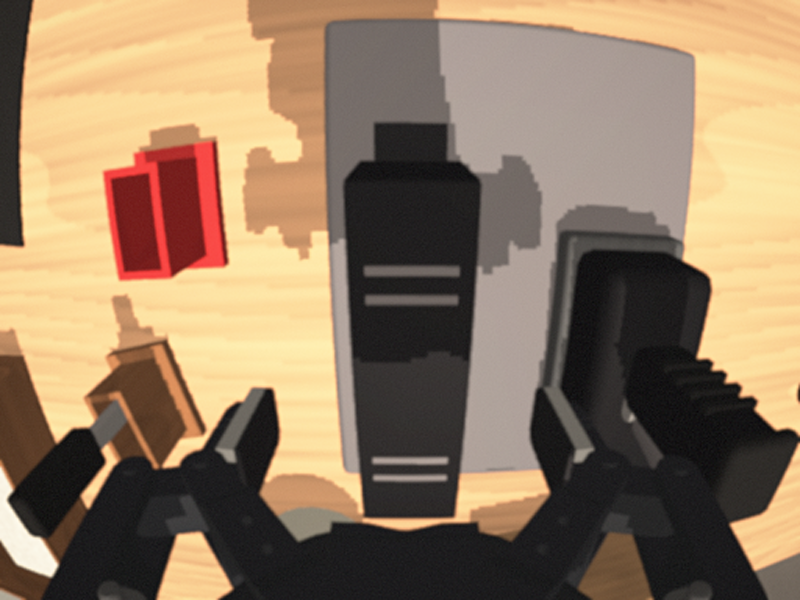

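Call:
{"fn": "carry_out", "kwargs": {
  "targets": [
    [0.2, 0.1, 1.2, 0, 0.3, 0, -1],
    [0.1, 0, 1.2, 0, 0, 0, -1],
    [0, 0, 0.6, 0, 0, 0, -1],
    [0, 0, 0, 0, 0, 0, -0.4],
    [0, 0, 0, 0, 0, 0, 0.2],
    [0, 0, 0, 0, 0, 0, 0.6],
    [0, 0, 0, 0, 0, 0, 1],
    [0, 0, 0, 0, 0, 0, 1],
    [0, 0, 0, 0, 0, 0, 1]
  ],
  "newtons": 30
}}

```text
t: 24.25
position: [0.6186, -0.052, 0.0597]
ee_rot: [0.018, 1.0, -0.001, 0.004]
contact_force: [-1.1, 0.1, 0.0]
gripper_width: 0.0411
```

Call:
{"fn": "carry_out", "kwargs": {
  "targets": [
    [0, 0, -0.5, 0, 0, 0, 1],
    [0, 0, -0.7, 0, 0, 0, 1],
    [0, 0, 0, 0, 0, 0, 1]
  ]
}}

```text
t: 24.62
position: [0.619, -0.052, 0.0728]
ee_rot: [0.018, 1.0, -0.001, 0.005]
contact_force: [-1.0, -0.1, -0.3]
gripper_width: 0.0413
```

```bash
python3 - <<'E'
from h import *
head()
im,i=snap('wrist','w22'); cv2.imwrite('pics/w22b.png',cv2.resize(im[:,:,::-1],(800,600),interpolation=cv2.INTER_CUBIC))
im,i=snap('side','s22'); cv2.imwrite('pics/s22b.png',cv2.resize(im[90:220,130:280,::-1],None,fx=4.4,fy=4.4,interpolation=cv2.INTER_CUBIC))
E
```

```text
t 24.62 pos [ 0.619  -0.052   0.0728] head 177.97 z [ 0.009 -0.003 -1.   ] j [-0.08  0.52 -0.17  0.88 -0.   -0.05] F [-1.  -0.1 -0.3] w 0.0413
```

View pics/w22b.png

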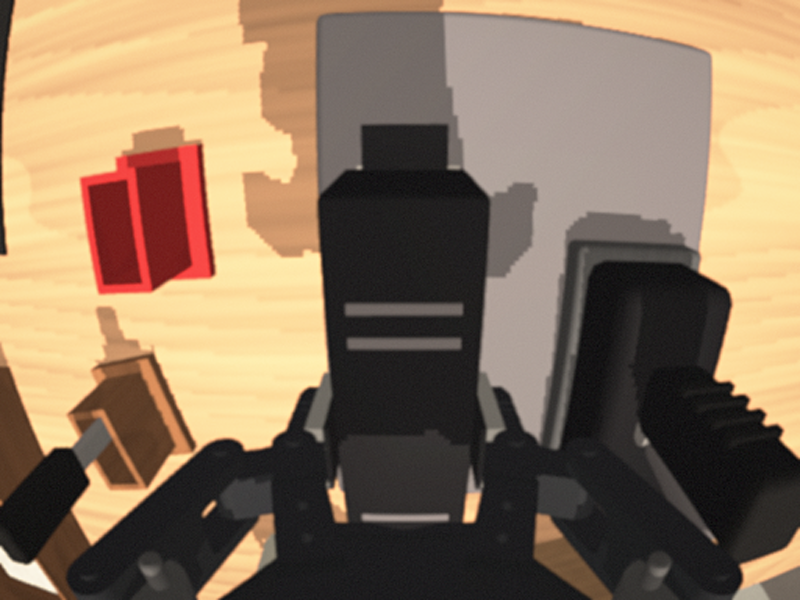

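View pics/s22b.png

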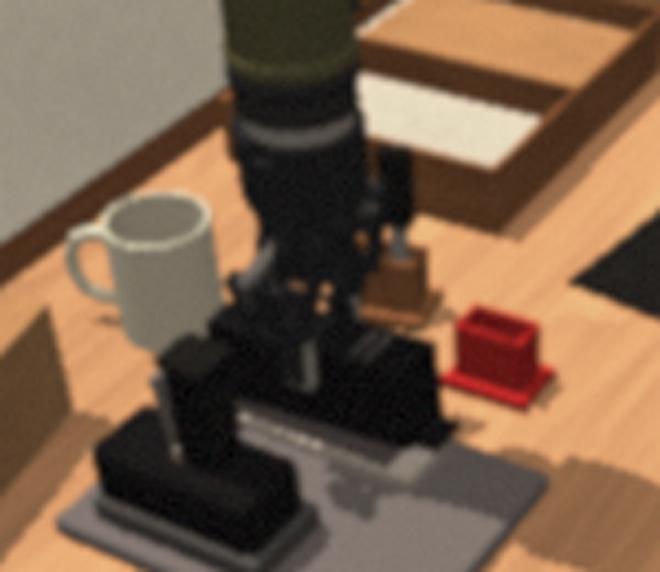

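Call:
{"fn": "carry_out", "kwargs": {
  "targets": [
    [0, 0, -1, 0, 0, 0, 1],
    [0, 0, -1, 0, 0, 0, 1],
    [0, 0, -1.5, 0, 0, 0, 1],
    [0, 0, -2, 0, 0, 0, 1],
    [0, 0, -2, 0, 0, 0, 1],
    [0, 0, -2, 0, 0, 0, 1],
    [0, 0, 0, 0, 0, 0, 1]
  ],
  "newtons": 40
}}

```text
t: 25.6
position: [0.6178, -0.0517, 0.1753]
ee_rot: [0.018, 1.0, -0.001, 0.005]
contact_force: [-0.7, -0.1, -0.4]
gripper_width: 0.041
```

```bash
python3 - <<'E'
from h import *
head()
im,i=snap('wrist','w23'); cv2.imwrite('pics/w23b.png',cv2.resize(im[:,:,::-1],(800,600),interpolation=cv2.INTER_CUBIC))
im,i=snap('side','s23'); cv2.imwrite('pics/s23b.png',cv2.resize(im[60:220,130:310,::-1],None,fx=3.7,fy=3.7,interpolation=cv2.INTER_CUBIC))
E
```

```text
t 25.6 pos [ 0.6178 -0.0517  0.1753] head 177.98 z [ 0.01  -0.003 -1.   ] j [-0.08  0.44 -0.01  1.11 -0.   -0.05] F [-0.7 -0.1 -0.4] w 0.041
```

View pics/w23b.png

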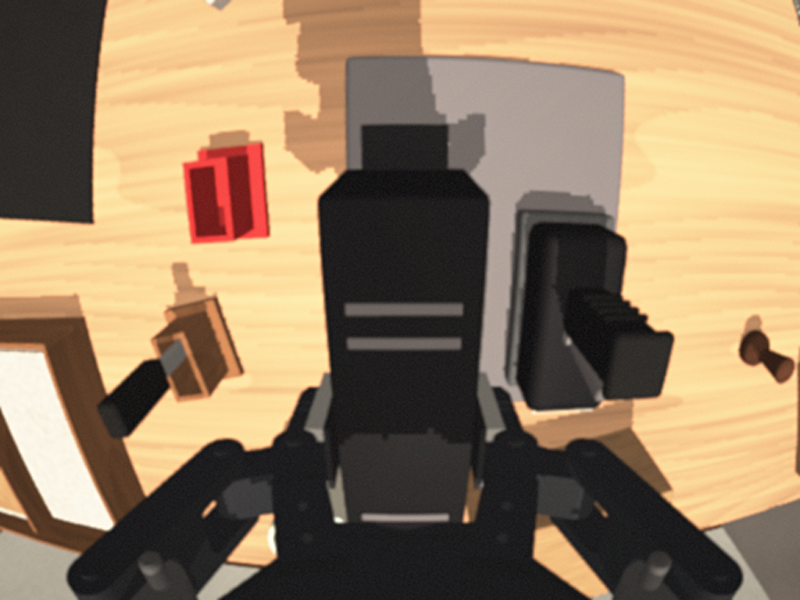

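View pics/s23b.png

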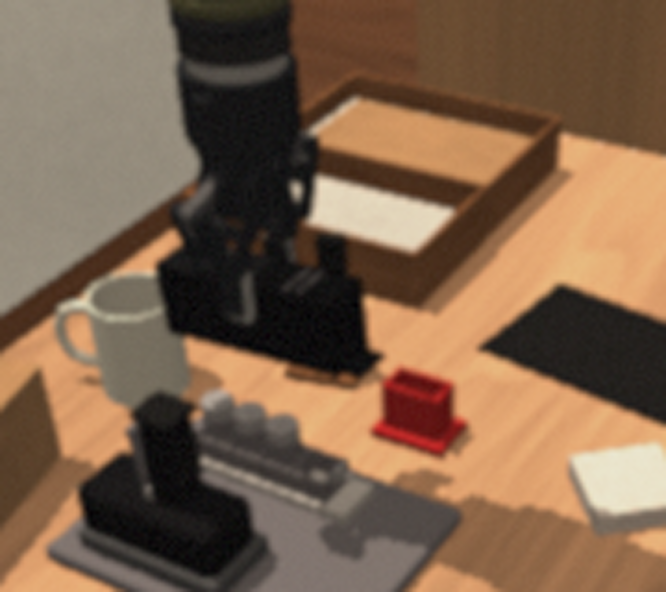

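Call:
{"fn": "carry_out", "kwargs": {
  "targets": [
    [3, 0, -1, 0, 0, 0, 1],
    [4, 0, -1, 0, 0, 0, 1],
    [4, 0, 0, 0, 0, 0, 1],
    [3, -2, 0, 0, 0, 0, 1],
    [2, -4, 0, 0, 0, 0, 1],
    [1, -4, 0, 0, 0, 0, 1],
    [0, -4, 0, 0, 0, 0, 1],
    [0, -4, 0, 0, 0, 0, 1],
    [0, -4, 0, 0, 0, 0, 1],
    [0, -4, 0, 0, 0, 0, 1],
    [0, -2, 0, 0, 0, 0, 1],
    [0, 0, 0, 0, 0, 0, 1]
  ]
}}

```text
t: 27.2
position: [0.4221, -0.329, 0.1799]
ee_rot: [0.016, 1.0, 0.003, -0.007]
contact_force: [0.1, 0.1, -0.6]
gripper_width: 0.0411
```

```bash
python3 - <<'E'
from h import *
go([.446,-.357,.07],174)
im,i=snap('wrist','w24'); cv2.imwrite('pics/w24b.png',cv2.resize(im[:,:,::-1],(800,600),interpolation=cv2.INTER_CUBIC))
im,i=snap('top','t24'); cv2.imwrite('pics/t24b.png',cv2.resize(im[:,:,::-1],(800,600),interpolation=cv2.INTER_CUBIC))
E
```

```text
t 27.2 pos [ 0.4221 -0.329   0.1799] head 178.13 z [-0.015  0.007 -1.   ] j [-0.66  0.32 -0.2   1.07 -0.   -0.63] F [ 0.1  0.1 -0.6] w 0.0411
d(cm) [-2.64 -2.79 10.93] rot(deg) [ 0.32 -0.88  4.13] d in new frame [-2.67 -2.54 10.99]
```

View pics/w24b.png

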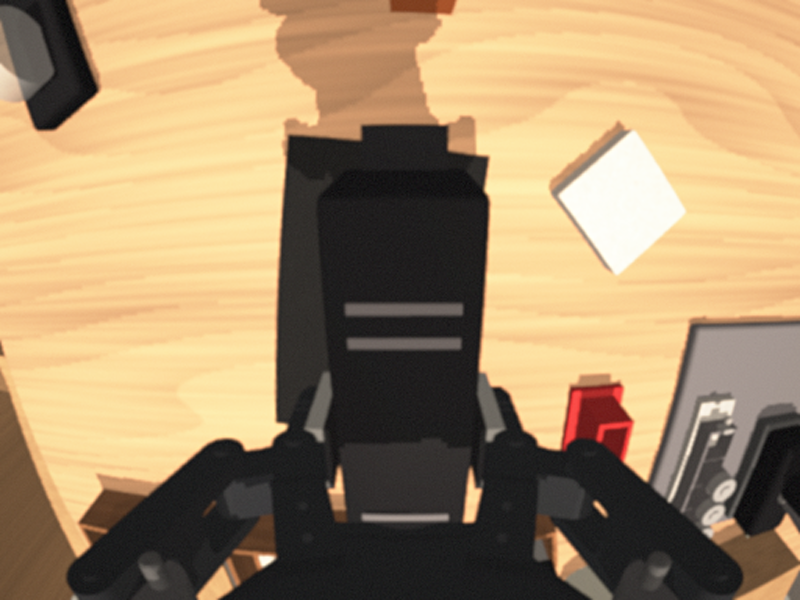

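View pics/t24b.png

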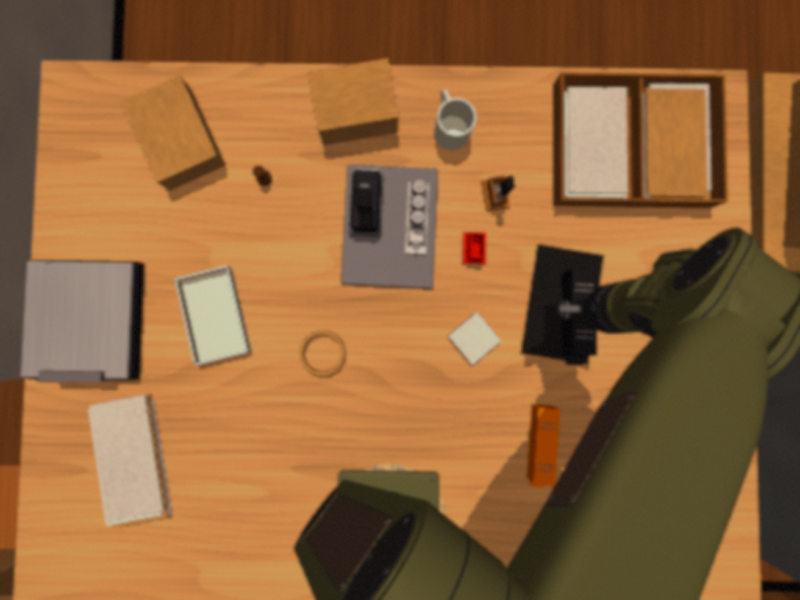

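Call:
{"fn": "carry_out", "kwargs": {
  "targets": [
    [-1.3, -1.2, 1, 0.3, -0.8, 4, 1],
    [-1.0, -1.0, 2, 0, 0, 0, 1],
    [0, 0, 2.5, 0, 0, 0, 1],
    [0, 0, 2.5, 0, 0, 0, 1],
    [0, 0, 1, 0, 0, 0, 1],
    [0, 0, 0, 0, 0, 0, 1]
  ]
}}

```text
t: 28.05
position: [0.4445, -0.3448, 0.0847]
ee_rot: [0.045, 0.999, 0.003, -0.002]
contact_force: [-0.1, -0.6, -1.4]
gripper_width: 0.0416
```

```bash
python3 - <<'E'
from h import *
go([.446,-.357,.042],174)
E
```

```text
t 28.05 pos [ 0.4445 -0.3448  0.0847] head 174.83 z [-0.004  0.005 -1.   ] j [-0.66  0.43 -0.29  0.86  0.   -0.57] F [-0.1 -0.6 -1.4] w 0.0416
d(cm) [-0.28 -1.22  4.26] rot(deg) [ 0.28 -0.28  0.83] d in new frame [-0.28 -1.19  4.27]
```

Call:
{"fn": "carry_out", "kwargs": {
  "targets": [
    [0, -0.9, 1.2, 0, 0, 0, 1],
    [0, 0, 1.5, 0, 0, 0, 1],
    [0, 0, 0.8, 0, 0, 0, 1],
    [0, 0, 0.3, 0, 0, 0, 1],
    [0, 0, 0, 0, 0, 0, 1]
  ]
}}

```text
t: 28.68
position: [0.4446, -0.3552, 0.0456]
ee_rot: [0.045, 0.999, 0.002, -0.001]
contact_force: [0.5, 0.6, -0.4]
gripper_width: 0.0415
```

```bash
python3 - <<'E'
from h import *
go([.446,-.357,.042],174)
E
```

```text
t 28.68 pos [ 0.4446 -0.3552  0.0456] head 174.86 z [-0.002  0.004 -1.   ] j [-0.67  0.47 -0.33  0.77  0.   -0.59] F [ 0.5  0.6 -0.4] w 0.0415
d(cm) [-0.15 -0.17  0.35] rot(deg) [ 0.19 -0.14  0.86] d in new frame [-0.16 -0.17  0.36]
```

Call:
{"fn": "carry_out", "kwargs": {
  "targets": [
    [0, 0, 0.3, 0, 0, 0, 1],
    [0, 0, 0.3, 0, 0, 0, 1],
    [0, 0, 0.2, 0, 0, 0, 1],
    [0, 0, 0, 0, 0, 0, 1]
  ]
}}

```text
t: 29.18
position: [0.4452, -0.3555, 0.0386]
ee_rot: [0.045, 0.999, 0.001, -0.0]
contact_force: [-0.8, 0.5, 1.0]
gripper_width: 0.0414
```

Call:
{"fn": "carry_out", "kwargs": {
  "targets": [
    [0, 0, 0, 0, 0, 0, 0.3],
    [0, 0, 0, 0, 0, 0, 0],
    [0, 0, 0, 0, 0, 0, -0.5],
    [0, 0, 0, 0, 0, 0, -1],
    [0, 0, 0, 0, 0, 0, -1],
    [0, 0, -1.5, 0, 0, 0, -1],
    [0, 0, -3, 0, 0, 0, -1],
    [0, 0, -4, 0, 0, 0, -1],
    [0, 0, -4, 0, 0, 0, -1],
    [0, 0, -4, 0, 0, 0, -1],
    [0, 0, 0, 0, 0, 0, -1]
  ]
}}

```text
t: 30.55
position: [0.4458, -0.3563, 0.2137]
ee_rot: [0.045, 0.999, -0.0, 0.001]
contact_force: [0.7, 0.1, -0.0]
gripper_width: 0.0852
```

```bash
python3 - <<'E'
from h import *
go([.59,-.05,.22],178)
im,i=snap('wrist','w25'); cv2.imwrite('pics/w25b.png',cv2.resize(im[:,:,::-1],(800,600),interpolation=cv2.INTER_CUBIC))
im,i=snap('side','s25'); cv2.imwrite('pics/s25b.png',cv2.resize(im[:,:,::-1],(800,600),interpolation=cv2.INTER_CUBIC))
E
```

```text
t 30.55 pos [ 0.4458 -0.3563  0.2137] head 174.87 z [ 0.003 -0.    -1.   ] j [-0.68  0.34 -0.06  1.16  0.   -0.59] F [ 0.7  0.1 -0. ] w 0.0852
d(cm) [-11.63  31.8   -0.6 ] rot(deg) [-0.01  0.15 -3.13] d in new frame [-13.35  31.11  -0.63]
```

View pics/w25b.png

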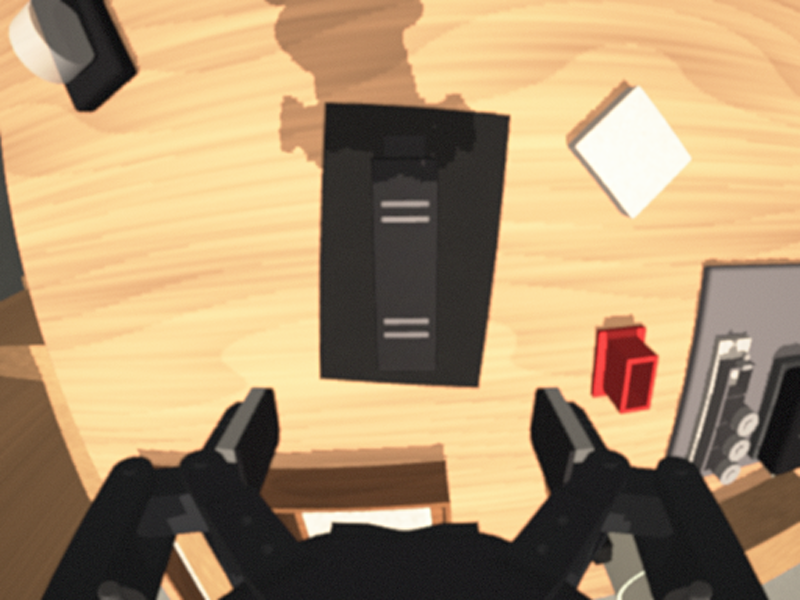

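View pics/s25b.png

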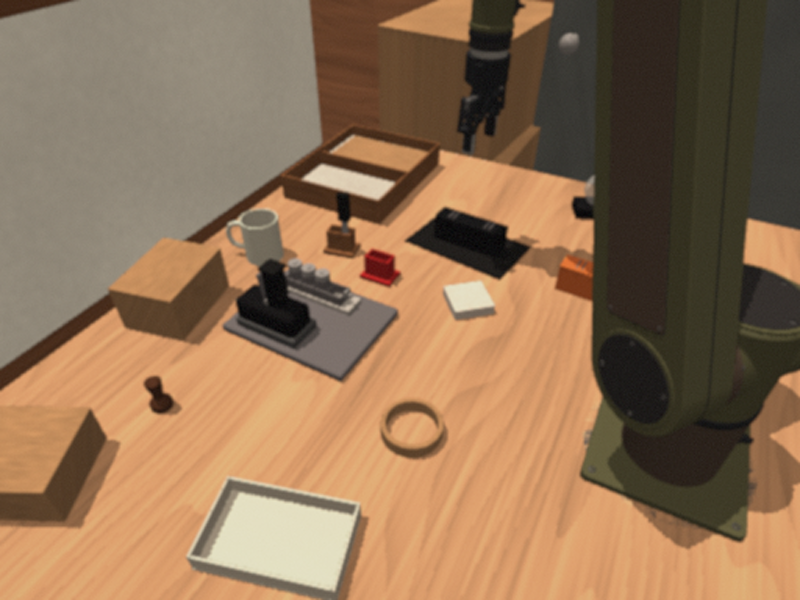

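```bash
cat > tray.py <<'E'
from h import *
def tray(fn):
    t,ti=load(fn)
    hsv=cv2.cvtColor(t,cv2.COLOR_RGB2HSV)
    m=((hsv[...,1]<75)&(hsv[...,2]>90)).astype(np.uint8); m[:, :98]=0; m[:,185:]=0; m[:140]=0;m[260:]=0
    m=cv2.morphologyEx(m,cv2.MORPH_CLOSE,np.ones((5,5)))
    cs,_=cv2.findContours(m,cv2.RETR_EXTERNAL,cv2.CHAIN_APPROX_NONE); c=max(cs,key=cv2.contourArea)
    r=cv2.minAreaRect(c); P=np.array([onz(ti,*p,.032)[:2] for p in cv2.boxPoints(r)])
    e=[P[1]-P[0],P[2]-P[1]]; L=max(e,key=np.linalg.norm); L=L*np.sign(L[0])
    print('tray c',P.mean(0).round(4),'dims',[np.linalg.norm(x).round(4) for x in e],'yaw',np.degrees(np.arctan2(L[1],L[0])).round(2)); return P.mean(0)
if __name__=='__main__':
    import sys; tray(sys.argv[1])
E
python3 - <<'E'
from h import *
from tray import tray
im,i=snap('top','t25'); cv2.imwrite('pics/t25b.png',cv2.resize(im[95:195,205:345,::-1],None,fx=5.6,fy=5.6,interpolation=cv2.INTER_CUBIC))
tray('top0');tray('t24');tray('t25')
E
```

```text
tray c [0.4475 0.3689] dims [np.float64(0.112), np.float64(0.1804)] yaw 14.65
tray c [0.4128 0.3579] dims [np.float64(0.1116), np.float64(0.1801)] yaw 14.89
tray c [0.4128 0.3579] dims [np.float64(0.1116), np.float64(0.1801)] yaw 14.89
```

View pics/t25b.png

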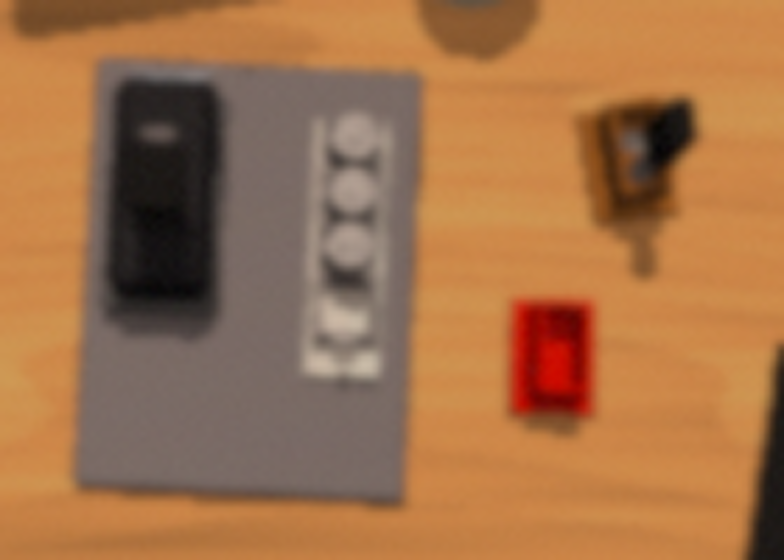

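```bash
python3 - <<'E'
from h import *
t,ti=load('t25')
T=lambda x,y:(205+(x+.5)/5.6-.5,95+(y+.5)/5.6-.5)
for p in [(353,133),(352,190),(350,246)]: print(onz(ti,*T(*p),.073).round(4))
E
```

```text
[ 0.6724 -0.052   0.073 ]
[ 0.6407 -0.0518  0.073 ]
[ 0.6097 -0.051   0.073 ]
```

Call:
{"fn": "carry_out", "kwargs": {
  "targets": [
    [0, 0, 0, 0, 0, -3, -1],
    [-2, 4, 0, 0, 0, 0, -1],
    [-2, 5, 0, 0, 0, 0, -1],
    [-2, 5, 0, 0, 0, 0, -1],
    [-2, 5, 0, 0, 0, 0, -1],
    [-2, 5, 0, 0, 0, 0, -1],
    [-1.5, 4, 0, 0, 0, 0, -1],
    [0, 0, 0, 0, 0, 0, -1],
    [0, 0, 0, 0, 0, 0, -1]
  ]
}}

```text
t: 31.82
position: [0.5629, -0.0684, 0.194]
ee_rot: [0.019, 1.0, 0.007, -0.016]
contact_force: [0.2, -0.3, -0.8]
gripper_width: 0.0853
```

```bash
python3 - <<'E'
from h import *
head()
im,i=snap('wrist','w26'); cv2.imwrite('pics/w26b.png',cv2.resize(im[:,:,::-1],(800,600),interpolation=cv2.INTER_CUBIC))
E
```

```text
t 31.82 pos [ 0.5629 -0.0684  0.194 ] head 177.81 z [-0.032  0.014 -0.999] j [-0.13  0.37 -0.07  1.16  0.01 -0.09] F [ 0.2 -0.3 -0.8] w 0.0853
```

View pics/w26b.png

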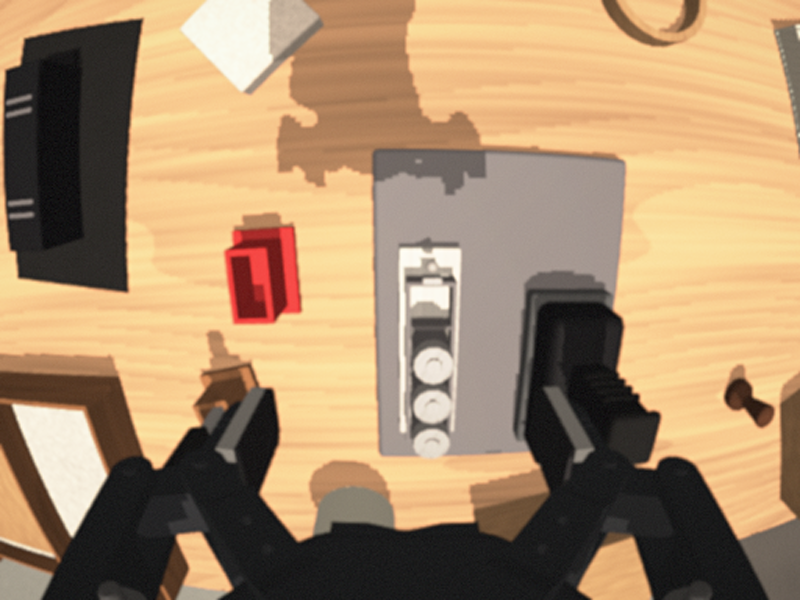

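```bash
python3 - <<'E'
from h import *
t,ti=load('t25'); w,wi=load('w26')
T=lambda x,y:(205+(x+.5)/5.6-.5,95+(y+.5)/5.6-.5)
k=.64
for p,q in zip([(353,133),(352,190),(350,246)],[(431,442),(432,405),(433,365)]):
    r=ray(wi,(q[0]+.5)*k-.5,(q[1]+.5)*k-.5,True)
    print(tri(ray(ti,*T(*p)),r), onz(wi,(q[0]+.5)*k-.5,(q[1]+.5)*k-.5,.073,True).round(4))
cv2.imwrite('pics/c6.png',cv2.resize(w[145:300,240:320,::-1],None,fx=3.8,fy=3.8,interpolation=cv2.INTER_CUBIC))
go([.671,-.0525,.12],178); 
E
```

```text
(array([ 0.67547537, -0.052855  ,  0.06139658]), [np.float64(0.00032376527628971794), np.float64(0.000323765276289711)]) [ 0.6676 -0.0538  0.073 ]
(array([ 0.64259192, -0.05223844,  0.06507773]), [np.float64(0.00010132416099748766), np.float64(0.00010132416099744498)]) [ 0.6381 -0.0528  0.073 ]
(array([ 0.61052463, -0.05135665,  0.06957678]), [np.float64(0.00022105879394679342), np.float64(0.0002210587939467731)]) [ 0.609  -0.0518  0.073 ]
t 31.88 pos [ 0.5629 -0.0686  0.194 ] head 177.78 z [-0.032  0.014 -0.999] j [-0.13  0.37 -0.07  1.16  0.01 -0.09] F [ 0.4  0.6 -0.3] w 0.0855
d(cm) [-10.98   1.93   7.07] rot(deg) [ 0.76 -1.85 -0.23] d in new frame [-10.75   1.98   7.4 ]
```

View pics/c6.png

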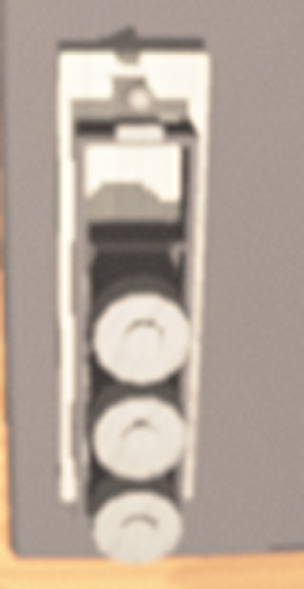

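```bash
python3 - <<'E'
from h import *
go([.610,-.0518,.12],178); 
E
```

```text
t 31.88 pos [ 0.5629 -0.0686  0.194 ] head 177.78 z [-0.032  0.014 -0.999] j [-0.13  0.37 -0.07  1.16  0.01 -0.09] F [ 0.4  0.6 -0.3] w 0.0855
d(cm) [-4.88  1.76  7.27] rot(deg) [ 0.76 -1.85 -0.23] d in new frame [-4.65  1.84  7.4 ]
```

Call:
{"fn": "carry_out", "kwargs": {
  "targets": [
    [-2.3, 0.8, 1, 0.7, -1.8, 0, -1],
    [-2.0, 0.6, 2, 0, 0, 0, -1],
    [0, 0, 2, 0, 0, 0, -1],
    [0, 0, 2, 0, 0, 0, -1],
    [0, 0, 0, 0, 0, 0, -1],
    [0, 0, 0, 0, 0, 0, -1]
  ]
}}

```text
t: 32.62
position: [0.6038, -0.0644, 0.1209]
ee_rot: [0.026, 1.0, -0.0, -0.001]
contact_force: [0.1, -0.5, -0.5]
gripper_width: 0.0855
```

```bash
python3 - <<'E'
from h import *
go([.610,-.0518,.051],178); 
im,i=snap('wrist','w27'); cv2.imwrite('pics/w27b.png',cv2.resize(im[:,:,::-1],(800,600),interpolation=cv2.INTER_CUBIC))
E
```

```text
t 32.62 pos [ 0.6038 -0.0644  0.1209] head 177.06 z [-0.003 -0.001 -1.   ] j [-0.11  0.46 -0.12  0.99 -0.   -0.05] F [ 0.1 -0.5 -0.5] w 0.0855
d(cm) [-0.57  1.29  6.98] rot(deg) [-0.05 -0.17 -0.94] d in new frame [-0.57  1.28  6.99]
```

View pics/w27b.png

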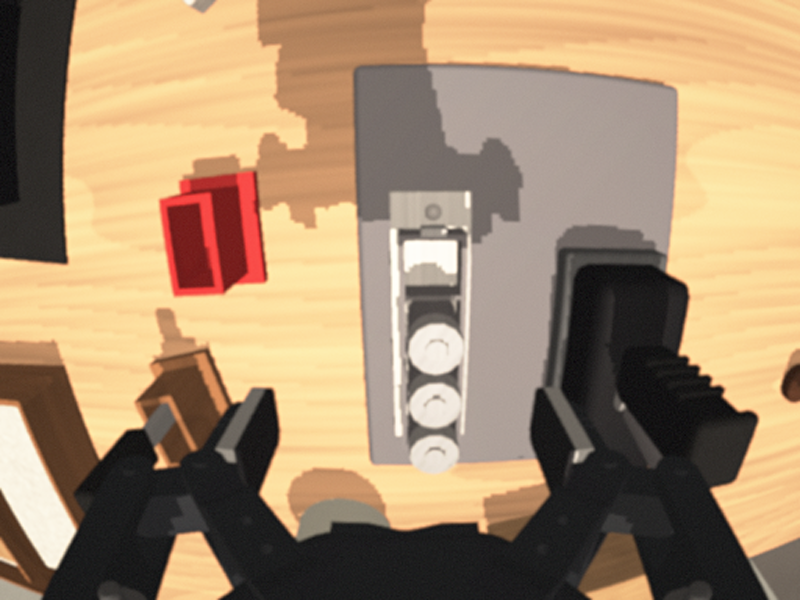

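Call:
{"fn": "carry_out", "kwargs": {
  "targets": [
    [-0.4, 0.9, 0, 0, 0, -0.9, -1],
    [0, 0.2, 1, 0, 0, 0, -1],
    [0, 0, 1.5, 0, 0, 0, -1],
    [0, 0, 1, 0, 0, 0, -1],
    [0, 0, 0, 0, 0, 0, -1]
  ]
}}

```text
t: 33.3
position: [0.6092, -0.0527, 0.0847]
ee_rot: [0.017, 1.0, -0.0, -0.0]
contact_force: [0.1, 0.2, -0.3]
gripper_width: 0.0857
```

```bash
python3 - <<'E'
from h import *
go([.610,-.0518,.051],178); 
im,i=snap('wrist','w28'); cv2.imwrite('pics/w28b.png',cv2.resize(im[:,:,::-1],(800,600),interpolation=cv2.INTER_CUBIC))
E
```

```text
t 33.3 pos [ 0.6092 -0.0527  0.0847] head 178.04 z [-0.001 -0.001 -1.   ] j [-0.09  0.5  -0.17  0.91 -0.   -0.05] F [ 0.1  0.2 -0.3] w 0.0857
d(cm) [-0.08  0.1   3.37] rot(deg) [-0.05 -0.05  0.04] d in new frame [-0.08  0.09  3.37]
```

View pics/w28b.png

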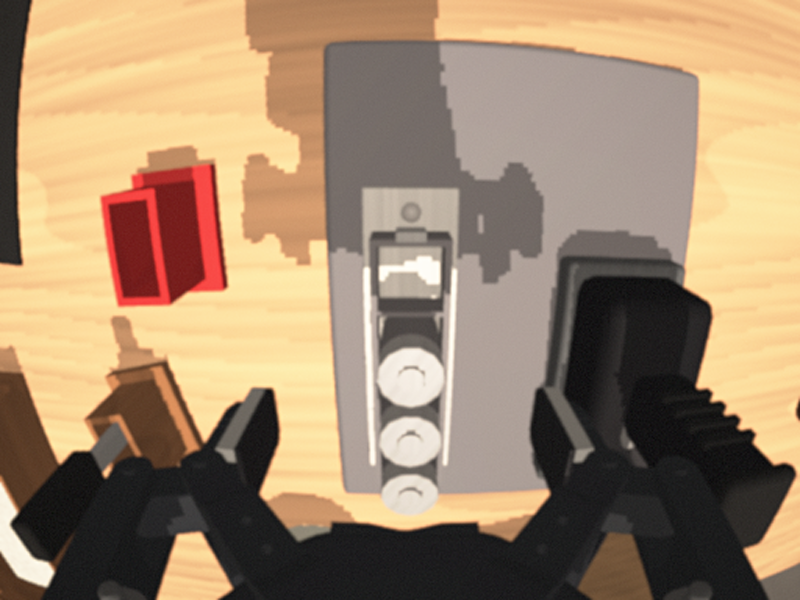

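Call:
{"fn": "carry_out", "kwargs": {
  "targets": [
    [0, 0.05, 1.2, 0, 0, 0, -1],
    [0, 0, 1.2, 0, 0, 0, -1],
    [0, 0, 0.6, 0, 0, 0, -1],
    [0, 0, 0.1, 0, 0, 0, -0.3],
    [0, 0, 0, 0, 0, 0, 0.2],
    [0, 0, 0, 0, 0, 0, 0.6],
    [0, 0, 0, 0, 0, 0, 1],
    [0, 0, 0, 0, 0, 0, 1],
    [0, 0, 0, 0, 0, 0, 1]
  ],
  "newtons": 40
}}

```text
t: 34.48
position: [0.6102, -0.0523, 0.0529]
ee_rot: [0.017, 1.0, -0.0, 0.001]
contact_force: [-0.0, 0.1, -0.2]
gripper_width: 0.0247
```

```bash
python3 - <<'E'
from h import *
go([.610,-.0518,.051],178); 
im,i=snap('wrist','w29'); cv2.imwrite('pics/w29b.png',cv2.resize(im[:,:,::-1],(800,600),interpolation=cv2.INTER_CUBIC))
E
```

```text
t 34.48 pos [ 0.6102 -0.0523  0.0529] head 178.03 z [ 0.001 -0.001 -1.   ] j [-0.09  0.53 -0.21  0.83 -0.   -0.05] F [-0.   0.1 -0.2] w 0.0247
d(cm) [0.02 0.05 0.19] rot(deg) [-0.04  0.08  0.03] d in new frame [0.02 0.05 0.19]
```

View pics/w29b.png

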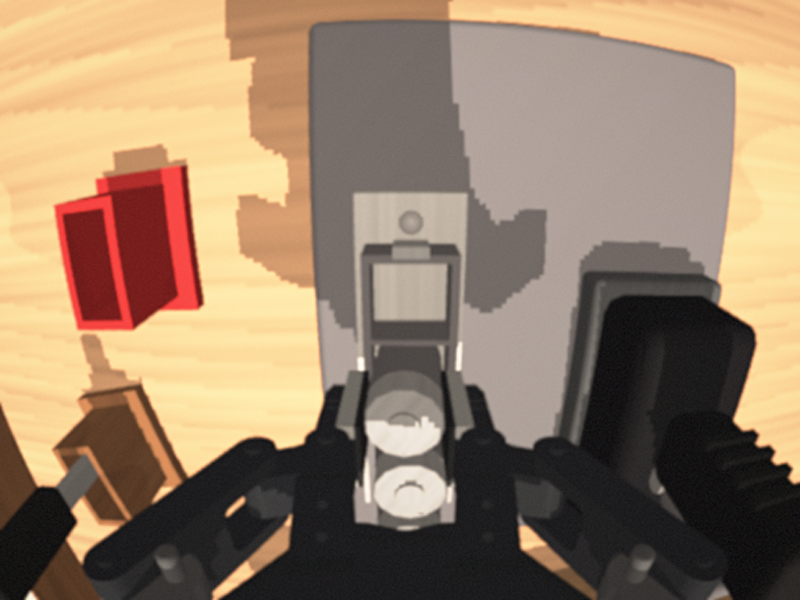

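Call:
{"fn": "carry_out", "kwargs": {
  "targets": [
    [0, 0, -1.5, 0, 0, 0, 1],
    [0, 0, -3, 0, 0, 0, 1],
    [0, 0, -4, 0, 0, 0, 1],
    [2, 0, -4, 0, 0, 0, 1],
    [4, 0, -1, 0, 0, 0, 1],
    [4, 0, 0, 0, 0, 0, 1],
    [3, 2, 0, 0, 0, 0, 1],
    [1, 4, 0, 0, 0, 0, 1],
    [0, 5, 0, 0, 0, 0, 1],
    [0, 5, 0, 0, 0, 0, 1],
    [0, 5, 0, 0, 0, 0, 1],
    [0, 5, 0, 0, 0, 0, 1],
    [0, 5, 0, 0, 0, 0, 1],
    [0, 5, 0, 0, 0, 0, 1],
    [0, 4, 0, 0, 0, 0, 1],
    [0, 0, 0, 0, 0, 0, 1],
    [0, 0, 0, 0, 0, 0, 1]
  ]
}}

```text
t: 36.65
position: [0.4855, 0.3634, 0.211]
ee_rot: [0.019, 1.0, 0.001, 0.014]
contact_force: [0.2, -1.1, -1.0]
gripper_width: 0.0245
```

```bash
python3 - <<'E'
from h import *
go([.4563,.3695,.07],178)
im,i=snap('wrist','w30'); cv2.imwrite('pics/w30b.png',cv2.resize(im[:,:,::-1],(800,600),interpolation=cv2.INTER_CUBIC))
E
```

```text
t 36.65 pos [0.4855 0.3634 0.211 ] head 177.8 z [ 0.027  0.001 -1.   ] j [ 0.65  0.39  0.    1.16 -0.02  0.69] F [ 0.2 -1.1 -1. ] w 0.0245
d(cm) [ 3.33  0.48 14.02] rot(deg) [ 0.09  1.55 -0.2 ] d in new frame [ 2.94  0.51 14.1 ]
```

View pics/w30b.png

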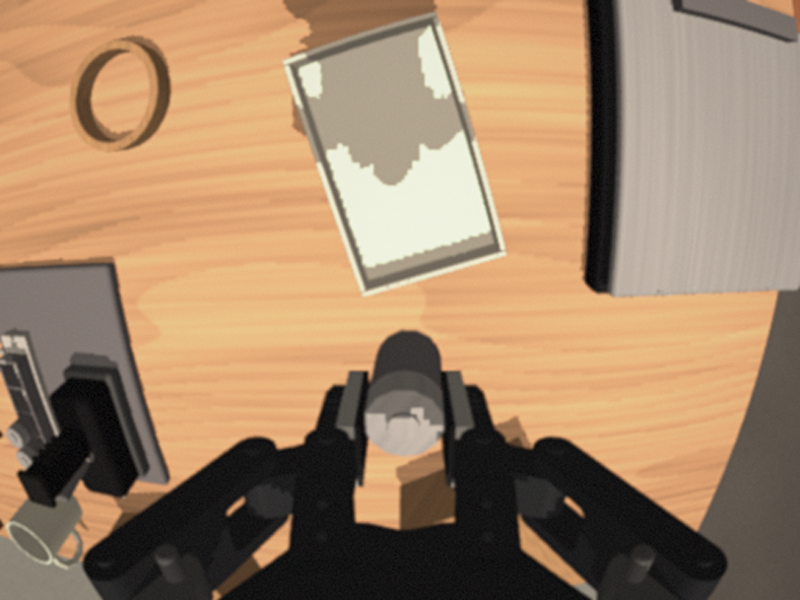

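Call:
{"fn": "carry_out", "kwargs": {
  "targets": [
    [2.0, 0.3, 1, 0, 1.5, 0, 1],
    [0.9, 0.2, 2, 0, 0, 0, 1],
    [0, 0, 3, 0, 0, 0, 1],
    [0, 0, 3, 0, 0, 0, 1],
    [0, 0, 2, 0, 0, 0, 1],
    [0, 0, 0, 0, 0, 0, 1],
    [0, 0, 0, 0, 0, 0, 1]
  ]
}}

```text
t: 37.58
position: [0.449, 0.3624, 0.097]
ee_rot: [0.023, 1.0, -0.0, -0.005]
contact_force: [0.4, 0.5, -0.0]
gripper_width: 0.0245
```

```bash
python3 - <<'E'
from h import *
go([.4563,.3695,.035],178)
im,i=snap('wrist','w31'); cv2.imwrite('pics/w31b.png',cv2.resize(im[:,:,::-1],(800,600),interpolation=cv2.INTER_CUBIC))
E
```

```text
t 37.58 pos [0.449  0.3624 0.097 ] head 177.33 z [-0.01 -0.   -1.  ] j [ 0.68  0.44 -0.23  0.91  0.01  0.72] F [ 0.4  0.5 -0. ] w 0.0245
d(cm) [-0.76  0.75  6.19] rot(deg) [-0.03 -0.58 -0.67] d in new frame [-0.71  0.74  6.2 ]
```

View pics/w31b.png

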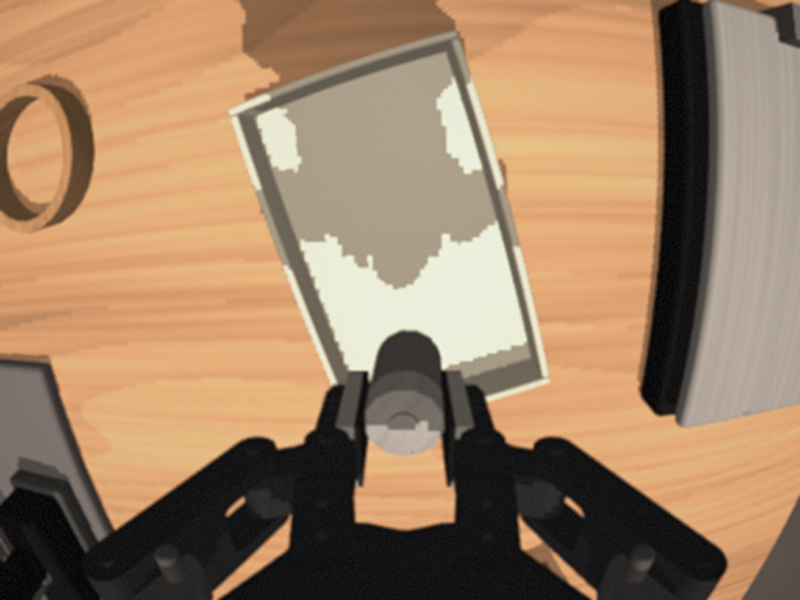

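Call:
{"fn": "carry_out", "kwargs": {
  "targets": [
    [0, 0.5, 0.5, 0, -0.5, 0, 1],
    [0, 0.1, 1.8, 0, 0, 0, 1],
    [0, 0, 1.8, 0, 0, 0, 1],
    [0, 0, 1.0, 0, 0, 0, 1],
    [0, 0, 0.4, 0, 0, 0, 1],
    [0, 0, 0, 0, 0, 0, 1]
  ]
}}

```text
t: 38.38
position: [0.4521, 0.3724, 0.0445]
ee_rot: [0.023, 1.0, 0.003, 0.003]
contact_force: [-0.2, 0.0, -0.2]
gripper_width: 0.0247
```

```bash
python3 - <<'E'
from h import *
go([.4563,.3695,.034],178)
im,i=snap('wrist','w32'); cv2.imwrite('pics/w32b.png',cv2.resize(im[:,:,::-1],(800,600),interpolation=cv2.INTER_CUBIC))
E
```

```text
t 38.38 pos [0.4521 0.3724 0.0445] head 177.35 z [ 0.007  0.006 -1.   ] j [ 0.69  0.49 -0.3   0.77  0.    0.74] F [-0.2  0.  -0.2] w 0.0247
d(cm) [-0.42 -0.28  1.05] rot(deg) [ 0.37  0.38 -0.65] d in new frame [-0.43 -0.28  1.05]
```

View pics/w32b.png

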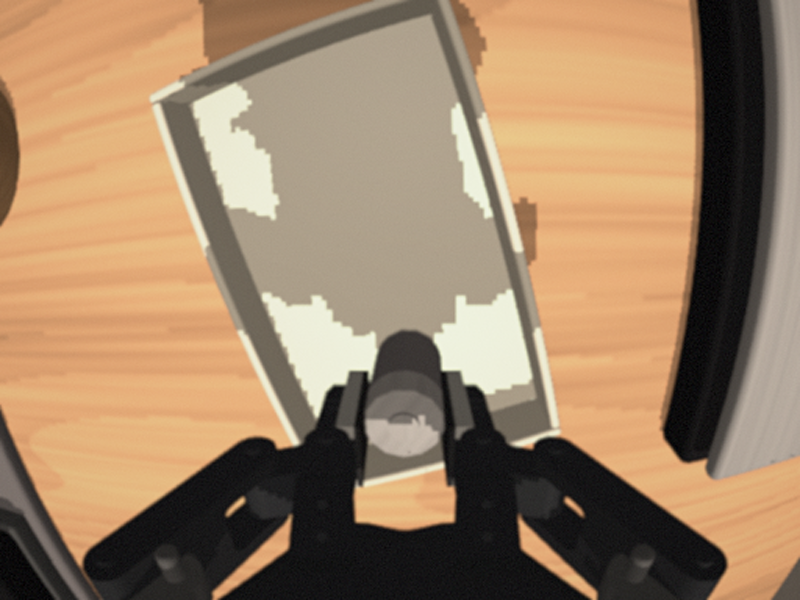

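Call:
{"fn": "carry_out", "kwargs": {
  "targets": [
    [0, 0, 0.5, 0, 0, 0, 1],
    [0, 0, 0.4, 0, 0, 0, 1],
    [0, 0, 0.15, 0, 0, 0, 1],
    [0, 0, 0, 0, 0, 0, 0.6],
    [0, 0, 0, 0, 0, 0, 0.3],
    [0, 0, 0, 0, 0, 0, 0.1],
    [0, 0, 0, 0, 0, 0, 0.1],
    [0, 0, -1.5, 0, 0, 0, 0.1],
    [0, 0, -3, 0, 0, 0, 0.1],
    [0, 0, -4, 0, 0, 0, -0.5],
    [0, 0, -4, 0, 0, 0, -1],
    [0, 0, -2, 0, 0, 0, -1],
    [0, 0, 0, 0, 0, 0, -1]
  ]
}}

```text
t: 40.05
position: [0.4526, 0.3726, 0.1901]
ee_rot: [0.023, 1.0, 0.006, 0.006]
contact_force: [0.9, -0.1, -0.6]
gripper_width: 0.0854
```

```bash
python3 - <<'E'
from h import *
go([.640,-.0522,.19],178)
im,i=snap('wrist','w33'); cv2.imwrite('pics/w33b.png',cv2.resize(im[:,:,::-1],(800,600),interpolation=cv2.INTER_CUBIC))
E
```

```text
t 40.05 pos [0.4526 0.3726 0.1901] head 177.33 z [ 0.013  0.011 -1.   ] j [ 0.69  0.37 -0.09  1.1   0.    0.74] F [ 0.9 -0.1 -0.6] w 0.0854
d(cm) [-20.7  -41.56  -0.23] rot(deg) [ 0.67  0.71 -0.66] d in new frame [-2.021e+01 -4.180e+01  1.000e-02]
```

View pics/w33b.png

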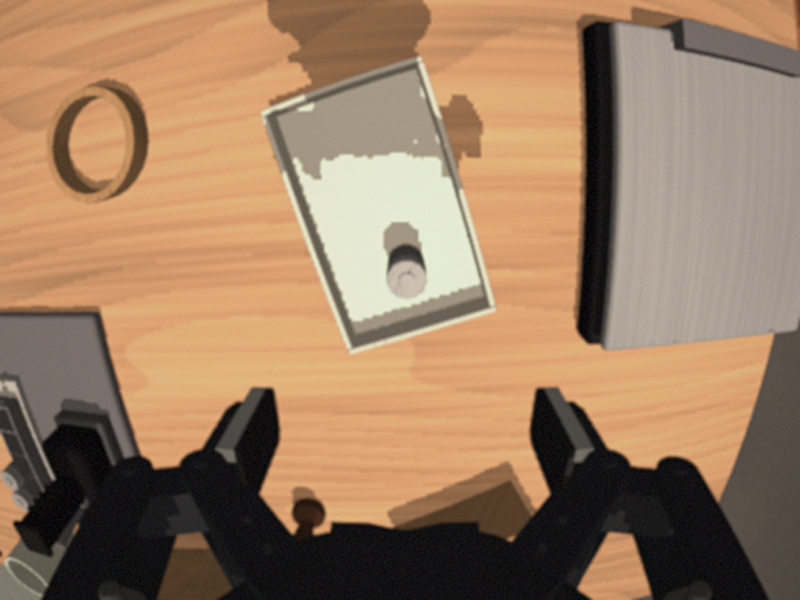

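Call:
{"fn": "carry_out", "kwargs": {
  "targets": [
    [0, -4, 0, 0.3, 0.3, -0.6, -1],
    [0, -5, 0, 0.3, 0.3, 0, -1],
    [0, -5, 0, 0, 0, 0, -1],
    [0, -5, 0, 0, 0, 0, -1],
    [0, -5, 0, 0, 0, 0, -1],
    [0, -5, 0, 0, 0, 0, -1],
    [-2, -5, 0, 0, 0, 0, -1],
    [-4, -4, 0, 0, 0, 0, -1],
    [-4, -2, 0, 0, 0, 0, -1],
    [-4, 0, 0, 0, 0, 0, -1],
    [-3, 0, 0, 0, 0, 0, -1],
    [0, 0, 0, 0, 0, 0, -1]
  ]
}}

```text
t: 41.6
position: [0.6018, -0.0474, 0.1715]
ee_rot: [0.018, 1.0, -0.002, -0.011]
contact_force: [-1.7, -0.1, -0.4]
gripper_width: 0.0854
```

```bash
python3 - <<'E'
from h import *
go([.640,-.0522,.12],178)
E
```

```text
t 41.6 pos [ 0.6018 -0.0474  0.1715] head 177.97 z [-0.022 -0.003 -1.   ] j [-0.08  0.44 -0.03  1.13 -0.   -0.04] F [-1.7 -0.1 -0.4] w 0.0854
d(cm) [-3.95 -0.32  5.07] rot(deg) [-0.22 -1.27 -0.03] d in new frame [-3.83 -0.35  5.15]
```

Call:
{"fn": "carry_out", "kwargs": {
  "targets": [
    [-1.8, -0.2, 0, 0, -1.2, 0, -1],
    [-1.6, 0, 1.5, 0, 0, 0, -1],
    [0, 0, 2.5, 0, 0, 0, -1],
    [0, 0, 1.5, 0, 0, 0, -1],
    [0, 0, 1.0, 0, 0, 0, -1],
    [0, 0, 0, 0, 0, 0, -1]
  ]
}}

```text
t: 42.35
position: [0.6349, -0.0503, 0.1002]
ee_rot: [0.017, 1.0, -0.002, -0.002]
contact_force: [-0.3, -0.6, 1.0]
gripper_width: 0.0854
```

```bash
python3 - <<'E'
from h import *
go([.640,-.0522,.052],178)
im,i=snap('wrist','w34'); cv2.imwrite('pics/w34b.png',cv2.resize(im[:,:,::-1],(800,600),interpolation=cv2.INTER_CUBIC))
E
```

```text
t 42.35 pos [ 0.6349 -0.0503  0.1002] head 178.02 z [-0.005 -0.003 -1.   ] j [-0.08  0.53 -0.07  0.98 -0.   -0.04] F [-0.3 -0.6  1. ] w 0.0854
d(cm) [-0.54 -0.16  4.81] rot(deg) [-0.21 -0.28  0.02] d in new frame [-0.52 -0.18  4.82]
```

View pics/w34b.png

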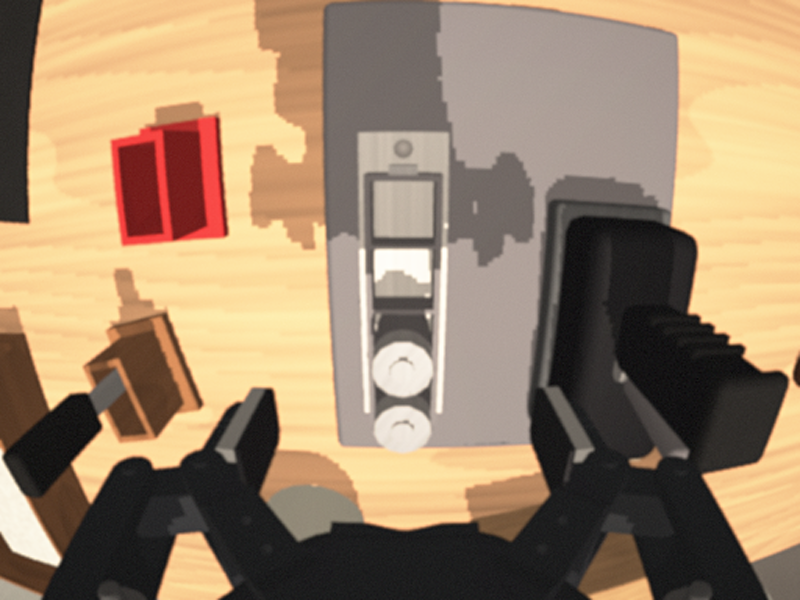

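Call:
{"fn": "carry_out", "kwargs": {
  "targets": [
    [-0.4, -0.1, 0.5, 0, -0.2, 0, -1],
    [0, 0, 1.5, 0, 0, 0, -1],
    [0, 0, 1.5, 0, 0, 0, -1],
    [0, 0, 0.6, 0, 0, 0, -1],
    [0, 0, 0, 0, 0, 0, -1]
  ]
}}

```text
t: 43.02
position: [0.6406, -0.0518, 0.0582]
ee_rot: [0.017, 1.0, -0.002, 0.001]
contact_force: [-0.3, 0.1, -0.2]
gripper_width: 0.0853
```

```bash
python3 - <<'E'
from h import *
go([.640,-.0522,.052],178)
E
```

```text
t 43.02 pos [ 0.6406 -0.0518  0.0582] head 178.02 z [ 0.002 -0.004 -1.   ] j [-0.08  0.57 -0.12  0.88 -0.   -0.04] F [-0.3  0.1 -0.2] w 0.0853
d(cm) [ 0.06 -0.04  0.62] rot(deg) [-0.21  0.14  0.02] d in new frame [ 0.05 -0.04  0.62]
```

Call:
{"fn": "carry_out", "kwargs": {
  "targets": [
    [0, 0, 0.5, 0, 0, 0, -0.6],
    [0, 0, 0.1, 0, 0, 0, 0],
    [0, 0, 0, 0, 0, 0, 0.4],
    [0, 0, 0, 0, 0, 0, 1],
    [0, 0, 0, 0, 0, 0, 1],
    [0, 0, 0, 0, 0, 0, 1],
    [0, 0, 0, 0, 0, 0, 1],
    [0, 0, -1.5, 0, 0, 0, 1],
    [0, 0, -3, 0, 0, 0, 1],
    [0, 0, -4, 0, 0, 0, 1],
    [2, 0, -4, 0, 0, 0, 1],
    [4, 0, -1, 0, 0, 0, 1],
    [4, 0, 0, 0, 0, 0, 1],
    [4, 0, 0, 0, 0, 0, 1],
    [3, 2, 0, 0, 0, 0, 1],
    [1, 4, 0, 0, 0, 0, 1],
    [0, 5, 0, 0, 0, 0, 1],
    [0, 5, 0, 0, 0, 0, 1],
    [0, 5, 0, 0, 0, 0, 1],
    [0, 0, 0, 0, 0, 0, 1]
  ]
}}

```text
t: 45.52
position: [0.4668, 0.1701, 0.2049]
ee_rot: [0.019, 1.0, -0.001, 0.012]
contact_force: [0.5, -0.1, -0.8]
gripper_width: 0.024
```

```bash
python3 - <<'E'
from h import *
from tray import tray
go([.4128,.3579,.19],178)
im,i=snap('wrist','w35'); cv2.imwrite('pics/w35b.png',cv2.resize(im[:,:,::-1],(800,600),interpolation=cv2.INTER_CUBIC))
im,i=snap('top','t35'); tray('t35')
E
```

```text
t 45.52 pos [0.4668 0.1701 0.2049] head 177.83 z [ 0.025 -0.003 -1.   ] j [ 0.36  0.21 -0.28  1.06 -0.01  0.39] F [ 0.5 -0.1 -0.8] w 0.024
d(cm) [ 6.14 18.57  1.3 ] rot(deg) [-0.12  1.41 -0.17] d in new frame [ 6.05 18.58  1.49]Traceback (most recent call last):
  File "<stdin>", line 5, in <module>
  File "tray.py", line 7, in tray
    cs,_=cv2.findContours(m,cv2.RETR_EXTERNAL,cv2.CHAIN_APPROX_NONE); c=max(cs,key=cv2.contourArea)
                                                                        ~~~^^^^^^^^^^^^^^^^^^^^^^^^
ValueError: max() iterable argument is empty
```

View pics/w35b.png

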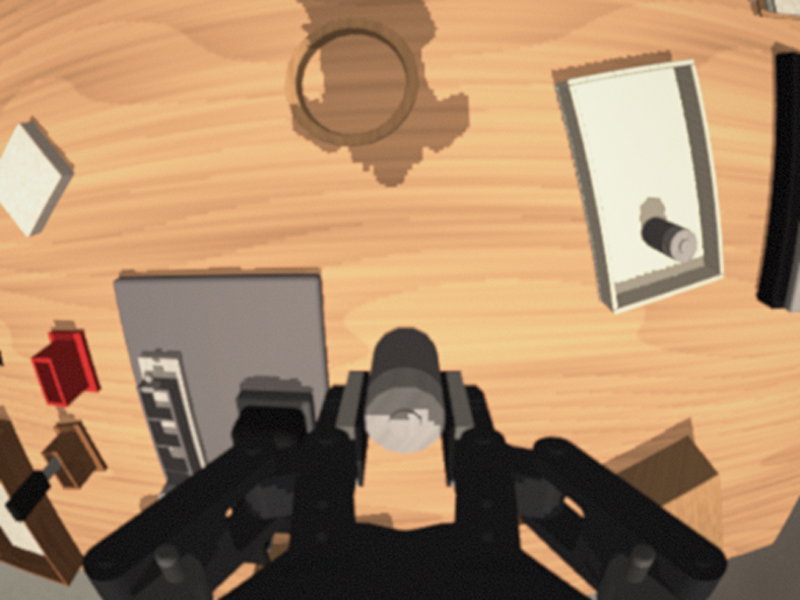

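Call:
{"fn": "carry_out", "kwargs": {
  "targets": [
    [1, 4, 0, 0, 0.7, 0, 1],
    [1.5, 4.5, 0, 0, 0.7, 0, 1],
    [1.5, 4.5, 0, 0, 0, 0, 1],
    [1.0, 3, 1, 0, 0, 0, 1],
    [0, 0, 2, 0, 0, 0, 1],
    [0, 0, 3, 0, 0, 0, 1],
    [0, 0, 2, 0, 0, 0, 1],
    [0, 0, 0, 0, 0, 0, 1]
  ]
}}

```text
t: 46.62
position: [0.4268, 0.3223, 0.1257]
ee_rot: [0.03, 1.0, -0.003, 0.001]
contact_force: [0.4, -0.2, -0.9]
gripper_width: 0.0246
```

```bash
python3 - <<'E'
from h import *
go([.4128,.3579,.035],178)
im,i=snap('wrist','w36'); cv2.imwrite('pics/w36b.png',cv2.resize(im[:,:,::-1],(800,600),interpolation=cv2.INTER_CUBIC))
E
```

```text
t 46.62 pos [0.4268 0.3223 0.1257] head 176.58 z [ 0.002 -0.005 -1.   ] j [ 0.65  0.34 -0.31  0.92 -0.01  0.71] F [ 0.4 -0.2 -0.9] w 0.0246
d(cm) [1.64 3.52 9.04] rot(deg) [-0.31  0.15 -1.42] d in new frame [1.52 3.51 9.07]
```

View pics/w36b.png

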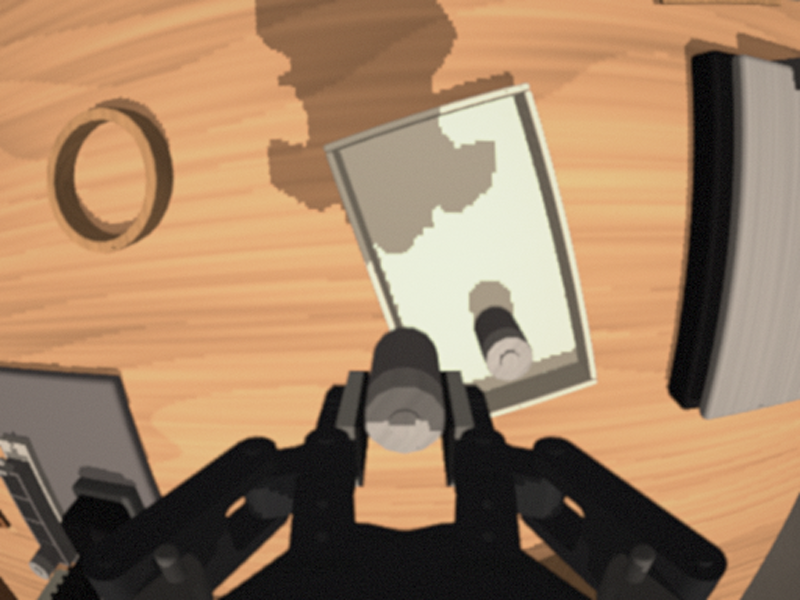

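```bash
python3 - <<'E'
from h import *
w,wi=load('w36')
f=lambda u,v,z: onz(wi,(u+.5)*.64-.5,(v+.5)*.64-.5,z,True).round(4)
print(f(508,358,.053)); print([f(*p,.032) for p in [(328,150),(527,86),(595,380)]])
E
```

```text
[0.452  0.3733 0.053 ]
[array([0.3427, 0.2872, 0.032 ]), array([0.3143, 0.3891, 0.032 ]), array([0.4825, 0.4339, 0.032 ])]
```

Call:
{"fn": "carry_out", "kwargs": {
  "targets": [
    [0.8, 1.5, 0, 0, 0, -1.4, 1],
    [0.6, 1.4, 0, 0, 0, 0, 1],
    [0, 0.3, 1.5, 0, 0, 0, 1],
    [0, 0, 2.0, 0, 0, 0, 1],
    [0, 0, 0.5, 0, 0, 0, 1],
    [0, 0, 0, 0, 0, 0, 1]
  ]
}}

```text
t: 47.42
position: [0.4161, 0.3599, 0.0875]
ee_rot: [0.016, 1.0, -0.0, 0.004]
contact_force: [-0.1, 0.9, -0.2]
gripper_width: 0.0246
```

```bash
python3 - <<'E'
from h import *
go([.4128,.3579,.034],178)
im,i=snap('wrist','w37'); cv2.imwrite('pics/w37b.png',cv2.resize(im[:,:,::-1],(800,600),interpolation=cv2.INTER_CUBIC))
E
```

```text
t 47.42 pos [0.4161 0.3599 0.0875] head 178.12 z [ 0.009 -0.    -1.   ] j [ 0.72  0.4  -0.33  0.83 -0.01  0.75] F [-0.1  0.9 -0.2] w 0.0246
d(cm) [ 0.37 -0.21  5.35] rot(deg) [-0.01  0.5   0.12] d in new frame [ 0.33 -0.21  5.35]
```

View pics/w37b.png

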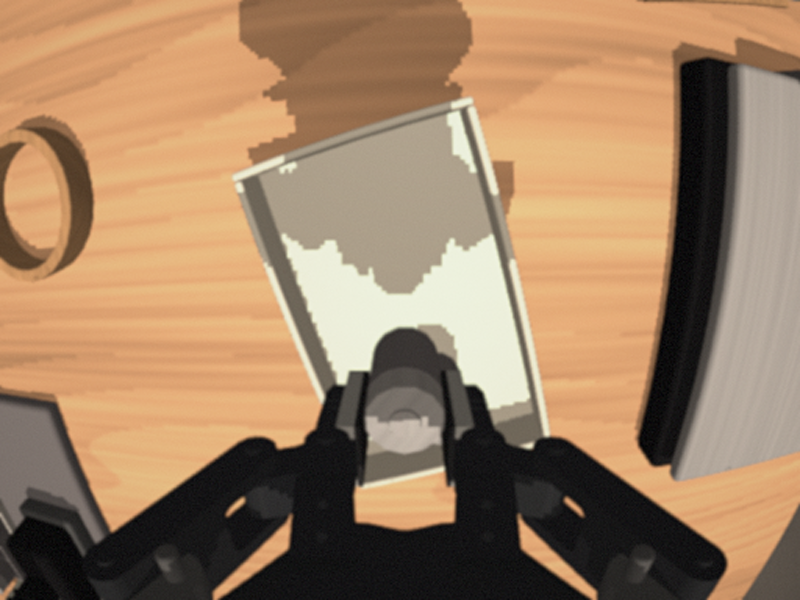

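Call:
{"fn": "carry_out", "kwargs": {
  "targets": [
    [0.4, 0, 0.5, 0, 0.4, 0, 1],
    [0.1, 0, 1.8, 0, 0, 0, 1],
    [0, 0, 1.5, 0, 0, 0, 1],
    [0, 0, 0.8, 0, 0, 0, 1],
    [0, 0, 0, 0, 0, 0, 1]
  ]
}}

```text
t: 48.1
position: [0.4122, 0.3609, 0.0414]
ee_rot: [0.017, 1.0, 0.001, 0.002]
contact_force: [-0.1, 0.4, -1.5]
gripper_width: 0.0247
```

```bash
python3 - <<'E'
from h import *
go([.4128,.3579,.034],178)
E
```

```text
t 48.1 pos [0.4122 0.3609 0.0414] head 178.07 z [ 0.004  0.002 -1.   ] j [ 0.72  0.44 -0.4   0.72 -0.    0.75] F [-0.1  0.4 -1.5] w 0.0247
d(cm) [-0.07 -0.3   0.74] rot(deg) [0.14 0.2  0.07] d in new frame [-0.07 -0.29  0.74]
```

Call:
{"fn": "carry_out", "kwargs": {
  "targets": [
    [0, 0, 0.5, 0, 0, 0, 1],
    [0, 0, 0.2, 0, 0, 0, 1],
    [0, 0, 0, 0, 0, 0, 0.6],
    [0, 0, 0, 0, 0, 0, 0.3],
    [0, 0, 0, 0, 0, 0, 0.1],
    [0, 0, 0, 0, 0, 0, 0.1],
    [0, 0, -1.5, 0, 0, 0, 0.1],
    [0, 0, -3, 0, 0, 0, 0.1],
    [0, 0, -4, 0, 0, 0, -0.5],
    [0, 0, -4, 0, 0, 0, -1],
    [0, 0, -2, 0, 0, 0, -1],
    [0, 0, 0, 0, 0, 0, -1]
  ]
}}

```text
t: 49.6
position: [0.413, 0.3617, 0.1905]
ee_rot: [0.017, 1.0, 0.004, 0.005]
contact_force: [-0.3, -0.2, -0.8]
gripper_width: 0.0854
```

```bash
python3 - <<'E'
from h import *
go([.670,-.053,.18],178)
im,i=snap('wrist','w38'); cv2.imwrite('pics/w38b.png',cv2.resize(im[:,:,::-1],(800,600),interpolation=cv2.INTER_CUBIC))
E
```

```text
t 49.6 pos [0.413  0.3617 0.1905] head 178.07 z [ 0.009  0.007 -1.   ] j [ 0.72  0.31 -0.17  1.07 -0.    0.75] F [-0.3 -0.2 -0.8] w 0.0854
d(cm) [-27.08 -40.59   0.98] rot(deg) [0.44 0.51 0.07] d in new frame [-27.13 -40.54   1.05]
```

View pics/w38b.png

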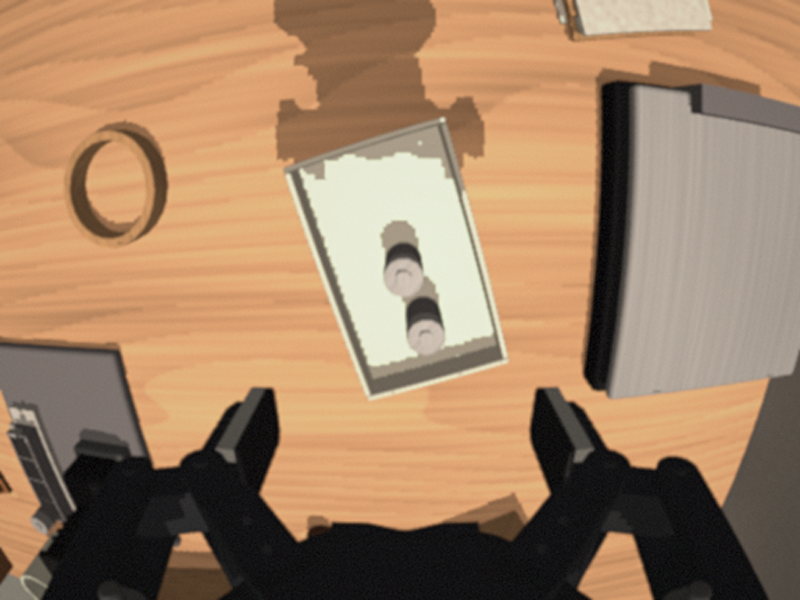

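Two cells stand in the tray (tops at about (404,276) and (426,333)). Going for the third.

Call:
{"fn": "carry_out", "kwargs": {
  "targets": [
    [0, -4, 0, 0.2, 0.3, 0, -1],
    [0, -5, 0, 0.2, 0.3, 0, -1],
    [0, -5, 0, 0, 0, 0, -1],
    [0, -5, 0, 0, 0, 0, -1],
    [0, -5, 0, 0, 0, 0, -1],
    [-2, -5, 0, 0, 0, 0, -1],
    [-4, -4, 0, 0, 0, 0, -1],
    [-4, -4, 0, 0, 0, 0, -1],
    [-5, -3, 0, 0, 0, 0, -1],
    [-5, 0, 0, 0, 0, 0, -1],
    [-4, 0, 0, 0, 0, 0, -1],
    [-1, 0, 0, 0, 0, 0, -1],
    [0, 0, 0, 0, 0, 0, -1]
  ]
}}

```text
t: 51.28
position: [0.6444, -0.0607, 0.1687]
ee_rot: [0.017, 1.0, -0.001, -0.014]
contact_force: [-0.5, -1.1, -0.0]
gripper_width: 0.085
```

```bash
python3 - <<'E'
from h import *
go([.670,-.053,.11],178)
E
```

```text
t 51.27 pos [ 0.6444 -0.0607  0.1687] head 178.1 z [-0.029 -0.002 -1.   ] j [-0.09  0.52  0.11  1.18 -0.01 -0.06] F [-0.5 -1.1 -0. ] w 0.085
d(cm) [-2.7   0.87  5.8 ] rot(deg) [-0.2  -1.66  0.11] d in new frame [-2.53  0.86  5.87]
```

Call:
{"fn": "carry_out", "kwargs": {
  "targets": [
    [-1.2, 0.5, 0, 0, -1.5, 0, -1],
    [-1.1, 0.2, 1.5, 0, 0, 0, -1],
    [0, 0, 2.5, 0, 0, 0, -1],
    [0, 0, 1.5, 0, 0, 0, -1],
    [0, 0, 0.8, 0, 0, 0, -1],
    [0, 0, 0, 0, 0, 0, -1]
  ]
}}

```text
t: 52.02
position: [0.6654, -0.0526, 0.1022]
ee_rot: [0.016, 1.0, -0.002, -0.002]
contact_force: [-0.1, -0.2, -0.6]
gripper_width: 0.0853
```

```bash
python3 - <<'E'
from h import *
go([.670,-.053,.052],178)
im,i=snap('wrist','w39'); cv2.imwrite('pics/w39b.png',cv2.resize(im[:,:,::-1],(800,600),interpolation=cv2.INTER_CUBIC))
E
```

```text
t 52.02 pos [ 0.6654 -0.0526  0.1022] head 178.2 z [-0.003 -0.003 -1.   ] j [-0.08  0.58  0.02  1.02 -0.   -0.05] F [-0.1 -0.2 -0.6] w 0.0853
d(cm) [-0.48 -0.01  5.02] rot(deg) [-0.18 -0.18  0.2 ] d in new frame [-0.46 -0.03  5.02]
```

View pics/w39b.png

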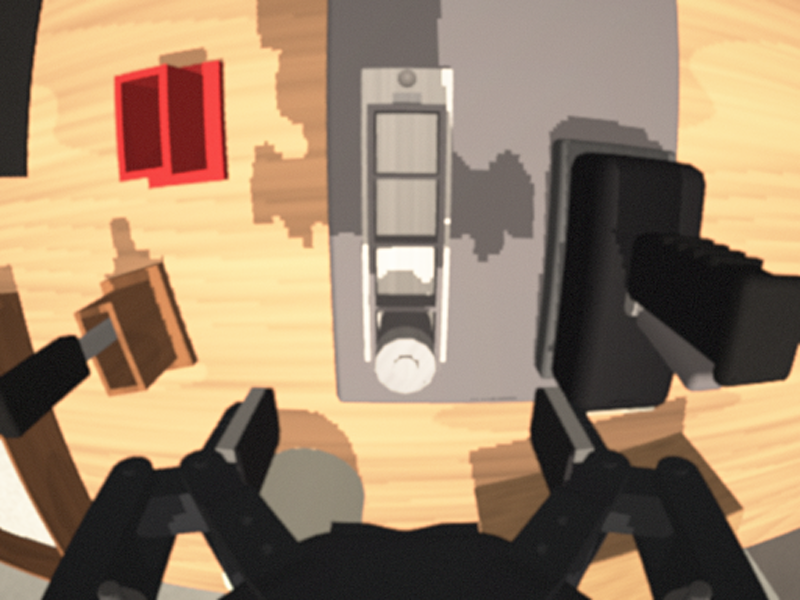

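Call:
{"fn": "carry_out", "kwargs": {
  "targets": [
    [-0.3, 0, 0.5, 0, -0.1, 0, -1],
    [0, 0, 1.5, 0, 0, 0, -1],
    [0, 0, 1.5, 0, 0, 0, -1],
    [0, 0, 0.8, 0, 0, 0, -1],
    [0, 0, 0, 0, 0, 0, -1]
  ]
}}

```text
t: 52.7
position: [0.6698, -0.0531, 0.0577]
ee_rot: [0.016, 1.0, -0.002, 0.001]
contact_force: [0.2, 1.1, 0.3]
gripper_width: 0.0854
```

```bash
python3 - <<'E'
from h import *
go([.670,-.053,.052],178)
E
```

```text
t 52.7 pos [ 0.6698 -0.0531  0.0577] head 178.18 z [ 0.001 -0.003 -1.   ] j [-0.08  0.61 -0.03  0.93 -0.   -0.05] F [0.2 1.1 0.3] w 0.0854
d(cm) [-0.02  0.01  0.57] rot(deg) [-0.19  0.09  0.18] d in new frame [-0.02  0.01  0.57]
```

Call:
{"fn": "carry_out", "kwargs": {
  "targets": [
    [0, 0, 0.5, 0, 0, 0, -0.6],
    [0, 0, 0.05, 0, 0, 0, 0],
    [0, 0, 0, 0, 0, 0, 0.4],
    [0, 0, 0, 0, 0, 0, 1],
    [0, 0, 0, 0, 0, 0, 1],
    [0, 0, 0, 0, 0, 0, 1],
    [0, 0, 0, 0, 0, 0, 1],
    [0, 0, -1.5, 0, 0, 0, 1],
    [0, 0, -3, 0, 0, 0, 1],
    [0, 0, -4, 0, 0, 0, 1],
    [2, 0, -4, 0, 0, 0, 1],
    [4, 0, -1, 0, 0, 0, 1],
    [5, 0, 0, 0, 0, 0, 1],
    [5, 0, 0, 0, 0, 0, 1],
    [4, 2, 0, 0, 0, 0, 1],
    [3, 4, 0, 0, 0, 0, 1],
    [1, 5, 0, 0, 0, 0, 1],
    [1, 5, 0, 0, 0, 0, 1],
    [1, 5, 0, 0, 0, 0, 1],
    [0, 0, 0, 0, 0, 0, 1]
  ]
}}

```text
t: 55.2
position: [0.4139, 0.1708, 0.2037]
ee_rot: [0.017, 1.0, -0.001, 0.013]
contact_force: [-0.5, 0.5, -0.5]
gripper_width: 0.0244
```

```bash
python3 - <<'E'
from h import *
go([.372,.347,.13],178)
im,i=snap('wrist','w40'); cv2.imwrite('pics/w40b.png',cv2.resize(im[:,:,::-1],(800,600),interpolation=cv2.INTER_CUBIC))
E
```

```text
t 55.2 pos [0.4139 0.1708 0.2037] head 178.01 z [ 0.026 -0.002 -1.   ] j [ 0.4   0.13 -0.39  1.04 -0.01  0.43] F [-0.5  0.5 -0.5] w 0.0244
d(cm) [ 4.99 17.47  7.23] rot(deg) [-0.03  1.47  0.01] d in new frame [ 4.81 17.47  7.37]
```

View pics/w40b.png

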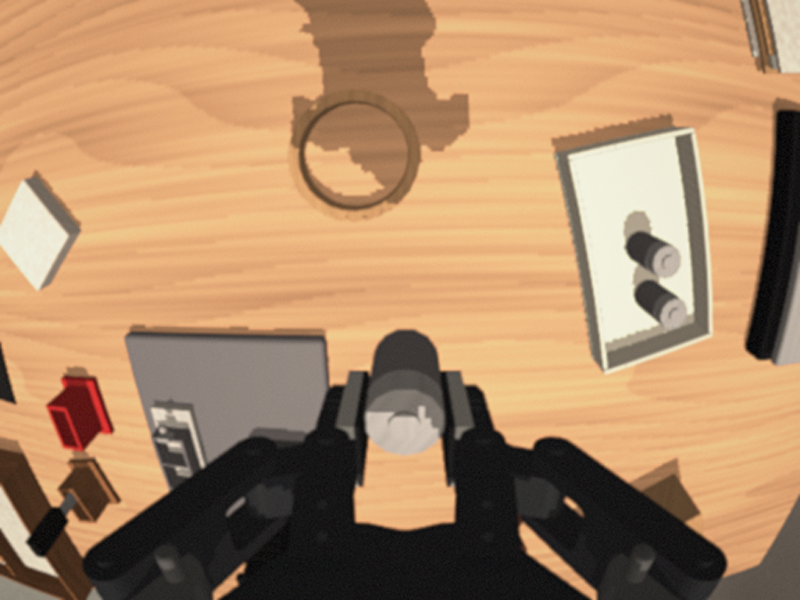

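Call:
{"fn": "carry_out", "kwargs": {
  "targets": [
    [1, 4, 0, 0, 0.7, 0, 1],
    [1.2, 4.5, 0, 0, 0.7, 0, 1],
    [1.2, 4.5, 0, 0, 0, 0, 1],
    [0.6, 3, 1, 0, 0, 0, 1],
    [0, 1, 2, 0, 0, 0, 1],
    [0, 0, 3, 0, 0, 0, 1],
    [0, 0, 1, 0, 0, 0, 1],
    [0, 0, 0, 0, 0, 0, 1]
  ]
}}

```text
t: 56.25
position: [0.3874, 0.3383, 0.1371]
ee_rot: [0.026, 1.0, -0.0, 0.005]
contact_force: [1.2, -0.8, -0.2]
gripper_width: 0.0242
```

```bash
python3 - <<'E'
from h import *
go([.369,.349,.09],178)
im,i=snap('wrist','w41'); cv2.imwrite('pics/w41b.png',cv2.resize(im[:,:,::-1],(800,600),interpolation=cv2.INTER_CUBIC))
E
```

```text
t 56.25 pos [0.3874 0.3383 0.1371] head 177.04 z [ 0.009 -0.001 -1.   ] j [ 0.72  0.3  -0.34  0.92 -0.01  0.77] F [ 1.2 -0.8 -0.2] w 0.0242
d(cm) [1.94 0.97 4.7 ] rot(deg) [-0.02  0.53 -0.96] d in new frame [1.88 1.   4.71]
```

View pics/w41b.png

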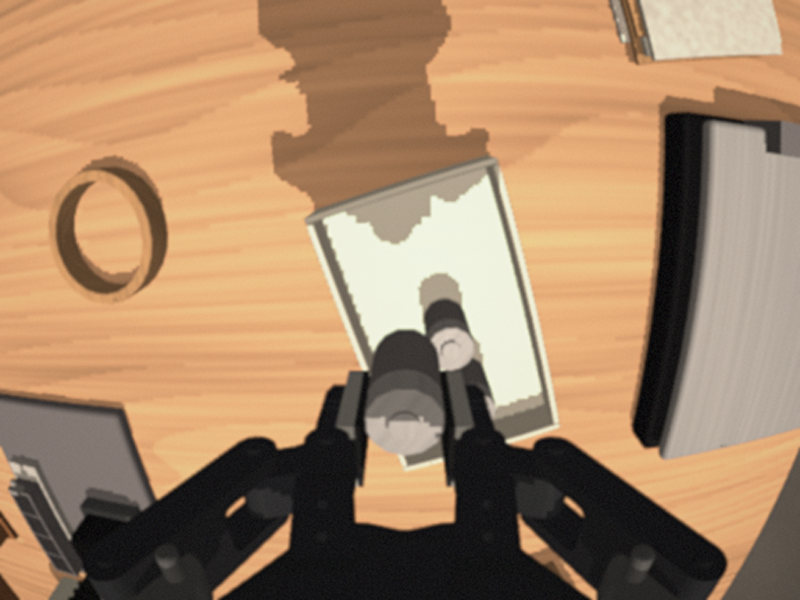

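Call:
{"fn": "carry_out", "kwargs": {
  "targets": [
    [1.0, 0.5, 0, 0, 0.5, -0.9, 1],
    [0.8, 0.3, 0, 0, 0, 0, 1],
    [0, 0, 1.5, 0, 0, 0, 1],
    [0, 0, 2.0, 0, 0, 0, 1],
    [0, 0, 0.8, 0, 0, 0, 1],
    [0, 0, 0, 0, 0, 0, 1]
  ]
}}

```text
t: 57.05
position: [0.3699, 0.349, 0.0948]
ee_rot: [0.017, 1.0, 0.002, 0.002]
contact_force: [0.7, -0.8, -0.8]
gripper_width: 0.0248
```

```bash
python3 - <<'E'
from h import *
go([.369,.349,.034],178)
im,i=snap('wrist','w42'); cv2.imwrite('pics/w42b.png',cv2.resize(im[:,:,::-1],(800,600),interpolation=cv2.INTER_CUBIC))
E
```

```text
t 57.05 pos [0.3699 0.349  0.0948] head 178.02 z [ 0.004  0.003 -1.   ] j [ 0.76  0.33 -0.42  0.81 -0.    0.79] F [ 0.7 -0.8 -0.8] w 0.0248
d(cm) [ 0.11 -0.03  6.08] rot(deg) [0.2  0.23 0.02] d in new frame [ 0.09 -0.    6.08]
```

View pics/w42b.png

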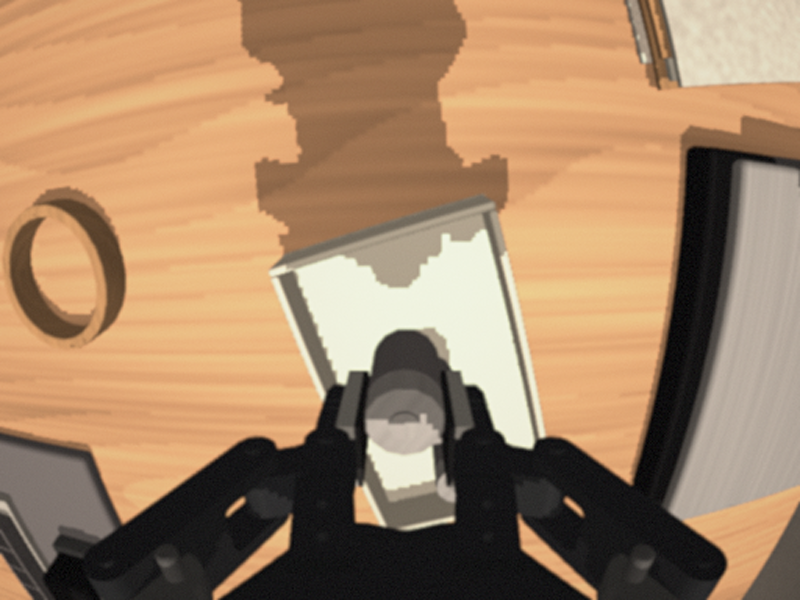

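Call:
{"fn": "carry_out", "kwargs": {
  "targets": [
    [0.1, 0, 0.5, 0, 0, 0, 1],
    [0.1, 0, 1.8, 0, 0, 0, 1],
    [0.1, 0, 1.8, 0, 0, 0, 1],
    [0, 0, 1.2, 0, 0, 0, 1],
    [0, 0, 0, 0, 0, 0, 1]
  ]
}}

```text
t: 57.72
position: [0.3691, 0.3512, 0.0424]
ee_rot: [0.017, 1.0, 0.004, 0.004]
contact_force: [0.1, -0.6, 0.9]
gripper_width: 0.0248
```

```bash
python3 - <<'E'
from h import *
go([.369,.349,.034],178)
E
```

```text
t 57.73 pos [0.3691 0.3512 0.0424] head 178.0 z [ 0.008  0.007 -1.   ] j [ 0.76  0.39 -0.5   0.68 -0.    0.8 ] F [ 0.1 -0.6  0.9] w 0.0248
d(cm) [ 0.01 -0.23  0.84] rot(deg) [0.44 0.47 0.  ] d in new frame [ 0.01 -0.22  0.84]
```

Call:
{"fn": "carry_out", "kwargs": {
  "targets": [
    [0, 0, 0.5, 0, 0, 0, 1],
    [0, 0, 0.3, 0, 0, 0, 1],
    [0, 0, 0, 0, 0, 0, 0.6],
    [0, 0, 0, 0, 0, 0, 0.3],
    [0, 0, 0, 0, 0, 0, 0.1],
    [0, 0, 0, 0, 0, 0, 0.1],
    [0, 0, -1.5, 0, 0, 0, 0.1],
    [0, 0, -3, 0, 0, 0, 0.1],
    [0, 0, -4, 0, 0, 0, -0.5],
    [0, 0, -4, 0, 0, 0, -1],
    [-1, 0, -4, 0, 0, 0, -1],
    [-2, 0, -2, 0, 0, 0, -1],
    [0, 0, 0, 0, 0, 0, -1]
  ]
}}

```text
t: 59.35
position: [0.3984, 0.3492, 0.227]
ee_rot: [0.017, 1.0, 0.005, 0.005]
contact_force: [-0.1, 0.8, -0.5]
gripper_width: 0.0856
```

```bash
python3 - <<'E'
from h import *
head()
im,i=snap('wrist','w43'); cv2.imwrite('pics/w43b.png',cv2.resize(im[:,:,::-1],(800,600),interpolation=cv2.INTER_CUBIC))
E
```

```text
t 59.35 pos [0.3984 0.3492 0.227 ] head 178.02 z [ 0.011  0.01  -1.   ] j [ 0.72  0.26 -0.15  1.15  0.    0.75] F [-0.1  0.8 -0.5] w 0.0856
```

View pics/w43b.png

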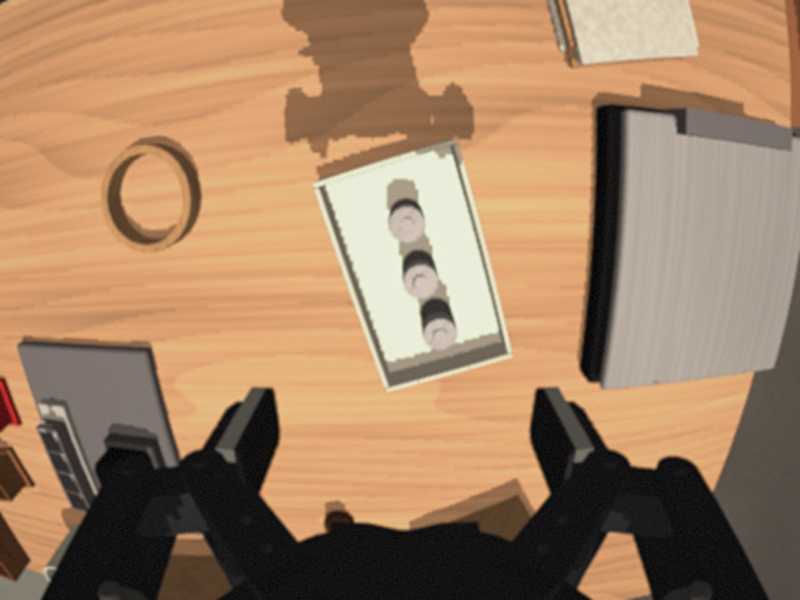

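Call:
{"fn": "carry_out", "kwargs": {
  "targets": [
    [0, 0, -1, 0, 0, -10, -1],
    [0, 0, -1, 0, 0, -10, -1],
    [0, 0, -1, 0, 0, -10, -1],
    [0, 0, 0, 0, 0, -10, -1],
    [0, 0, 0, 0, 0, -10, -1],
    [0, 0, 0, 0, 0, -10, -1],
    [0, 0, 0, 0, 0, -10, -1],
    [0, 0, 0, 0, 0, -10, -1],
    [0, 0, 0, 0, 0, -9, -1],
    [0, 0, 0, 0, 0, 0, -1]
  ]
}}

```text
t: 60.65
position: [0.3799, 0.3409, 0.2383]
ee_rot: [0.708, -0.706, -0.003, 0.013]
contact_force: [0.3, -0.4, -0.9]
gripper_width: 0.0854
```

```bash
python3 - <<'E'
from h import *
go([.60,.055,.24],268)
E
```

```text
t 60.65 pos [0.3799 0.3409 0.2383] head -89.81 z [-0.022 -0.014 -1.   ] j [ 0.73  0.25 -0.13  1.21  0.   -0.85] F [ 0.3 -0.4 -0.9] w 0.0854
d(cm) [ 28.66 -21.91  -0.25] rot(deg) [ 1.26 -0.84  2.18] d in new frame [ 27.8  -22.99  -0.17]
```

Call:
{"fn": "carry_out", "kwargs": {
  "targets": [
    [4, 0, 0, 0.6, -0.4, 2, -1],
    [4, -2, 0, 0.6, -0.4, 0, -1],
    [4, -4, 0, 0, 0, 0, -1],
    [4, -4, 0, 0, 0, 0, -1],
    [4, -4, 0, 0, 0, 0, -1],
    [4, -4, 0, 0, 0, 0, -1],
    [3, -4, 0, 0, 0, 0, -1],
    [0, 0, 0, 0, 0, 0, -1],
    [0, 0, 0, 0, 0, 0, -1]
  ]
}}

```text
t: 61.78
position: [0.5883, 0.0547, 0.2283]
ee_rot: [-0.688, 0.725, 0.005, -0.007]
contact_force: [-0.5, 0.1, 1.0]
gripper_width: 0.0855
```

```bash
python3 - <<'E'
from h import *
head()
im,i=snap('wrist','w44'); cv2.imwrite('pics/w44b.png',cv2.resize(im[:,:,::-1],(800,600),interpolation=cv2.INTER_CUBIC))
E
```

```text
t 61.77 pos [0.5883 0.0547 0.2283] head -93.02 z [-0.016 -0.003 -1.   ] j [ 0.09  0.39  0.04  1.24 -0.   -1.42] F [-0.5  0.1  1. ] w 0.0855
```

View pics/w44b.png

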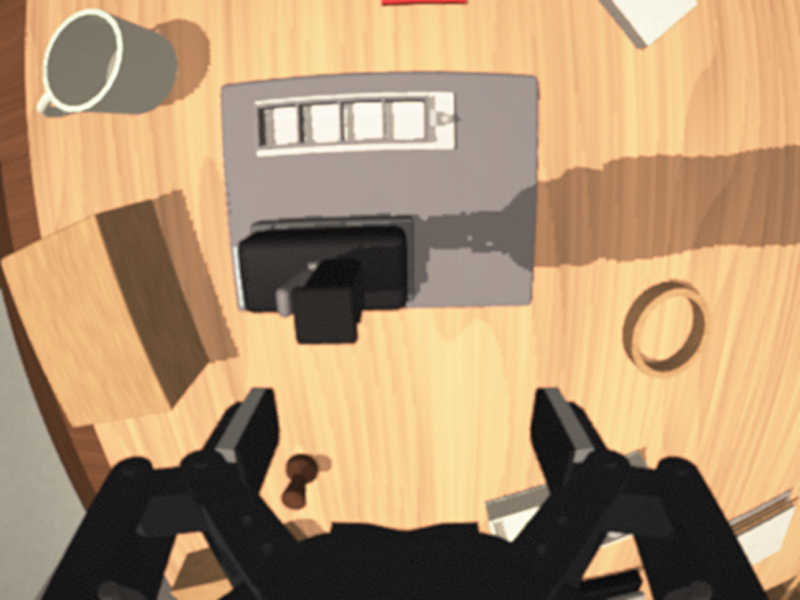

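```bash
python3 - <<'E'
from h import *
w,wi=load('w44')
cv2.imwrite('pics/c7.png',cv2.resize(w[135:230,150:270,::-1],None,fx=6,fy=6,interpolation=cv2.INTER_CUBIC))
E
```

```text
(no output)
```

View pics/c7.png

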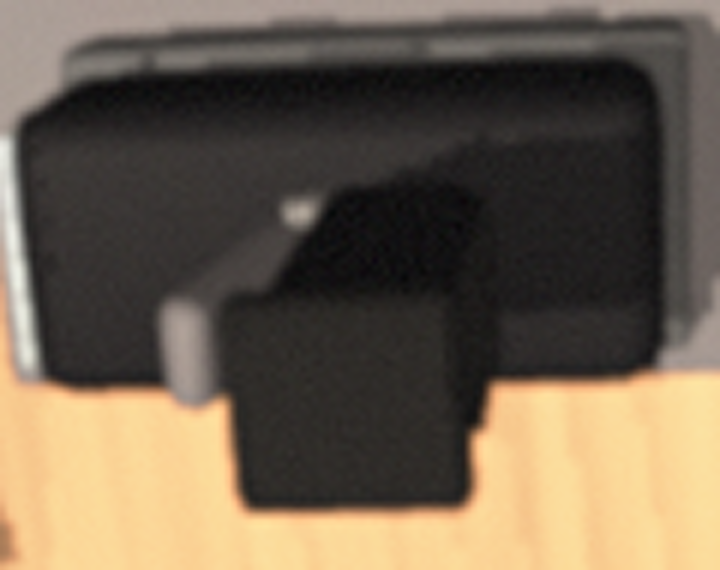

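```bash
python3 - <<'E'
from h import *
w,wi=load('w44'); t,ti=load('t25')
C=lambda x,y:(150+(x+.5)/6-.5,135+(y+.5)/6-.5)
P=[onz(wi,*C(*p),.15,True) for p in [(222,298),(455,298),(470,500),(240,505)]]
for p in P: print('griptop',p.round(4))
print('mean',np.mean(P,0).round(4))
for z in (.115,.125,.13): print('trig',z,onz(wi,*C(188,350),z,True).round(4))
t,ti=load('t25')
cv2.imwrite('pics/c8.png',cv2.resize(t[100:160,215:260,::-1],None,fx=10,fy=10,interpolation=cv2.INTER_CUBIC))
s,si=load('s25')
cv2.imwrite('pics/c9.png',cv2.resize(s[155:225,140:210,::-1],None,fx=8,fy=8,interpolation=cv2.INTER_CUBIC))
E
```

```text
griptop [0.6432 0.0355 0.15  ]
griptop [0.6123 0.0374 0.15  ]
griptop [0.6129 0.0659 0.15  ]
griptop [0.6447 0.0651 0.15  ]
mean [0.6283 0.051  0.15  ]
trig 0.115 [0.6587 0.0538 0.115 ]
trig 0.125 [0.6559 0.0505 0.125 ]
trig 0.13 [0.6545 0.0489 0.13  ]
```

View pics/c8.png

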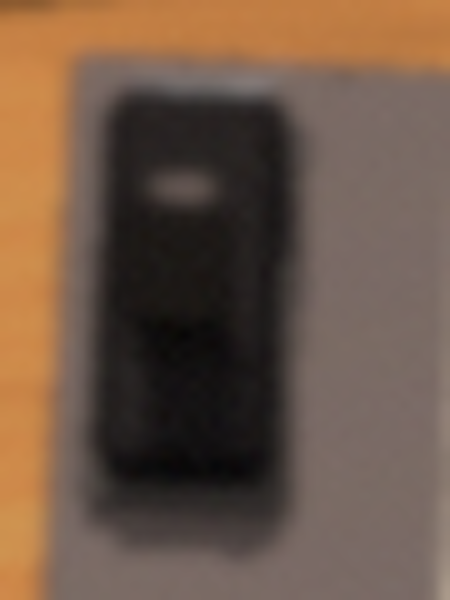

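View pics/c9.png

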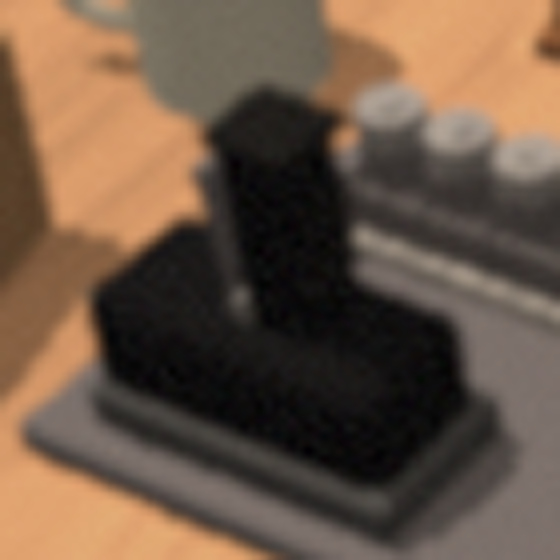

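```bash
python3 - <<'E'
from h import *
w,wi=load('w44'); t,ti=load('t25')
C=lambda x,y:(150+(x+.5)/6-.5,135+(y+.5)/6-.5)
print(tri(ray(ti,232.8,118.0),ray(wi,*C(188,350),True)))
go([.6315,.0515,.175],268)
E
```

```text
(array([0.6589247 , 0.05269001, 0.11837015]), [np.float64(0.00114961755037078), np.float64(0.0011496175503706832)])
t 61.83 pos [0.5883 0.0548 0.2284] head -92.97 z [-0.016 -0.003 -1.   ] j [ 0.09  0.39  0.04  1.24 -0.   -1.43] F [-0.1 -0.2 -0.2] w 0.0854
d(cm) [ 0.09 -4.41  5.27] rot(deg) [ 0.9  -0.21 -0.97] d in new frame [ 0.18 -4.33  5.34]
```

Call:
{"fn": "carry_out", "kwargs": {
  "targets": [
    [0, -2, 0, 0.9, -0.2, -1, -1],
    [0.1, -2, 1, 0, 0, 0, -1],
    [0, 0, 2, 0, 0, 0, -1],
    [0, 0, 1, 0, 0, 0, -1],
    [0, 0, 0, 0, 0, 0, -1],
    [0, 0, 0, 0, 0, 0, -1]
  ]
}}

```text
t: 62.58
position: [0.6323, 0.0556, 0.1862]
ee_rot: [-0.697, 0.717, -0.001, 0.001]
contact_force: [-0.6, -0.5, 0.4]
gripper_width: 0.0853
```

```bash
python3 - <<'E'
from h import *
im,i=snap('wrist','w45'); cv2.imwrite('pics/w45b.png',cv2.resize(im[:,:,::-1],(800,600),interpolation=cv2.INTER_CUBIC))
go([.6315,.0515,.097],268)
E
```

```text
t 62.62 pos [0.6323 0.0556 0.1863] head -91.68 z [ 0.003  0.001 -1.   ] j [ 0.09  0.47  0.06  1.16  0.   -1.45] F [-0.   0.6  0. ] w 0.085
d(cm) [0.42 0.1  8.93] rot(deg) [-0.2   0.04  0.32] d in new frame [0.41 0.06 8.93]
```

View pics/w45b.png

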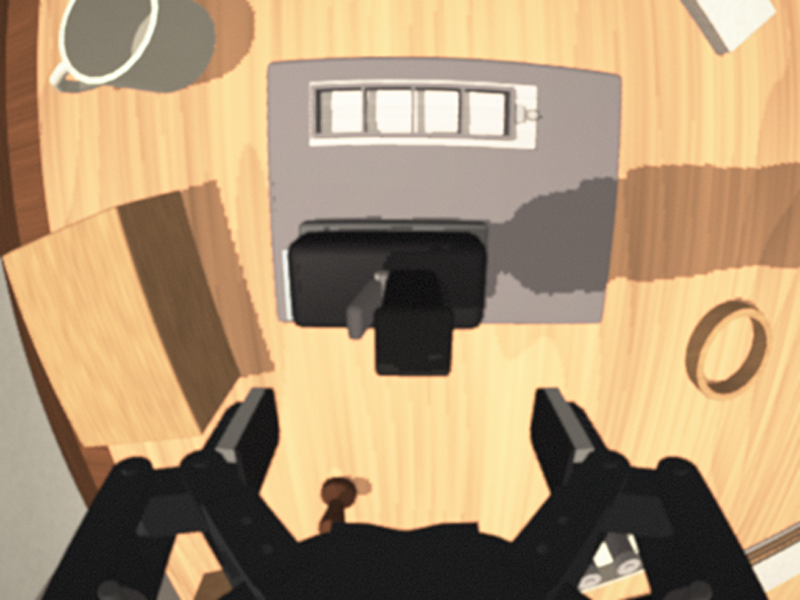

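Call:
{"fn": "carry_out", "kwargs": {
  "targets": [
    [0.3, 0.1, 1, 0, 0, 0.3, -1],
    [0.1, 0, 2, 0, 0, 0, -1],
    [0, 0, 2, 0, 0, 0, -1],
    [0, 0, 1, 0, 0, 0, -1],
    [0, 0, 0, 0, 0, 0, -1]
  ]
}}

```text
t: 63.25
position: [0.6321, 0.0508, 0.1256]
ee_rot: [-0.694, 0.72, -0.002, 0.003]
contact_force: [-0.2, -0.5, 0.1]
gripper_width: 0.0854
```

```bash
python3 - <<'E'
from h import *
im,i=snap('wrist','w46'); cv2.imwrite('pics/w46b.png',cv2.resize(im[:,:,::-1],(800,600),interpolation=cv2.INTER_CUBIC))
go([.6315,.0515,.097],268)
E
```

```text
t 63.3 pos [0.6324 0.0508 0.1262] head -92.07 z [ 0.008  0.001 -1.   ] j [ 0.08  0.5  -0.05  1.01 -0.   -1.45] F [-0.5  0.   0.6] w 0.0853
d(cm) [-0.07  0.12  2.92] rot(deg) [-0.46  0.05 -0.07] d in new frame [-0.07  0.1   2.92]
```

View pics/w46b.png

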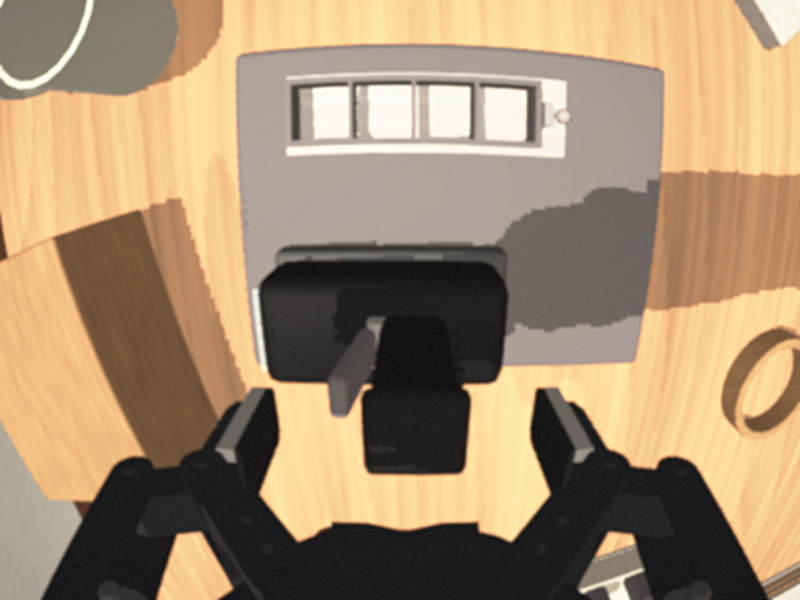

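Call:
{"fn": "carry_out", "kwargs": {
  "targets": [
    [0, 0.05, 1, 0, 0, 0, -1],
    [0, 0, 1.2, 0, 0, 0, -1],
    [0, 0, 0.6, 0, 0, 0, -1],
    [0, 0, 0, 0, 0, 0, -1]
  ],
  "newtons": 25
}}

```text
t: 63.8
position: [0.6332, 0.0509, 0.0977]
ee_rot: [-0.694, 0.72, -0.003, 0.004]
contact_force: [-0.8, -0.3, 0.5]
gripper_width: 0.0853
```

```bash
python3 - <<'E'
from h import *
im,i=snap('wrist','w47'); cv2.imwrite('pics/w47b.png',cv2.resize(im[:,:,::-1],(800,600),interpolation=cv2.INTER_CUBIC))
go([.6315,.0515,.097],268)
E
```

```text
t 63.85 pos [0.6334 0.051  0.098 ] head -92.06 z [ 0.011  0.001 -1.   ] j [ 0.08  0.52 -0.1   0.95 -0.   -1.45] F [-0.3  0.6  0.6] w 0.0856
d(cm) [-0.05  0.19  0.1 ] rot(deg) [-0.63  0.07 -0.06] d in new frame [-0.05  0.19  0.1 ]
```

View pics/w47b.png

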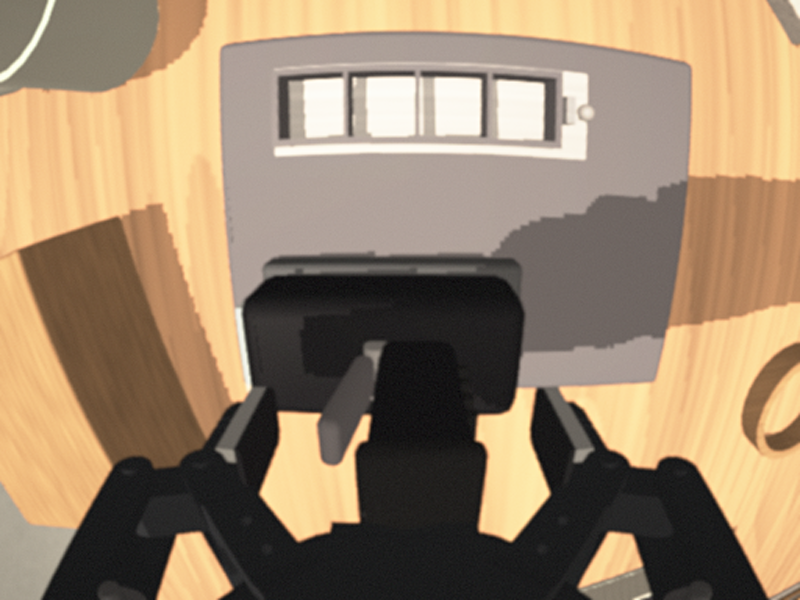

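Call:
{"fn": "carry_out", "kwargs": {
  "targets": [
    [0, 0.1, 0, 0, 0, 0, -0.6],
    [0, 0, 0, 0, 0, 0, -0.2],
    [0, 0, 0, 0, 0, 0, 0.1],
    [0, 0, 0, 0, 0, 0, 0.4],
    [0, 0, 0, 0, 0, 0, 1],
    [0, 0, 0, 0, 0, 0, 1],
    [0, 0, 0, 0, 0, 0, 1]
  ]
}}

```text
t: 64.72
position: [0.6307, 0.0512, 0.1007]
ee_rot: [-0.694, 0.72, -0.003, 0.004]
contact_force: [-1.7, 0.8, 0.3]
gripper_width: 0.0335
```

```bash
python3 - <<'E'
from h import *
im,i=snap('wrist','w48'); cv2.imwrite('pics/w48b.png',cv2.resize(im[:,:,::-1],(800,600),interpolation=cv2.INTER_CUBIC))
head()
E
```

```text
t 64.78 pos [0.6307 0.0512 0.1007] head -92.07 z [ 0.01   0.001 -1.   ] j [ 0.08  0.51 -0.1   0.95  0.   -1.45] F [-1.9  1.1 -0.2] w 0.0333
```

View pics/w48b.png

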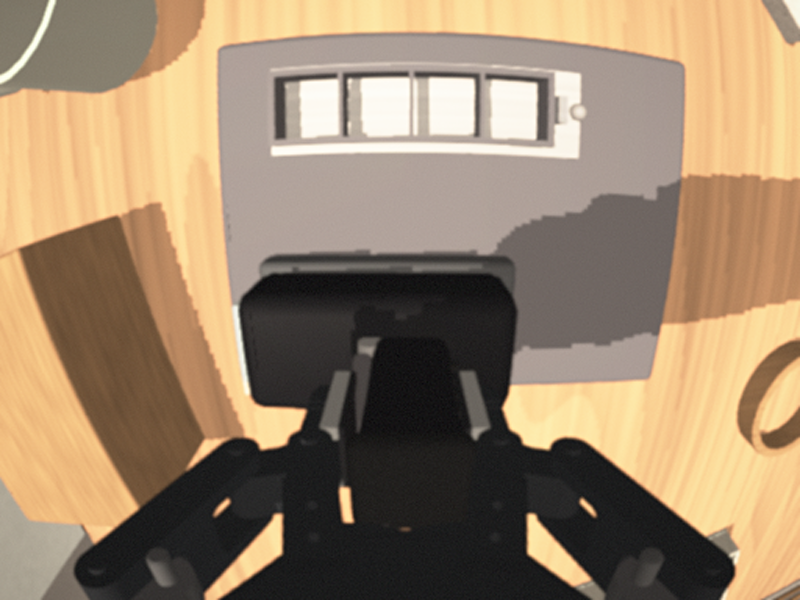

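Call:
{"fn": "carry_out", "kwargs": {
  "targets": [
    [0, 0, 0, 0, 0, 0, 1],
    [0, 0, 0, 0, 0, 0, 1],
    [0, 0, 0, 0, 0, 0, 1],
    [0, 0, 0, 0, 0, 0, 1],
    [0, 0, 0, 0, 0, 0, 1],
    [0, 0, 0, 0, 0, 0, 1],
    [0, 0, 0, 0, 0, 0, 1],
    [0, 0, 0, 0, 0, 0, 1]
  ],
  "newtons": 35
}}

```text
t: 65.78
position: [0.6305, 0.0512, 0.1008]
ee_rot: [-0.694, 0.72, -0.003, 0.004]
contact_force: [-2.1, 0.9, 0.2]
gripper_width: 0.033
```

Call:
{"fn": "carry_out", "kwargs": {
  "targets": [
    [0, 0, 0, 0, 0, 0, 0.2],
    [0, 0, 0, 0, 0, 0, -0.2],
    [0, 0, 0, 0, 0, 0, -0.6],
    [0, 0, 0, 0, 0, 0, -1],
    [0, 0, 0, 0, 0, 0, -1],
    [0, 0, 0, 0, 0, 0, -1]
  ]
}}

```text
t: 66.53
position: [0.6309, 0.0512, 0.1007]
ee_rot: [-0.694, 0.72, -0.003, 0.004]
contact_force: [-0.1, 0.7, 0.0]
gripper_width: 0.0852
```

Call:
{"fn": "carry_out", "kwargs": {
  "targets": [
    [0, 0, -1.5, 0, 0, 0, -1],
    [0, 0, -3, 0, 0, 0, -1],
    [0, 0, -4, 0, 0, 0, -1],
    [0, 0, -4, 0, 0, 0, -1],
    [0, 4, -2, 0, 0, 0, -1],
    [0, 5, 0, 0, 0, 0, -1],
    [0, 5, 0, 0, 0, 0, -1],
    [0, 5, 0, 0, 0, 0, -1],
    [0, 5, 0, 0, 0, 0, -1],
    [0, 0, 0, 0, 0, 0, -1]
  ]
}}

```text
t: 67.78
position: [0.3843, 0.0599, 0.2566]
ee_rot: [-0.694, 0.72, -0.006, 0.009]
contact_force: [0.4, 0.4, 0.3]
gripper_width: 0.0851
```

```bash
python3 - <<'E'
from h import *
head()
for n in ['wrist','side','top']:
    im,i=snap(n,n+'50'); cv2.imwrite(f'pics/{n}50b.png',cv2.resize(im[:,:,::-1],(800,600),interpolation=cv2.INTER_CUBIC))
E
```

```text
t 67.78 pos [0.3843 0.0599 0.2566] head -92.07 z [ 0.022  0.004 -1.   ] j [ 0.15 -0.   -0.38  1.17  0.   -1.38] F [0.4 0.4 0.3] w 0.0851
```

View pics/side50b.png

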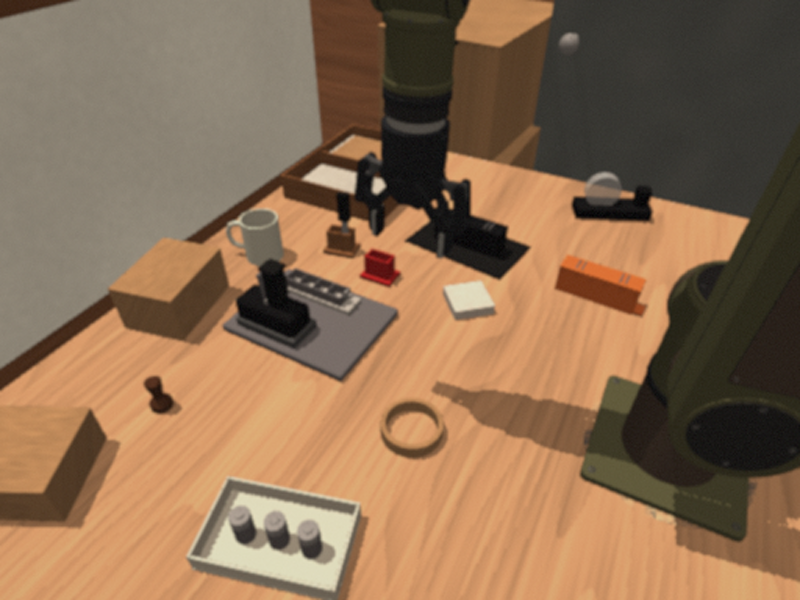

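View pics/top50b.png

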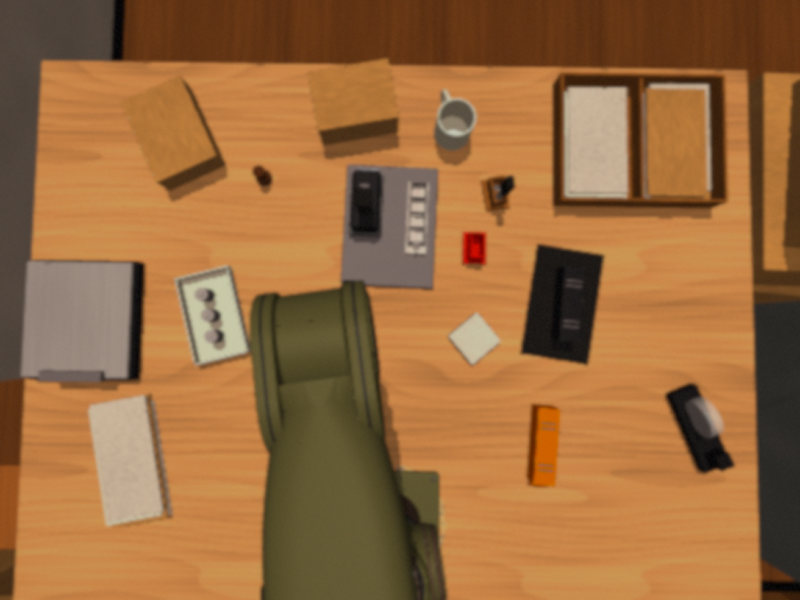

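View pics/wrist50b.png

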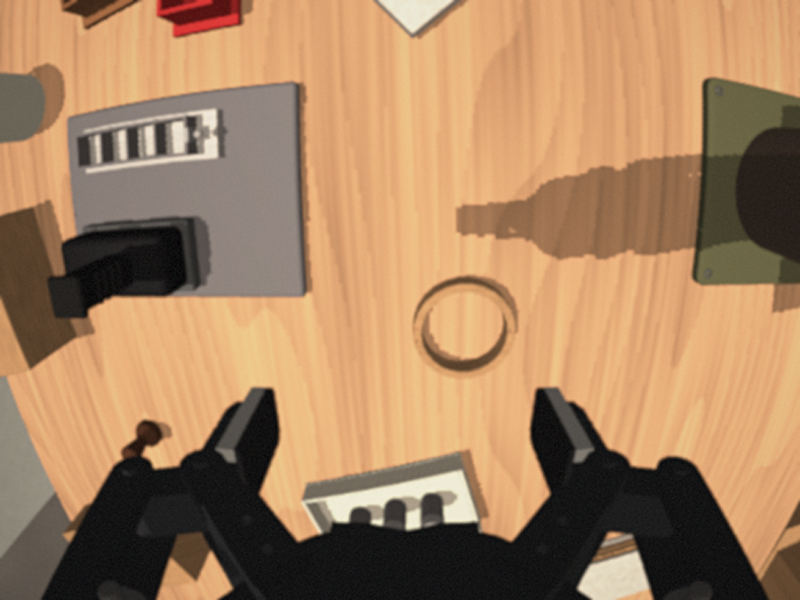

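```bash
python3 - <<'E'
from h import *
a,_=load('top0');b,ti=load('top50');c,_=load('t35')
st=np.hstack([x[100:160,215:260,::-1] for x in (a,b)])
cv2.imwrite('pics/c10.png',cv2.resize(st,None,fx=8,fy=8,interpolation=cv2.INTER_CUBIC))
print('cap',onz(ti,571*.64,302*.64,.06).round(3))
E
```

```text
cap [ 0.447 -0.355  0.06 ]
```

View pics/c10.png

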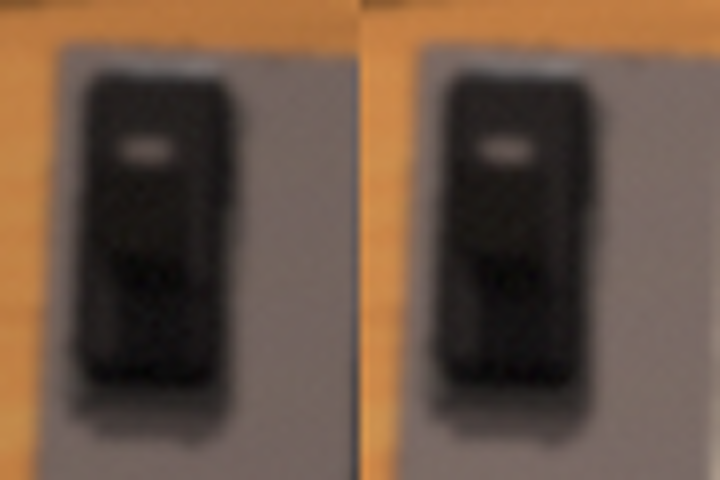

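The trigger mark sits in the same place before and after, so the trigger is released. The cap is at (0.447, -0.355), on the mat centre (0.446, -0.357). I'm handing in.

```bash
python3 -c "
from workcell import env
print(env.sign_off())"
```

```text
the job is handed in; nothing more can be done
None
```

I did every step in order and handed the job in at about 68 s; sign-off gave no verdict.

- **Prying:** I hooked the bar's toe under the lip and tilted it about 18°. The cap's end sprang up, and neither the hand nor the arm touched the cap before that. The wrist force showed only about 3 N of prying load. I put the bar back in the wooden holder, and the final pictures show it standing upright.
- **Cap:** It is on the mat, measured at about (0.447, -0.355) against the mat's centre at (0.446, -0.357).
- **Cells:** Three were present and the pocket at x -45 mm was empty. All three stand in the tray, and the last wrist view shows every pocket empty. The tray was knocked about 36 mm during the run; I measured it again before placing the cells.
- **Trigger:** I squeezed it for more than 1 s. The finger opening stayed at 33 mm when I raised the grip from 25 N to 35 N, so I took it to be at its stop. After release it looks the same as at the start.
- **Bystanders:** The tape roll, stamp and note block look unmoved in the final top and side pictures.

**Disagreement:** Camera triangulation put the cell tops at 61 to 70 mm, against 73 mm from the description. I used the description's height and the grips held. The 0.24 rad trigger angle and the 7.5 mm lip rise were judged from finger width, force and pictures, not read directly.

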